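Nest the catch cups in the bay and rehang its guard door

TASK

Close down the lapping bench's catch bay: first nest all the steel catch cups that stand on the bench one inside the other in size order, the largest outermost, upright in the middle of the bay's floor below the chute spout. Then take the guard door from its rack, hang it by lowering both hinge knuckles fully home on the bay's two hinge pins, and swing it shut against its stop. Do not let the door fall over, and leave the spool, lap bar, mallet head and bushing where they are.

Things in the scene. Friction and masses are not known exactly. Their poses are not given: they have to be found in the camera images.
- cup1: open round steel cup, size 1 of 5 from the largest; may be absent. 126 mm across the rim, 116 mm at the foot, 64 mm high, wall 3.5, floor 5 mm thick. Origin: centre of underside, z up. A lift lug stands on the rim at the cup's own -x side: 10 mm thick (x), 24 mm wide (y), z = 64 to 106 mm, middle at x = -60 mm; pinch it across its thickness. Turn lugs of neighbouring sizes apart: they foul if one behind the other
- cup2: open round steel cup, size 2 of 5 from the largest; may be absent. 109 mm across the rim, 99 mm at the foot, 62 mm high, wall 3.5, floor 5 mm thick. Origin: centre of underside, z up. A lift lug stands on the rim at the cup's own -x side: 10 mm thick (x), 24 mm wide (y), z = 62 to 104 mm, middle at x = -51.5 mm; pinch it across its thickness. Turn lugs of neighbouring sizes apart: they foul if one behind the other
- cup3: open round steel cup, size 3 of 5 from the largest; may be absent. 92 mm across the rim, 82 mm at the foot, 60 mm high, wall 3.5, floor 5 mm thick. Origin: centre of underside, z up. A lift lug stands on the rim at the cup's own -x side: 10 mm thick (x), 24 mm wide (y), z = 60 to 102 mm, middle at x = -43 mm; pinch it across its thickness. Turn lugs of neighbouring sizes apart: they foul if one behind the other
- cup4: open round steel cup, size 4 of 5 from the largest; may be absent. 75 mm across the rim, 65 mm at the foot, 58 mm high, wall 3.5, floor 5 mm thick. Origin: centre of underside, z up. A lift lug stands on the rim at the cup's own -x side: 10 mm thick (x), 24 mm wide (y), z = 58 to 100 mm, middle at x = -34.5 mm; pinch it across its thickness. Turn lugs of neighbouring sizes apart: they foul if one behind the other
- cup5: open round steel cup, size 5 of 5 from the largest; may be absent. 58 mm across the rim, 48 mm at the foot, 56 mm high, wall 3.5, floor 5 mm thick. Origin: centre of underside, z up. A lift lug stands on the rim at the cup's own -x side: 10 mm thick (x), 24 mm wide (y), z = 56 to 98 mm, middle at x = -26 mm; pinch it across its thickness. Turn lugs of neighbouring sizes apart: they foul if one behind the other
- door: upright steel plate 170 mm wide (y -90 to +80), 160 high, 12 thick (x), 0.55 kg, standing in the rack; origin: lower edge, mid thickness; z up. Its front looks to -x, with a pull bar 28 mm proud at y = -72, z = 65 to 125 mm. Two knuckles on the +y edge. Pinch the top edge at the middle. Once hung it swings freely, stays where it is left, lower edge 25 and top 185 mm above the bench
- knuckle_low (a point): the door's lower knuckle: centre of the bore at its underside (door x 0, y +94, z 25 mm). A vertical tube, 24 mm outside, 14 mm bore, 22 mm high, open at both ends
- knuckle_high (a point): the door's upper knuckle, same tube and point, 100 mm above the lower one
- rack: fixed rack that holds the door upright: base plate 80 x 170 mm, 8 mm thick, with two pairs of cheeks that form a slot 16 mm wide along its y, cheeks up to z = 52 mm. Origin: centre of its underside. The door stands on the base plate with its axes along the rack's
- bay: fixed sheet-steel catch bay, open above and in front; origin: centre of underside, z up, its front (door side) looks to -x, roughly at the robot. Inside 190 mm (x -90 to 100) by 184 mm; side and rear walls 60 mm high, front lip 24 mm. Two jambs 205 mm high at x -110 to -86, y +-(82 to 112) mm; the +y one bears the hinge pins, the -y one a rubber door stop and the keeper
- bay_floor (a point): middle of the bay's floor, on its upper face (6 mm above the bench), where the nest of cups stands. A smaller cup set in a larger one rests on its floor with 5 mm or more of play all round
- pin_low (a point): lower hinge pin: centre of the shoulder at its root, on which the door's knuckle comes to rest, 50 mm above the bench (bay x -125, y +94). Vertical pin 10 mm thick, 20 mm long, last 7 mm tapered; below the shoulder a fixed barrel 24 mm across, 20 mm high
- pin_high (a point): upper hinge pin, same form, straight above, shoulder 150 mm above the bench. Its barrel hangs down to 130 mm, so bring the door in level from the front with its knuckles 23 to 55 mm above their shoulders (the lower one then passes between lower pin and upper barrel), and lower it
- keeper (a point): keeper tab on the -y jamb, centre of its underside, 196 mm above the bench; 46 mm (x) by 26 mm, 6 mm thick. It overhangs the shut door, so the door can only be hung while open, about 0.3 to 1.2 rad. Shut, the door's axes are parallel to the bay's; it opens to the bay's -x: yaw of door = yaw of bay minus opening angle
- spout (a point): lower end of the brass chute's spout, at bay x 80, z 152 mm, 44 mm outside; from here the chute rises to the rear at 45 degrees to a funnel mouth 120 mm across, about 300 mm above the bench
- spool: bystander: chrome valve spool 124 mm long, 28 mm thick, lying in a low fixed cradle; origin at its middle
- lap_bar: bystander: cast-iron lap bar 200 x 40 x 26 mm lying flat; origin: centre of underside
- mallet_head: bystander: grey rubber mallet head, upright cylinder 68 mm across, 95 mm high; origin: centre of underside
- bushing: bystander: upright bronze bushing, 60 mm outside, 55 mm high; origin: centre of underside
Mind the look-alikes: they are no part of the job. Leave any orange or purple look-alike of the door alone.

How it is judged:
By the outcome, as a careful person would: the job done as asked, in the order asked, and still so for the second after the job is handed in, with the robot touching nothing.
Of cup1, cup2, cup3, cup4, cup5 only 3 to 5 are there at a start; the rules pass over those that are not, and their reading is None.
At some moment in a run one of cup1, cup2, cup3, cup4, cup5 may be knocked a few centimetres aside while the robot is not near it.
It also fails if it takes over 210 s, if anything falls off the work surface, if the arm or the gripper's body presses on something with over 40 N, if the wrist force passes 120 N, or if a joint passes its speed limit or range.

ROBOT

A 6-joint arm with a two-finger parallel gripper is mounted at the origin on the work surface. World frame = base frame: x ahead of the robot, y to its left, z up, the work surface at z = 0. Lengths are in m, angles in rad, forces in N, time in s.
With the tool pointing down it reaches from about 0.35 to 0.775 m from the base axis. Payload 7.3 kg.
Tool frame: the origin (TCP) lies at the very end of the fingers, on their centre line; the grasp point (between the pads) lies 19 mm behind it; z points along the fingers, x is the direction in which the jaws open and shut, and the axes are right-handed (so a half turn about z gives the same grasp; the last joint's range is limited). The gripper opens to 92 mm and grips with 3 to 60 N. Pads are 19 mm wide; open, the fingers measure 130 mm over their backs; the gripper's body (75 mm by 190 mm) begins 47 mm behind the grasp point.
Start: joints at [-1.485, 0.342, 1.524, -0, 1.275, -0.146], TCP at [0.121, -0.511, 0.227] pointing down, gripper open.
Joint ranges: [-2.53, 2.53], [-0.77, 2.02], [0.04, 2.7], [-1, 4.14], [0.28, 2.66], [-3.11, 3.11]. Speed limits (rad/s): [2.57, 2.57, 3.14, 3.14, 3.14, 3.14].

INTERFACE

Orientations are given as [roll, pitch, yaw] about the fixed x, y, z axes, in that order (R = Rz(yaw) Ry(pitch) Rx(roll)).
In Python, from cell import robot, read_camera, nets gives the robot as it stands. The module is installed in compiled form; this text tells all that it offers.
- The arm moves only by the tool carry_out, never from a script. Its arguments are lists of equal length, an entry for each row: "translation": the shift along the tool's x, y, z in m, a list of three; "turn": the turn, a rotation vector about the tool's x, y, z in rad, a list of three; "gripper": the gripper's target within -1 to 1 (shut at 1, half-way at 0, fully open at -1). A call has 1 to 10 rows; each row shifts and turns the commanded pose from where the row before left it, along the tool's axes as they then stand; what a row does not reach is not made up. A row lasts 1/10 s, in which the tool goes at most 50 mm and 8.59 degrees, less where a joint would pass 70% of its speed; a pose out of reach is approached as far as the arm can. A call with a gripper value outside its range is refused whole. The fingers move at their own pace and stop on an object; "squeeze" is the grip in N (left out, the last holds). Time passes only in rows, so rows that do not move let the fingers close. It gives the time, the measured TCP pose, the force and the opening at its end, in the units of the state.
- robot.observe(): the state, without advancing time (a new reading comes with each control period).
- read_camera(name): name is "scene" or "top" or "wrist"; returns a dict with "img" (420x560x3 uint8, red, green, blue), "fx", "fy", "cx", "cy" (pixels), "distortion" ([k1, k2, p1, p2, k3] as OpenCV has them; the pictures are not rectified), "world_from_camera" (4x4, takes a point from camera to world coordinates). Camera axes: x right, y down, z forward; pixel columns grow to the right and rows downward; lengths in m; the calibration is good to about 2 mm. A picture is of the moment at which its call begins. There is no depth.
- robot.hand_in(): hands the job in, once; it reports no verdict.
Trained networks look in a picture, given as the dict that the camera call returned (one of the last four; its "shot" number tells which), for a name from the list of things; names that differ only in an ending like _2 or _b are one class to them, and where a whole thing is asked for, a point or a joint stands for the part that bears it (a point fixed in the world has none). Each returns a list of dicts, best first, with "score" (0 to 1); they miss things now and then, are a little off and sometimes report something else, mostly with a low value. They report only what shows in the picture. A call takes as long as a camera call. They do not tell look-alikes from the thing itself.
- nets.regions_of(picture, name): "region" (420x560 bool, what is visible of it) and "pixel" ([column, row] in pixels, amid what is visible of it).
- nets.tip_of(picture, name): "pixel" ([column, row] in pixels: a listed point, or the origin of a listed thing).
The state is a dict: "time": time; "qpos": joint angles; "qvel": joint speeds; "joint_efforts": joint torques, N m; "tool_pos": TCP position; "tool_rot": TCP orientation; "contact_force": force on the tool from outside, world axes, zero at the start; "torque": the same for the moment, N m; "opening": finger opening in m.
Only numpy, scipy, OpenCV 4.12 (cv2) and the standard library are available. Lean on these libraries where they do the work, as an engineer would, in place of code of your own. Each camera call takes 0.05 s, during which the arm holds its last target. There are 200 camera calls.

## Working session

There is one attempt and no reset: what is moved stays moved. The work goes in short steps, Python scripts to look and compute and a tool call to move; the robot and the scene stay as the last step left them, time stands still between calls to the robot, and variables do not carry over. Pictures are saved under pics/ and viewed, about 12 in all and at most 16, crops included, and the job is handed in when it is done.

Besides the shell and the picture viewer there is one more tool, called after "Request:" in YAML: its name, and indented under it one key for each argument. carry_out: Moves the arm, as the interface text tells. Its arguments: {"type":"object","properties":{"translation":{"type":"array","items":{"type":"array","items":{"type":"number"}}},"turn":{"type":"array","items":{"type":"array","items":{"type":"number"}}},"gripper":{"type":"array","items":{"type":"number"}},"squeeze":{"type":"number"}},"required":["translation","turn","gripper"]}

```bash
ls; mkdir -p pics; cat > h.py <<'E'
import numpy as np, cv2
from scipy.spatial.transform import Rotation as R
from cell import robot, read_camera, nets
def K(p): return np.array([[p['fx'],0,p['cx']],[0,p['fy'],p['cy']],[0,0,1.]])
def ray(p,px):
    u=cv2.undistortPoints(np.array([[px]],float),K(p),np.array(p['distortion'])).ravel()
    T=np.array(p['world_from_camera']); d=T[:3,:3]@np.array([u[0],u[1],1]); return T[:3,3],d/np.linalg.norm(d)
def atz(p,px,z):
    o,d=ray(p,px); return o+d*(z-o[2])/d[2]
def tri(obs):
    A=np.zeros((3,3));b=np.zeros(3);rs=[ray(p,x) for p,x in obs]
    for o,d in rs:
        M=np.eye(3)-np.outer(d,d);A+=M;b+=M@o
    X=np.linalg.solve(A,b); return X,max(np.linalg.norm(np.cross(X-o,d)) for o,d in rs)
def proj(p,X):
    T=np.linalg.inv(np.array(p['world_from_camera']))
    r,_=cv2.Rodrigues(T[:3,:3]); q,_=cv2.projectPoints(np.atleast_2d(np.array(X,float)),r,T[:3,3],K(p),np.array(p['distortion'])); return q[:,0]
def save(p,n,crop=None,s=1):
    im=p['img'][:,:,::-1]
    if crop: a,b,c,d=crop; im=im[b:d,a:c]
    cv2.imwrite('pics/'+n,cv2.resize(im,None,fx=s,fy=s,interpolation=cv2.INTER_CUBIC))
E
cat > a.py <<'E'
from h import *
s=robot.observe(); print({k:np.round(v,3).tolist() for k,v in s.items()})
ps={n:read_camera(n) for n in('scene','top','wrist')}
for n,p in ps.items():
    print(n,np.round(p['world_from_camera'],3).tolist(),p['fx'],p['distortion'])
t=np.vstack([ps['scene']['img'],ps['top']['img']])
save(ps['scene'],'s0.png');save(ps['top'],'t0.png');save(ps['wrist'],'w0.png')
names='cup1 cup2 cup3 cup4 cup5 door knuckle_low knuckle_high rack bay bay_floor pin_low pin_high keeper spout spool lap_bar mallet_head bushing'.split()
for n in names:
    for c in('scene','top'):
        r=nets.tip_of(ps[c],n); print(n,c,[(np.round(q['pixel']).tolist(),round(q['score'],2)) for q in r[:4]])
E
python3 a.py
```

```text
pics
{'time': 0.0, 'qpos': [-1.485, 0.343, 1.525, -0.0, 1.275, -0.146], 'qvel': [0.0, -0.001, 0.001, -0.0, -0.001, 0.001], 'joint_efforts': [0.0, -43.125, -24.422, 0.072, 0.056, -0.0], 'tool_pos': [0.121, -0.511, 0.226], 'tool_rot': [-3.141, 0.002, -1.339], 'contact_force': [-0.039, 0.582, -0.625], 'torque': [-0.007, 0.011, 0.023], 'opening': 0.092}
scene [[0.322, 0.729, -0.604, 1.489], [0.947, -0.243, 0.212, -0.265], [0.008, -0.64, -0.769, 1.339], [0.0, 0.0, 0.0, 1.0]] 408.99145017752 [0.02933358 0.         0.         0.         0.        ]
top [[-0.023, -0.994, 0.107, 0.422], [-0.999, 0.026, 0.023, 0.032], [-0.026, -0.106, -0.994, 1.223], [0.0, 0.0, 0.0, 1.0]] 378.99907217065805 [-0.01290567  0.          0.          0.          0.        ]
wrist [[0.23, -0.933, -0.276, 0.195], [-0.973, -0.221, -0.065, -0.493], [-0.001, 0.284, -0.959, 0.384], [0.0, 0.0, 0.0, 1.0]] 301.3595658910881 [-0.02652888  0.          0.          0.          0.        ]
cup1 scene [([261.0, 250.0], 0.92), ([320.0, 190.0], 0.76), ([264.0, 213.0], 0.61), ([300.0, 211.0], 0.56)]
cup1 top [([246.0, 224.0], 0.97), 
[... 1739 characters left out ...]
 [([357.0, 218.0], 0.6), ([245.0, 222.0], 0.23)]
pin_high scene [([212.0, 214.0], 0.93), ([344.0, 166.0], 0.38)]
pin_high top []
keeper scene [([163.0, 195.0], 0.75)]
keeper top [([425.0, 249.0], 0.92)]
spout scene [([170.0, 249.0], 0.74)]
spout top [([430.0, 172.0], 0.81)]
spool scene [([168.0, 251.0], 0.55), ([303.0, 269.0], 0.52)]
spool top [([269.0, 133.0], 0.78)]
lap_bar scene [([345.0, 164.0], 0.88)]
lap_bar top [([154.0, 284.0], 0.75)]
mallet_head scene [([136.0, 228.0], 0.7), ([353.0, 212.0], 0.68), ([338.0, 252.0], 0.3)]
mallet_head top [([454.0, 262.0], 0.77)]
bushing scene [([339.0, 248.0], 0.63), ([363.0, 178.0], 0.49)]
bushing top [([224.0, 158.0], 0.68), ([310.0, 182.0], 0.16)]
```

View pics/s0.png

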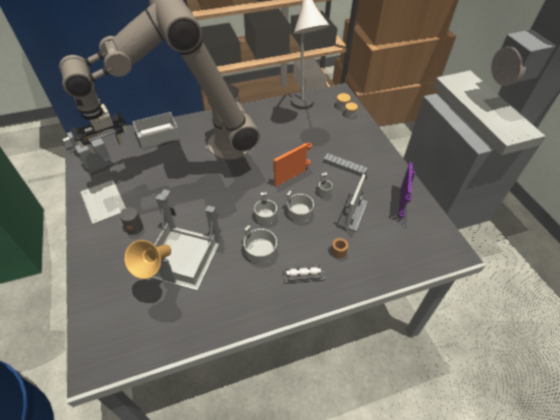

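View pics/t0.png

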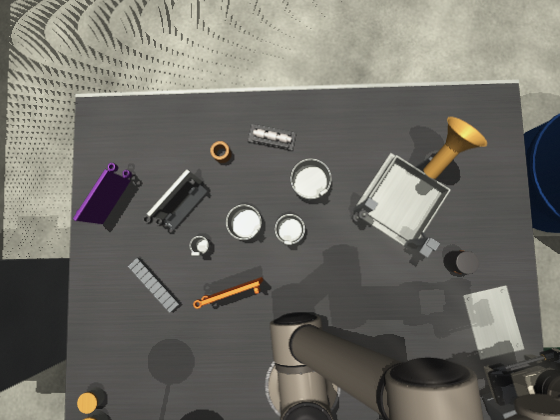

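The scene shows four cups: in the top view at (311,181), (245,223), (290,230) and a small one at (200,244). There are three door-like plates. The steel one in the rack at top (175,198) fits. The orange plate (230,292) and the purple one (103,195) are look-alikes. The bay is at (403,203), with jambs at (365,212) and (428,247).

```bash
cat > b.py <<'E'
from h import *
s=read_camera('scene');t=read_camera('top')
def best(p,n,k=0): return nets.tip_of(p,n)
P={'big':([311,181],.06),'c245':([245,223],.06),'c290':([290,230],.06),'c200':([200,244],.06),'bayfloor':([399,204],.006),'keeper':([425,249],.196),'pin':([357,218],.05),'bush':([224,158],0),'spool':([269,133],.02),'mallet':([454,262],0),'lap':([154,284],0),'rack':([181,205],0),'kh':([153,223],.133),'kl':([162,222],.033),'spout':([430,172],.152)}
for k,(px,z) in P.items(): print(k,atz(t,px,z).round(3))
tr=lambda a,b:[np.round(v,3) for v in tri([(s,a),(t,b)])]
print('kl',tr([360,192],[162,222]),'kh',tr([362,179],[153,223]),'door',tr([348,212],[183,202]),'keeper',tr([163,195],[425,249]),'pinlow',tr([217,230],[357,218]))
for r in nets.regions_of(t,'cup1'):
    m=r['region'];print(r['score'],np.round(r['pixel']),m.sum(),cv2.minEnclosingCircle(np.argwhere(m)[:,::-1].astype(np.float32)))
im=t['img'][:,:,::-1]
cv2.imwrite('pics/t1.png',cv2.resize(im[110:270,90:490],None,fx=2,fy=2,interpolation=cv2.INTER_CUBIC))
E
python3 b.py
```

```text
big [ 0.628 -0.042  0.06 ]
c245 [0.502 0.165 0.06 ]
c290 [0.477 0.027 0.06 ]
c200 [0.441 0.304 0.06 ]
bayfloor [ 0.555 -0.326  0.006]
keeper [ 0.411 -0.332  0.196]
pin [ 0.51  -0.181  0.05 ]
bush [0.723 0.238 0.   ]
spool [0.798 0.087 0.02 ]
mallet [ 0.366 -0.491  0.   ]
lap [0.318 0.467 0.   ]
rack [0.571 0.381 0.   ]
kh [0.504 0.425 0.133]
kl [0.514 0.432 0.033]
spout [ 0.628 -0.376  0.152]
kl [array([0.514, 0.434, 0.042]), np.float64(0.004)] kh [array([0.506, 0.435, 0.114]), np.float64(0.003)] door [array([0.577, 0.364, 0.013]), np.float64(0.006)] keeper [array([ 0.41 , -0.339,  0.189]), np.float64(0.004)] pinlow [array([ 0.511, -0.182,  0.035]), np.float64(0.002)]
0.88 [197. 247.] 320 ((199.4690704345703, 245.99484252929688), 10.948596000671387)
0.79 [288. 229.] 712 ((289.0976257324219, 228.65975952148438), 15.457849502563477)
0.58 [312. 179.] 1340 ((309.6943054199219, 178.4905242919922), 21.03994369506836)
0.58 [243. 221.] 939 ((242.9166717529297, 221.5), 17.56684112548828)
```

View pics/t1.png

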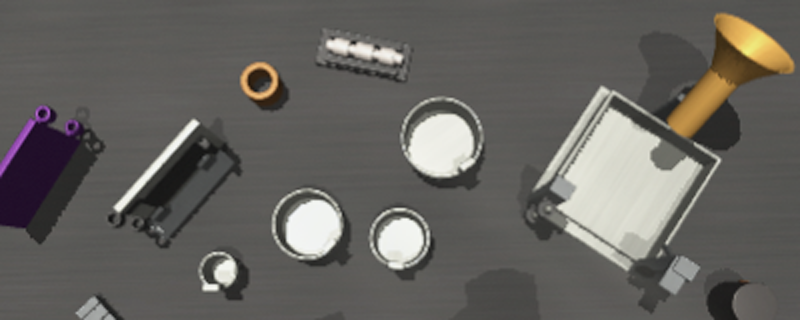

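```bash
cat >> h.py <<'E'
def pose():
    s=robot.observe(); return np.array(s['tool_pos']),s['tool_rot'][2],s
def plan(tgt,yaw,n,start=None):
    "n equal rows (tool down) from present (or start=(p,yaw)) to tgt; returns end for chaining"
    if start is None: p,y,_=pose()
    else: p,y=start
    dy=(yaw-y+np.pi)%(2*np.pi)-np.pi
    if abs(dy)<0.004: dy=0
    a=dy/n; D=np.array(tgt)-p
    S=sum(R.from_euler('z',y+k*a).as_matrix() for k in range(n))
    w=np.linalg.solve(S,D); loc=[w[0],-w[1],-w[2]]
    print(f'{n} rows: t={np.round(loc,4).tolist()} turn z={-a:.4f}  (len {np.linalg.norm(loc)*1000:.1f} mm)  end q6~{np.arctan2(tgt[1],tgt[0])-yaw:.2f}')
    return np.array(tgt),yaw
E
python3 -c "
from h import *
plan([.45,.05,.38],-1.571,20)"
```

```text
20 rows: t=[-0.0259, -0.0198, -0.0077] turn z=0.0116  (len 33.5 mm)  end q6~1.68
```

Request:
carry_out:
  translation:
    - [-0.0259,-0.0198,-0.0077]
    - [-0.0259,-0.0198,-0.0077]
    - [-0.0259,-0.0198,-0.0077]
    - [-0.0259,-0.0198,-0.0077]
    - [-0.0259,-0.0198,-0.0077]
    - [-0.0259,-0.0198,-0.0077]
    - [-0.0259,-0.0198,-0.0077]
    - [-0.0259,-0.0198,-0.0077]
    - [-0.0259,-0.0198,-0.0077]
    - [-0.0259,-0.0198,-0.0077]
  turn:
    - [0,0,0.0116]
    - [0,0,0.0116]
    - [0,0,0.0116]
    - [0,0,0.0116]
    - [0,0,0.0116]
    - [0,0,0.0116]
    - [0,0,0.0116]
    - [0,0,0.0116]
    - [0,0,0.0116]
    - [0,0,0.0116]
  gripper: [-1,-1,-1,-1,-1,-1,-1,-1,-1,-1]
  squeeze: 30

```text
time: 3.2
tool_pos: [0.2695, -0.2197, 0.3042]
tool_rot: [-3.141, -0.001, -1.456]
contact_force: [0.4, 0.9, 0.3]
opening: 0.0919
```

Request:
carry_out:
  translation:
    - [-0.0259,-0.0198,-0.0077]
    - [-0.0259,-0.0198,-0.0077]
    - [-0.0259,-0.0198,-0.0077]
    - [-0.0259,-0.0198,-0.0077]
    - [-0.0259,-0.0198,-0.0077]
    - [-0.0259,-0.0198,-0.0077]
    - [-0.0259,-0.0198,-0.0077]
    - [-0.0259,-0.0198,-0.0077]
    - [-0.0259,-0.0198,-0.0077]
    - [-0.0259,-0.0198,-0.0077]
  turn:
    - [0,0,0.0116]
    - [0,0,0.0116]
    - [0,0,0.0116]
    - [0,0,0.0116]
    - [0,0,0.0116]
    - [0,0,0.0116]
    - [0,0,0.0116]
    - [0,0,0.0116]
    - [0,0,0.0116]
    - [0,0,0.0116]
  gripper: [-1,-1,-1,-1,-1,-1,-1,-1,-1,-1]

```text
time: 4.2
tool_pos: [0.4507, 0.0513, 0.3811]
tool_rot: [-3.141, -0.0, -1.571]
contact_force: [-0.3, -0.5, 0.4]
opening: 0.0915
```

```bash
cat > c.py <<'E'
from h import *
p,y,s=pose(); print(p.round(4),s['tool_rot'],s['time'],s['qpos'])
w=read_camera('wrist'); save(w,'w1.png',s=1.4)
for n in ['cup1','door','knuckle_low','knuckle_high','pin_low','pin_high','keeper','bay_floor','spout','bay','rack']:
    print(n,[(np.round(q['pixel'],1).tolist(),round(q['score'],2)) for q in nets.tip_of(w,n)[:5]])
for r in nets.regions_of(w,'cup1'): print(r['score'],r['region'].sum(),np.round(r['pixel']))
E
python3 c.py
```

```text
[0.4507 0.0513 0.3811] [-3.14112656e+00 -1.89041362e-04 -1.57116392e+00] 4.2 [-5.56981792e-02  1.29566288e-01  1.38642642e+00 -1.63216915e-04
  1.62512411e+00  1.51545679e+00]
cup1 [([130.2, 172.3], 0.89), ([207.6, 128.2], 0.77), ([331.0, 45.2], 0.61), ([284.0, 139.5], 0.61)]
door [([191.6, 236.8], 0.68), ([84.2, 83.2], 0.64)]
knuckle_low [([41.8, 125.1], 0.89), ([148.1, 257.9], 0.88), ([63.2, 231.5], 0.46)]
knuckle_high []
pin_low [([420.3, 126.4], 0.68), ([41.7, 126.5], 0.47), ([332.0, 46.0], 0.35)]
pin_high [([459.6, 128.1], 0.78)]
keeper []
bay_floor [([499.0, 94.7], 0.6), ([43.9, 126.4], 0.5), ([82.3, 86.4], 0.45), ([80.3, 82.7], 0.44)]
spout []
bay [([497.4, 94.8], 0.56)]
rack [([81.7, 88.6], 0.84), ([497.3, 96.9], 0.49)]
0.83 2840 [288. 143.]
0.77 6379 [340.  39.]
0.73 1382 [119. 175.]
0.7 3997 [202. 129.]
```

View pics/w1.png

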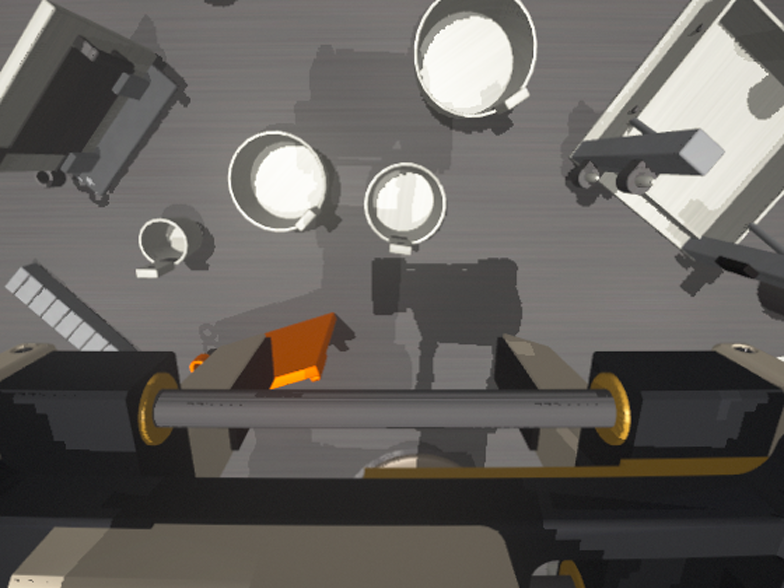

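The wrist view shows the four cups clearly, with rims (at 1.4x) around (475,55), (278,180), (404,203) and (163,242). Their lugs are at (517,98), (308,220), (401,249) and (148,272). I'll fit the cup models to the regions.

```bash
cat >> h.py <<'E'
from scipy.optimize import minimize
CUP={1:(126,116,64,60),2:(109,99,62,51.5),3:(92,82,60,43),4:(75,65,58,34.5),5:(58,48,56,26)}
def cupmask(p,k,x,y,yaw,z0=0.):
    rim,foot,h,lx=[v/1000 for v in CUP[k]]
    a=np.linspace(0,2*np.pi,40,endpoint=False); c,s=np.cos(a),np.sin(a)
    body=np.vstack([np.c_[foot/2*c,foot/2*s,0*a],np.c_[rim/2*c,rim/2*s,0*a+h]])
    lug=np.array([[-lx+i*.005,j*.012,h+q*.042] for i in(-1,1) for j in(-1,1) for q in(0,1)])
    Rz=R.from_euler('z',yaw).as_matrix(); m=np.zeros((420*4,560*4),np.uint8)
    for P in(body,lug):
        q=proj(p,P@Rz.T+[x,y,z0]); cv2.fillConvexPoly(m,cv2.convexHull(np.round(q*4+1.5).astype(np.int32)),1)
    return cv2.resize(m*255,(560,420),interpolation=cv2.INTER_AREA)/255.
def fitcup(p,region,k,x0,yaws=np.arange(0,6.28,.5),z0=0.):
    g=region.astype(float)
    f=lambda v:1-np.minimum(g,m:=cupmask(p,k,v[0],v[1],v[2]*10,z0)).sum()/np.maximum(g,m).sum()
    y0=min(yaws,key=lambda y:f([x0[0],x0[1],y/10]))
    r=minimize(f,[x0[0],x0[1],y0/10],method='Nelder-Mead',options=dict(initial_simplex=np.array([x0[0],x0[1],y0/10])+np.array([[0,0,0],[.01,0,0],[0,.01,0],[0,0,.03]]),xatol=1e-4,fatol=1e-5))
    return r.x[0],r.x[1],(r.x[2]*10+np.pi)%(2*np.pi)-np.pi,1-r.fun
E
cat > d.py <<'E'
from h import *
w=read_camera('wrist'); ov=w['img'].copy()
for r in nets.regions_of(w,'cup1'):
    m=r['region']
    if r['score']<.4: continue
    res=[]
    for k in CUP:
        x0=atz(w,r['pixel'],.03)
        res.append((k,)+fitcup(w,m,k,x0[:2]))
    res.sort(key=lambda q:-q[-1]); print(np.round(r['pixel']),[np.round(q,3).tolist() for q in res[:2]])
    k,x,y,a,_=res[0]
    cs,_=cv2.findContours((cupmask(w,k,x,y,a)>.5).astype(np.uint8),0,2); cv2.drawContours(ov,cs,-1,(255,0,0),1)
    cs,_=cv2.findContours(m.astype(np.uint8),0,2); cv2.drawContours(ov,cs,-1,(0,255,0),1)
w['img']=ov; save(w,'w2.png',(60,0,420,220),2.2)
E
python3 d.py
```

```text
[118. 175.] [[5.0, 0.439, 0.308, 2.342, 0.833], [4.0, 0.431, 0.313, 1.596, 0.681]]
[287. 140.] [[3.0, 0.484, 0.028, -0.139, 0.976], [2.0, 0.476, 0.028, 0.033, 0.711]]
[341.  38.] [[1.0, 0.638, -0.043, -1.308, 0.967], [2.0, 0.631, -0.04, -2.243, 0.83]]
[197. 128.] [[2.0, 0.508, 0.169, 1.154, 0.968], [3.0, 0.516, 0.169, -0.416, 0.768]]
```

View pics/w2.png

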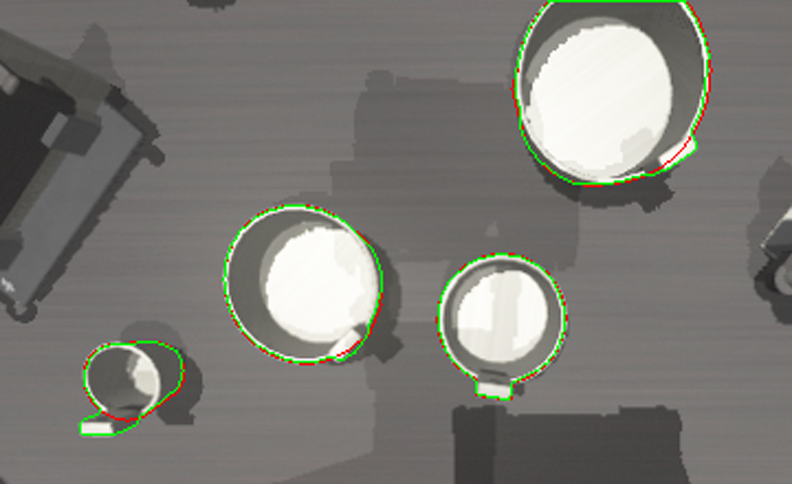

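```bash
cat > e.py <<'E'
from h import *
w=read_camera('wrist')
L={1:(368.2,68.6),2:(217.3,156.4),3:(284.5,177.7),5:(104.1,195)}
C={1:(.638,-.043),2:(.508,.169),3:(.484,.028),5:(.439,.308)}
rs=nets.regions_of(w,'cup1')
for k in L:
    h=CUP[k][2]/1000; l=atz(w,L[k],h+.042)[:2]
    v=np.array(C[k])-l; yaw=np.arctan2(v[1],v[0])
    px=proj(w,[*C[k],.03])[0]; r=min(rs,key=lambda r:np.hypot(*(np.array(r['pixel'])-px)))
    f=fitcup(w,r['region'],k,C[k],[yaw])
    v=np.array(f[:2])-l; print(k,'fit',np.round(f,3),'lug',l.round(4),'r',np.hypot(*v).round(4),'yaw',np.arctan2(v[1],v[0]).round(3))
E
python3 e.py
```

```text
1 fit [ 0.638 -0.042  0.62   0.981] lug [ 0.5889 -0.0759] r 0.0598 yaw 0.611
2 fit [0.508 0.168 0.856 0.975] lug [0.4722 0.1308] r 0.0517 yaw 0.812
3 fit [ 0.484  0.028 -0.159  0.958] lug [0.4407 0.0339] r 0.0432 yaw -0.127
5 fit [0.439 0.308 0.008 0.   ] lug [0.4136 0.3078] r 0.0254 yaw 0.008
```

Request:
carry_out:
  translation:
    - [0.034,0.006,0]
    - [0.034,0.006,0]
    - [0.034,0.006,0]
    - [0.034,0.006,0]
    - [0.034,0.006,0]
    - [0,0,0]
    - [0,0,0]
  turn:
    - [0,0,0]
    - [0,0,0]
    - [0,0,0]
    - [0,0,0]
    - [0,0,0]
    - [0,0,0]
    - [0,0,0]
  gripper: [-1,-1,-1,-1,-1,-1,-1]

```text
time: 5.75
tool_pos: [0.42, -0.1204, 0.3806]
tool_rot: [3.142, 0.0, -1.573]
contact_force: [0.5, -0.5, 0.7]
opening: 0.0918
```

```bash
cat > v.py <<'E'
from h import *
import sys,pickle
w=read_camera('wrist'); save(w,sys.argv[1]+'.png',s=1.4)
d={}
for n in ['cup1','pin_low','pin_high','keeper','bay_floor','spout','bay','knuckle_low','knuckle_high','door','rack']:
    d[n]=[(np.array(q['pixel']),q['score']) for q in nets.tip_of(w,n)]
    print(n,[(np.round(q[0],1).tolist(),round(q[1],2)) for q in d[n][:4]])
pickle.dump((w,d),open(sys.argv[1]+'.pkl','wb'))
E
python3 v.py v1
```

```text
cup1 [([227.4, 26.6], 0.84), ([35.6, 154.4], 0.8), ([105.7, 110.8], 0.66)]
pin_low [([311.4, 104.9], 0.92), ([224.5, 22.0], 0.24)]
pin_high [([326.1, 102.7], 0.72), ([103.4, 111.5], 0.32)]
keeper [([460.6, 190.5], 0.78)]
bay_floor [([400.8, 74.2], 0.88), ([323.8, 101.2], 0.41)]
spout []
bay [([397.7, 75.8], 0.83), ([107.8, 112.8], 0.64)]
knuckle_low [([53.2, 240.6], 0.91)]
knuckle_high []
door [([105.3, 224.0], 0.91)]
rack []
```

Request:
carry_out:
  translation:
    - [0.03,-0.006,0]
    - [0.03,-0.006,0]
    - [0.03,-0.006,0]
    - [0.03,-0.006,0]
    - [0.03,-0.006,0]
    - [0,0,0]
    - [0,0,0]
  turn:
    - [0,0,0]
    - [0,0,0]
    - [0,0,0]
    - [0,0,0]
    - [0,0,0]
    - [0,0,0]
    - [0,0,0]
  gripper: [-1,-1,-1,-1,-1,-1,-1]

```text
time: 7.05
tool_pos: [0.45, -0.2702, 0.3802]
tool_rot: [3.141, 0.001, -1.572]
contact_force: [0.2, 0.8, -0.2]
opening: 0.0917
```

```bash
python3 v.py v2; python3 - <<'E'
import cv2,numpy as np
a=cv2.imread('pics/v1.png');b=cv2.imread('pics/v2.png')
cv2.imwrite('pics/v12.png',np.vstack([a[:300],b[:300]]))
E
```

```text
cup1 [([101.3, 140.4], 0.95), ([28.2, 130.0], 0.87), ([134.3, 46.8], 0.71)]
pin_low [([217.3, 122.9], 0.95)]
pin_high [([204.3, 130.5], 0.93)]
keeper [([333.4, 213.1], 0.58)]
bay_floor [([307.9, 92.9], 0.87)]
spout [([367.1, 25.1], 0.98)]
bay [([309.2, 94.3], 0.68)]
knuckle_low []
knuckle_high []
door [([34.3, 236.2], 0.73), ([204.5, 127.4], 0.61)]
rack []
```

View pics/v12.png

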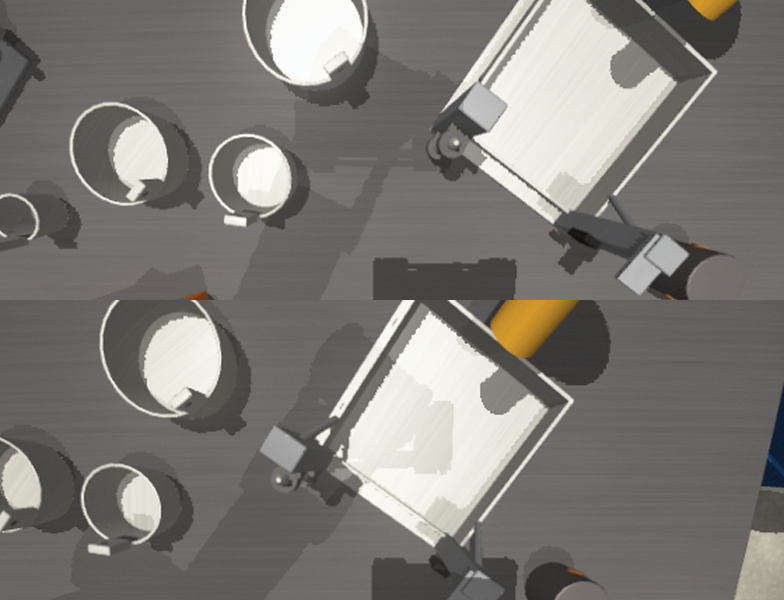

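```bash
cat > f.py <<'E'
from h import *
import pickle
from scipy.optimize import least_squares
M={'pin_low':(-.125,.094,.05),'pin_high':(-.125,.094,.15),'bay_floor':(0,0,.006),'spout':(.08,0,.152),'bay':(0,0,0)}
O=[]
for f in('v1','v2'):
    w,d=pickle.load(open(f+'.pkl','rb'))
    for n in M:
        if d[n] : O.append((f+n,w,d[n][0][0],M[n]))
def W(v,m): c,s=np.cos(v[2]),np.sin(v[2]); return [v[0]+c*m[0]-s*m[1],v[1]+s*m[0]+c*m[1],m[2]]
res=lambda v:np.concatenate([proj(w,W(v,m))[0]-px for _,w,px,m in O])
r=least_squares(res,[.555,-.326,-.58],loss='soft_l1')
print('bay',r.x.round(4)); q=res(r.x).reshape(-1,2)
for o,e in zip(O,q): print(o[0],e.round(1))
for n in('pin_low','pin_high','bay_floor'):
    print(n,[np.round(t,4) for t in tri([(w,px) for nm,w,px,_ in O if nm[2:]==n])],np.round(W(r.x,M[n]),4))
w1,d1=pickle.load(open('v1.pkl','rb'));w2,d2=pickle.load(open('v2.pkl','rb'))
print('keeper',tri([(w1,d1['keeper'][0][0]),(w2,d2['keeper'][0][0])]))
# cup1 lug height
print('cup1 lug',tri([(w1,(338/1.4,61/1.4)),(w2,(182/1.4,98/1.4))]),'cup3 lug',tri([(w1,(237/1.4,220/1.4)),(w2,(99/1.4,249/1.4))]))
# bay rear right wall top corner
print('corner',tri([(w1,(716/1.4,72/1.4)),(w2,(573/1.4,102/1.4))]),W(r.x,(.1,-.092,.06)))
E
python3 f.py
```

```text
bay [ 0.5631 -0.3301 -0.6054]
v1pin_low [2.  0.4]
v1pin_high [-2.4 -0.4]
v1bay_floor [0.2 1. ]
v1bay [ 1.8 -0.1]
v2pin_low [0.2 2.4]
v2pin_high [-1.2 -2.9]
v2bay_floor [2. 1.]
v2spout [-1.3 -0.6]
v2bay [ 0.3 -0.1]
pin_low [array([ 0.516 , -0.1797,  0.0384]), np.float64(0.0012)] [ 0.5138 -0.1817  0.05  ]
pin_high [array([ 0.5118, -0.184 ,  0.1557]), np.float64(0.0014)] [ 0.5138 -0.1817  0.15  ]
bay_floor [array([ 0.5637, -0.3258,  0.0158]), np.float64(0.0003)] [ 0.5631 -0.3301  0.006 ]
keeper (array([ 0.41430315, -0.34198306,  0.19352264]), np.float64(0.001048113527396755))
cup1 lug (array([ 0.58793476, -0.07882421,  0.10712596]), np.float64(0.0005659419540090092)) cup3 lug (array([0.44166223, 0.02957313, 0.10560821]), np.float64(4.45686004340371e-06))
corner (array([ 0.59035159, -0.4701731 ,  0.05967302]), np.float64(0.000767929704741114)) [np.float64(0.5929454406299428), np.float64(-0.4626951842733524), 0.06]
```

Bay is at about (0.563, -0.330) with yaw -0.605. The cups are 1, 2, 3 and 5 (lug radii 59.8, 51.7, 43.2 and 25.4 mm match the text), and the two-view lug-top height is 0.107. I'll start with cup1.

```bash
python3 - <<'E'
from h import *
e=plan([.5885,-.077,.22],.615,20)
E
```

```text
20 rows: t=[0.0013, -0.0145, 0.008] turn z=-0.1093  (len 16.7 mm)  end q6~-0.75
```

Request:
carry_out:
  translation:
    - [0.0013,-0.0145,0.008]
    - [0.0013,-0.0145,0.008]
    - [0.0013,-0.0145,0.008]
    - [0.0013,-0.0145,0.008]
    - [0.0013,-0.0145,0.008]
    - [0.0013,-0.0145,0.008]
    - [0.0013,-0.0145,0.008]
    - [0.0013,-0.0145,0.008]
    - [0.0013,-0.0145,0.008]
    - [0.0013,-0.0145,0.008]
  turn:
    - [0,0,-0.1093]
    - [0,0,-0.1093]
    - [0,0,-0.1093]
    - [0,0,-0.1093]
    - [0,0,-0.1093]
    - [0,0,-0.1093]
    - [0,0,-0.1093]
    - [0,0,-0.1093]
    - [0,0,-0.1093]
    - [0,0,-0.1093]
  gripper: [0,0,0,0,0,0,0,0,0,0]

```text
time: 8.65
tool_pos: [0.578, -0.2155, 0.3001]
tool_rot: [3.141, 0.0, -0.474]
contact_force: [-1.0, 0.9, 0.0]
opening: 0.0457
```

Request:
carry_out:
  translation:
    - [0.0013,-0.0145,0.008]
    - [0.0013,-0.0145,0.008]
    - [0.0013,-0.0145,0.008]
    - [0.0013,-0.0145,0.008]
    - [0.0013,-0.0145,0.008]
    - [0.0013,-0.0145,0.008]
    - [0.0013,-0.0145,0.008]
    - [0.0013,-0.0145,0.008]
    - [0.0013,-0.0145,0.008]
    - [0.0013,-0.0145,0.008]
  turn:
    - [0,0,-0.1093]
    - [0,0,-0.1093]
    - [0,0,-0.1093]
    - [0,0,-0.1093]
    - [0,0,-0.1093]
    - [0,0,-0.1093]
    - [0,0,-0.1093]
    - [0,0,-0.1093]
    - [0,0,-0.1093]
    - [0,0,-0.1093]
  gripper: [0,0,0,0,0,0,0,0,0,0]

```text
time: 9.65
tool_pos: [0.5879, -0.077, 0.2202]
tool_rot: [-3.142, 0.0, 0.62]
contact_force: [0.2, 0.2, -1.0]
opening: 0.0458
```

```bash
python3 - <<'E'
from h import *
p,y,s=pose(); print(p.round(4),round(y,3),s['opening'])
w=read_camera('wrist'); 
for r in nets.regions_of(w,'cup1')[:4]: print(r['pixel'],r['region'].sum(),r['score'])
c=(.638,-.042); px=proj(w,[*c,.03])[0]; r=min(nets.regions_of(w,'cup1'),key=lambda r:np.hypot(*(np.array(r['pixel'])-px)))
print(px,'fit',np.round(fitcup(w,r['region'],1,c,[.6]),4))
ov=w['img'].copy()
for z in(.064,.106):
  for q in proj(w,[[.5885+i*.0041-j*.0069,-.077+i*.0029+j*.0098,z] for i in(-1,1) for j in(-1,1)]): cv2.circle(ov,tuple(np.round(q).astype(int)),2,(255,0,0),1)
w['img']=ov; save(w,'g1.png')
E
```

```text
[ 0.5879 -0.077   0.2202] 0.62 0.04578086935968128
[245.5, 39.4] 7405 0.93
[332.1, 186.3] 10647 0.84
[325.64290056 184.41699714] fit [ 0.6369 -0.0418  0.5997  0.981 ]
```

View pics/g1.png

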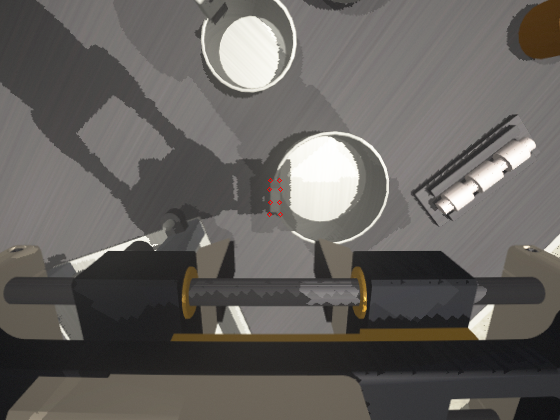

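The dots for the predicted lug fall on the shadowed left rim at (274,197), and the close fit agrees within 2 mm. Now I'll descend and grip.

Request:
carry_out:
  translation:
    - [0.0005,0,0.03]
    - [0,0,0.03]
    - [0,0,0.03]
    - [0,0,0.03]
    - [0,0,0.02]
    - [0,0,0.01]
    - [0,0,0]
  turn:
    - [0,0,0.01]
    - [0,0,0]
    - [0,0,0]
    - [0,0,0]
    - [0,0,0]
    - [0,0,0]
    - [0,0,0]
  gripper: [0,0,0,0,0,0,0]

```text
time: 10.5
tool_pos: [0.5882, -0.078, 0.0698]
tool_rot: [-3.14, 0.001, 0.603]
contact_force: [0.1, -0.2, 0.3]
opening: 0.0458
```

Request:
carry_out:
  translation:
    - [0,0,0]
    - [0,0,0]
    - [0,0,0]
    - [0,0,0]
    - [0,0,0]
    - [0,0,-0.01]
    - [0,0,-0.02]
    - [0,0,-0.02]
    - [0,0,0]
    - [0,0,0]
  turn:
    - [0,0,0]
    - [0,0,0]
    - [0,0,0]
    - [0,0,0]
    - [0,0,0]
    - [0,0,0]
    - [0,0,0]
    - [0,0,0]
    - [0,0,0]
    - [0,0,0]
  gripper: [1,1,1,1,1,1,1,1,1,1]
  squeeze: 60

```text
time: 11.5
tool_pos: [0.5882, -0.0774, 0.1206]
tool_rot: [3.141, 0.0, 0.605]
contact_force: [0.2, -0.1, -3.2]
opening: 0.0094
```

```bash
python3 - <<'E'
from h import *
b=np.array([.563,-.330]); by=-.605
def bw(x,y): c,s=np.cos(by),np.sin(by); return b+[c*x-s*y,s*x+c*y]
yaw=-.805; u=np.array([np.cos(yaw),np.sin(yaw)])
lug=bw(-.015,0)-.06*u; l2=bw(0,0)-.06*u
# TCP z = z0 + .070
p,y,s=pose(); print(p,y,s['opening'],s['contact_force'])
e=plan([p[0],p[1],.295],y,6)
e=plan([*lug,.295],yaw,16,e)
e=plan([*lug,.105],yaw,8,e)
e=plan([*l2,.105],yaw,2,e)
e=plan([*l2,.077],yaw,3,e)
E
```

```text
[ 0.58817403 -0.07735229  0.12064341] 0.6050131162403667 0.009354731087654566 [ 0.22091558 -0.10779846 -3.21567038]
6 rows: t=[0.0, -0.0, -0.0291] turn z=-0.0000  (len 29.1 mm)  end q6~-0.74
16 rows: t=[-0.0046, 0.0139, -0.0] turn z=0.0881  (len 14.7 mm)  end q6~0.30
8 rows: t=[-0.0, -0.0, 0.0238] turn z=-0.0000  (len 23.8 mm)  end q6~0.30
2 rows: t=[0.0074, -0.0015, -0.0] turn z=-0.0000  (len 7.5 mm)  end q6~0.30
3 rows: t=[-0.0, -0.0, 0.0093] turn z=-0.0000  (len 9.3 mm)  end q6~0.30
```

Request:
carry_out:
  translation:
    - [0,0,-0.029]
    - [0,0,-0.029]
    - [0,0,-0.029]
    - [0,0,-0.029]
    - [0,0,-0.029]
    - [0,0,-0.029]
  turn:
    - [0,0,0]
    - [0,0,0]
    - [0,0,0]
    - [0,0,0]
    - [0,0,0]
    - [0,0,0]
  gripper: [1,1,1,1,1,1]

```text
time: 12.1
tool_pos: [0.5877, -0.0772, 0.2942]
tool_rot: [-3.139, 0.002, 0.605]
contact_force: [-0.4, 0.3, -2.2]
opening: 0.0099
```

Request:
carry_out:
  translation:
    - [-0.0046,0.0139,0]
    - [-0.0046,0.0139,0]
    - [-0.0046,0.0139,0]
    - [-0.0046,0.0139,0]
    - [-0.0046,0.0139,0]
    - [-0.0046,0.0139,0]
    - [-0.0046,0.0139,0]
    - [-0.0046,0.0139,0]
  turn:
    - [0,0,0.0881]
    - [0,0,0.0881]
    - [0,0,0.0881]
    - [0,0,0.0881]
    - [0,0,0.0881]
    - [0,0,0.0881]
    - [0,0,0.0881]
    - [0,0,0.0881]
  gripper: [1,1,1,1,1,1,1,1]

```text
time: 12.9
tool_pos: [0.5852, -0.1925, 0.2926]
tool_rot: [-3.14, 0.003, -0.103]
contact_force: [-0.2, -0.5, -2.6]
opening: 0.0098
```

Request:
carry_out:
  translation:
    - [-0.0046,0.0139,0]
    - [-0.0046,0.0139,0]
    - [-0.0046,0.0139,0]
    - [-0.0046,0.0139,0]
    - [-0.0046,0.0139,0]
    - [-0.0046,0.0139,0]
    - [-0.0046,0.0139,0]
    - [-0.0046,0.0139,0]
    - [0,0,0]
  turn:
    - [0,0,0.0881]
    - [0,0,0.0881]
    - [0,0,0.0881]
    - [0,0,0.0881]
    - [0,0,0.0881]
    - [0,0,0.0881]
    - [0,0,0.0881]
    - [0,0,0.0881]
    - [0,0,0]
  gripper: [1,1,1,1,1,1,1,1,1]

```text
time: 13.8
tool_pos: [0.5079, -0.2784, 0.2932]
tool_rot: [3.14, 0.003, -0.808]
contact_force: [-0.6, 0.1, -2.9]
opening: 0.0098
```

```bash
python3 - <<'E'
from h import *
p,y,s=pose(); print(p.round(4),y,s['opening'],s['contact_force'],s['torque'])
b=np.array([.563,-.330]); by=-.605
def bw(x,y): c,s=np.cos(by),np.sin(by); return b+[c*x-s*y,s*x+c*y]
yaw=-.805; u=np.array([np.cos(yaw),np.sin(yaw)])
print(bw(-.015,0)-.06*u, bw(0,0)-.06*u)
w=read_camera('wrist');t=read_camera('top')
cv2.imwrite('pics/p1.png',np.hstack([w['img'][:,:,::-1],cv2.resize(t['img'][100:300,300:520,::-1],None,fx=2.1,fy=2.1)[:420]])[:, :800] if 0 else cv2.resize(np.hstack([w['img'][:,:,::-1],cv2.resize(t['img'][100:310,300:510,::-1],(420,420))]),(800,343)))
E
```

```text
[ 0.5079 -0.2784  0.2932] -0.8075266081879948 0.009752065017884845 [-0.64287079  0.08765497 -2.8501539 ] [0.072631   0.13514658 0.01748841]
[ 0.50907579 -0.27821873] [ 0.52141333 -0.28675016]
```

View pics/p1.png

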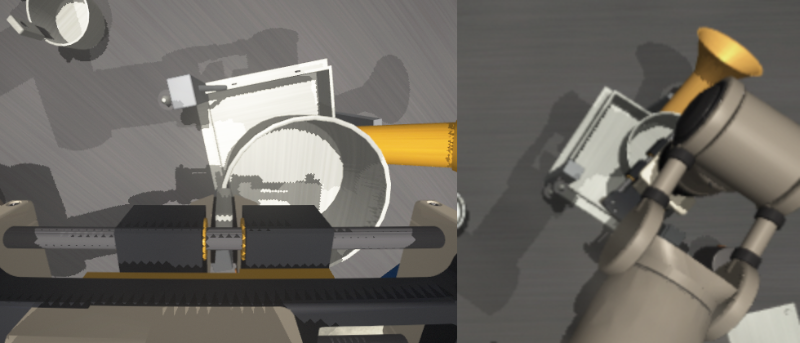

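Cup1 hangs upright between the jambs, clear of the chute. Lowering it now.

Request:
carry_out:
  translation:
    - [0,0,0.0235]
    - [0,0,0.0235]
    - [0,0,0.0235]
    - [0,0,0.0235]
    - [0,0,0.0235]
    - [0,0,0.0235]
    - [0,0,0.0235]
    - [0,0,0.0235]
  turn:
    - [0,0,0]
    - [0,0,0]
    - [0,0,0]
    - [0,0,0]
    - [0,0,0]
    - [0,0,0]
    - [0,0,0]
    - [0,0,0]
  gripper: [1,1,1,1,1,1,1,1]

```text
time: 14.7
tool_pos: [0.51, -0.277, 0.1052]
tool_rot: [-3.141, 0.001, -0.802]
contact_force: [0.2, -0.3, -2.5]
opening: 0.0099
```

Request:
carry_out:
  translation:
    - [0.008,-0.0015,0]
    - [0.008,-0.0015,0]
    - [0,0,0.008]
    - [0,0,0.008]
    - [0,0,0.006]
    - [0,0,0.004]
    - [0,0,0.002]
    - [0,0,0]
  turn:
    - [0,0,0]
    - [0,0,0]
    - [0,0,0]
    - [0,0,0]
    - [0,0,0]
    - [0,0,0]
    - [0,0,0]
    - [0,0,0]
  gripper: [1,1,1,1,1,1,1,1]

```text
time: 15.5
tool_pos: [0.5225, -0.2872, 0.0785]
tool_rot: [3.142, 0.0, -0.805]
contact_force: [0.5, 0.2, -2.3]
opening: 0.0097
```

Request:
carry_out:
  translation:
    - [0,0,0.0015]
    - [0,0,0.001]
    - [0,0,0]
    - [0,0,0]
    - [0,0,0]
    - [0,0,-0.02]
    - [0,0,-0.03]
    - [0,0,-0.04]
    - [0,0,-0.04]
    - [0,0,-0.04]
  turn:
    - [0,0,0]
    - [0,0,0]
    - [0,0,0]
    - [0,0,0]
    - [0,0,0]
    - [0,0,0]
    - [0,0,0]
    - [0,0,0]
    - [0,0,0]
    - [0,0,0]
  gripper: [1,1,0.5,0.35,0.35,0.35,0.35,0.35,0.35,0.35]

```text
time: 16.5
tool_pos: [0.5226, -0.2872, 0.2479]
tool_rot: [-3.142, -0.0, -0.805]
contact_force: [0.7, -0.4, 0.0]
opening: 0.0299
```

```bash
cat > cups.py <<'E'
from h import *
import sys
# known guesses k:(x,y,yaw); fit cups in the present wrist and top pictures
def look(C,cam='wrist'):
    w=read_camera(cam); rs=nets.regions_of(w,'cup1')
    for k,(x,y,yaw,*z) in C.items():
        z=z[0] if z else 0.
        px=proj(w,[x,y,z+.03])[0]; r=min(rs,key=lambda r:np.hypot(*(np.array(r['pixel'])-px)),default=None)
        if r is None or np.hypot(*(np.array(r['pixel'])-px))>50: print(cam,k,'not seen',px); continue
        f=fitcup(w,r['region'],k,(x,y),[yaw-.15,yaw,yaw+.15],z); print(cam,k,np.round(f,4))
    return w
C={2:(.508,.168,.83),3:(.484,.028,-.14),5:(.439,.308,0.0)}
E
python3 - <<'E'
from cups import *
p,y,s=pose(); print(p.round(4),y,s['opening'])
look(C,'top'); 
w=look({1:(.563,-.33,-.805,.006)}); save(w,'x1.png')
b=np.array([.563,-.330])
# next: above cup2 lug
x,yy,a=C[2]; l=np.array([x,yy])-.0515*np.array([np.cos(a),np.sin(a)])
print(l)
e=plan([p[0],p[1],.30],y,2); plan([*l,.22],a,16,e)
E
```

```text
[ 0.5226 -0.2872  0.2479] -0.8045900914615314 0.029859221676030428
top 2 [0.5075 0.1719 1.0494 0.8977]
top 3 [ 0.4828  0.0296 -0.1507  0.9476]
top 5 [ 0.4401  0.3084 -0.0188  0.9474]
wrist 1 [ 0.5661 -0.3289 -0.8104  0.9853]
[0.4732439  0.12999653]
2 rows: t=[-0.0002, 0.0, -0.0264] turn z=-0.0000  (len 26.4 mm)  end q6~0.30
16 rows: t=[-0.0046, -0.0291, 0.005] turn z=-0.1022  (len 29.8 mm)  end q6~-0.56
```

Request:
carry_out:
  translation:
    - [0,0,-0.026]
    - [0,0,-0.026]
    - [-0.0046,-0.0291,0.005]
    - [-0.0046,-0.0291,0.005]
    - [-0.0046,-0.0291,0.005]
    - [-0.0046,-0.0291,0.005]
    - [-0.0046,-0.0291,0.005]
    - [-0.0046,-0.0291,0.005]
    - [-0.0046,-0.0291,0.005]
    - [-0.0046,-0.0291,0.005]
  turn:
    - [0,0,0]
    - [0,0,0]
    - [0,0,-0.1022]
    - [0,0,-0.1022]
    - [0,0,-0.1022]
    - [0,0,-0.1022]
    - [0,0,-0.1022]
    - [0,0,-0.1022]
    - [0,0,-0.1022]
    - [0,0,-0.1022]
  gripper: [0,0,0,0,0,0,0,0,0,0]

```text
time: 17.7
tool_pos: [0.5877, -0.0662, 0.2557]
tool_rot: [-3.141, 0.003, 0.017]
contact_force: [-0.4, 0.6, 0.5]
opening: 0.0458
```

Request:
carry_out:
  translation:
    - [-0.0046,-0.0291,0.005]
    - [-0.0046,-0.0291,0.005]
    - [-0.0046,-0.0291,0.005]
    - [-0.0046,-0.0291,0.005]
    - [-0.0046,-0.0291,0.005]
    - [-0.0046,-0.0291,0.005]
    - [-0.0046,-0.0291,0.005]
    - [-0.0046,-0.0291,0.005]
    - [0,0,0]
  turn:
    - [0,0,-0.1022]
    - [0,0,-0.1022]
    - [0,0,-0.1022]
    - [0,0,-0.1022]
    - [0,0,-0.1022]
    - [0,0,-0.1022]
    - [0,0,-0.1022]
    - [0,0,-0.1022]
    - [0,0,0]
  gripper: [0,0,0,0,0,0,0,0,0]

```text
time: 18.6
tool_pos: [0.4691, 0.1322, 0.216]
tool_rot: [-3.137, 0.004, 0.836]
contact_force: [0.9, -0.9, 0.2]
opening: 0.0462
```

```bash
python3 - <<'E'
from cups import *
p,y,s=pose(); print(p.round(4),y,s['opening'])
w=look({2:C[2],3:C[3]}); save(w,'x2.png')
x,yy,a=C[2]; l=np.array([x,yy])-.0515*np.array([np.cos(a),np.sin(a)]); print(l)
E
```

```text
[0.4691 0.1322 0.216 ] 0.8355730707940767 0.04615307273020607
wrist 2 [0.5073 0.1693 0.7829 0.9787]
wrist 3 [ 0.4831  0.0274 -0.1962  0.4922]
[0.4732439  0.12999653]
```

Request:
carry_out:
  translation:
    - [0.0012,0.003,0.03]
    - [0,0,0.03]
    - [0,0,0.03]
    - [0,0,0.03]
    - [0,0,0.018]
    - [0,0,0.01]
    - [0,0,0]
  turn:
    - [0,0,0.02]
    - [0,0,0]
    - [0,0,0]
    - [0,0,0]
    - [0,0,0]
    - [0,0,0]
    - [0,0,0]
  gripper: [0,0,0,0,0,0,0]

```text
time: 19.4
tool_pos: [0.4756, 0.1287, 0.0688]
tool_rot: [-3.14, 0.002, 0.809]
contact_force: [-0.2, 1.6, 0.6]
opening: 0.046
```

Request:
carry_out:
  translation:
    - [0,0,0]
    - [0,0,0]
    - [0,0,0]
    - [0,0,0]
    - [0,0,0]
    - [0,0,-0.01]
    - [0,0,-0.02]
    - [0,0,-0.02]
    - [0,0,0]
    - [0,0,0]
  turn:
    - [0,0,0]
    - [0,0,0]
    - [0,0,0]
    - [0,0,0]
    - [0,0,0]
    - [0,0,0]
    - [0,0,0]
    - [0,0,0]
    - [0,0,0]
    - [0,0,0]
  gripper: [1,1,1,1,1,1,1,1,1,1]
  squeeze: 60

```text
time: 20.4
tool_pos: [0.4757, 0.1294, 0.1202]
tool_rot: [3.141, -0.0, 0.811]
contact_force: [-0.4, 0.3, -3.2]
opening: 0.01
```

```bash
cat >> h.py <<'E'
BY=-.605; NC=np.array([.5655,-.329])
def bvec(x,y): c,s=np.cos(BY),np.sin(BY); return np.array([c*x-s*y,s*x+c*y])
def place(k,yaw,tool_yaw,zf,n,off=-.015,zt=.295):
    "carry held cup k to nest; zf = z0 at rest; tcp z at grasp with z0=0 is rim+6mm"
    u=np.array([np.cos(yaw),np.sin(yaw)]); lx=CUP[k][3]/1000
    l2=NC-lx*u; l1=l2+bvec(off,0); g=CUP[k][2]/1000+.006
    p,y,s=pose(); print(p.round(4),y,s['opening'],s['contact_force'])
    e=plan([p[0],p[1],zt],y,6); e=plan([*l1,zt],tool_yaw,n,e); e=plan([*l1,g+zf+.04],tool_yaw,8,e); e=plan([*l2,g+zf+.04],tool_yaw,2,e); plan([*l2,g+zf+.002],tool_yaw,4,e)
    print('l1',l1,'l2',l2,'final tcp z',g+zf)
E
python3 -c "
from h import *
place(2,.966,.966,.011,20)"
```

```text
[0.4757 0.1294 0.1202] 0.810719464919164 0.009980600756108867 [-0.39511496  0.28548736 -3.19211379]
6 rows: t=[0.0, 0.0, -0.0291] turn z=-0.0000  (len 29.1 mm)  end q6~-0.55
20 rows: t=[-0.0175, 0.0175, -0.0] turn z=-0.0078  (len 24.8 mm)  end q6~-1.57
8 rows: t=[0.0, 0.0, 0.022] turn z=-0.0000  (len 22.0 mm)  end q6~-1.57
2 rows: t=[-0.0, 0.0075, -0.0] turn z=-0.0000  (len 7.5 mm)  end q6~-1.57
4 rows: t=[0.0, 0.0, 0.0095] turn z=-0.0000  (len 9.5 mm)  end q6~-1.57
l1 [ 0.52387985 -0.36283339] l2 [ 0.53621738 -0.37136482] final tcp z 0.079
```

Request:
carry_out:
  translation:
    - [0,0,-0.029]
    - [0,0,-0.029]
    - [0,0,-0.029]
    - [0,0,-0.029]
    - [0,0,-0.029]
    - [0,0,-0.029]
  turn:
    - [0,0,0]
    - [0,0,0]
    - [0,0,0]
    - [0,0,0]
    - [0,0,0]
    - [0,0,0]
  gripper: [1,1,1,1,1,1]

```text
time: 21.0
tool_pos: [0.4752, 0.1293, 0.2939]
tool_rot: [-3.14, 0.002, 0.811]
contact_force: [0.6, 0.2, -2.7]
opening: 0.0095
```

Request:
carry_out:
  translation:
    - [-0.0175,0.0177,0]
    - [-0.0175,0.0177,0]
    - [-0.0175,0.0177,0]
    - [-0.0175,0.0177,0]
    - [-0.0175,0.0177,0]
    - [-0.0175,0.0177,0]
    - [-0.0175,0.0177,0]
    - [-0.0175,0.0177,0]
    - [-0.0175,0.0177,0]
    - [-0.0175,0.0177,0]
  turn:
    - [0,0,-0.0078]
    - [0,0,-0.0078]
    - [0,0,-0.0078]
    - [0,0,-0.0078]
    - [0,0,-0.0078]
    - [0,0,-0.0078]
    - [0,0,-0.0078]
    - [0,0,-0.0078]
    - [0,0,-0.0078]
    - [0,0,-0.0078]
  gripper: [1,1,1,1,1,1,1,1,1,1]

```text
time: 22.0
tool_pos: [0.4918, -0.1197, 0.2926]
tool_rot: [-3.139, 0.001, 0.889]
contact_force: [0.1, -0.2, -3.0]
opening: 0.0101
```

Request:
carry_out:
  translation:
    - [-0.0175,0.0177,0]
    - [-0.0175,0.0177,0]
    - [-0.0175,0.0177,0]
    - [-0.0175,0.0177,0]
    - [-0.0175,0.0177,0]
    - [-0.0175,0.0177,0]
    - [-0.0175,0.0177,0]
    - [-0.0175,0.0177,0]
    - [-0.0175,0.0177,0]
    - [-0.0175,0.0177,0]
  turn:
    - [0,0,-0.0078]
    - [0,0,-0.0078]
    - [0,0,-0.0078]
    - [0,0,-0.0078]
    - [0,0,-0.0078]
    - [0,0,-0.0078]
    - [0,0,-0.0078]
    - [0,0,-0.0078]
    - [0,0,-0.0078]
    - [0,0,-0.0078]
  gripper: [1,1,1,1,1,1,1,1,1,1]

```text
time: 23.0
tool_pos: [0.5278, -0.366, 0.2921]
tool_rot: [-3.138, -0.0, 0.967]
contact_force: [-0.3, 0.5, -2.5]
opening: 0.0095
```

```bash
python3 - <<'E'
from cups import *
p,y,s=pose(); print(p.round(4),y,s['opening'],s['contact_force'])
w=read_camera('wrist')
for r in nets.regions_of(w,'cup1'):
    m=r['region']; ys,xs=np.nonzero(m); print(r['score'],np.round(r['pixel']),m.sum(),xs.min(),xs.max(),ys.min(),ys.max())
z0=p[2]-.068; c=p[:2]+.0507*np.array([np.cos(y),np.sin(y)])-.0043*np.array([np.sin(y),-np.cos(y)]); print('pred c',c,z0)
ov=w['img'].copy()
for k,x,yy,a,z in((2,*c,y,z0),(1,.5655,-.329,-.805,.006)):
    cs,_=cv2.findContours((cupmask(w,k,x,yy,a,z)>.5).astype(np.uint8),0,2); cv2.drawContours(ov,cs,-1,(255,0,0),1)
w['img']=ov; save(w,'x3.png')
E
```

```text
[ 0.5278 -0.366   0.2921] 0.96686169865784 0.009513598097324228 [-0.30201749  0.54383737 -2.49973   ]
0.78 [364. 211.] 17434 262 449 147 277
0.72 [290. 157.] 1786 265 342 136 210
0.63 [500.   0.] 258 481 526 0 8
pred c [ 0.55304415 -0.32179783] 0.2241077169002323
```

View pics/x3.png

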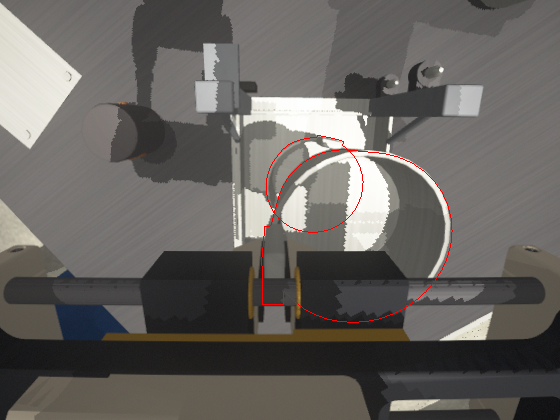

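The predicted outline for the hanging cup2 matches its rim (right edge at x=450, top at y=150). Lowering it in.

Request:
carry_out:
  translation:
    - [0.001,0,0.0216]
    - [0,0,0.0216]
    - [0,0,0.0216]
    - [0,0,0.0216]
    - [0,0,0.0216]
    - [0,0,0.0216]
    - [0,0,0.0216]
    - [0,0,0.0216]
    - [0,0.0075,0]
    - [0,0.0075,0]
  turn:
    - [0,0,0]
    - [0,0,0]
    - [0,0,0]
    - [0,0,0]
    - [0,0,0]
    - [0,0,0]
    - [0,0,0]
    - [0,0,0]
    - [0,0,0]
    - [0,0,0]
  gripper: [1,1,1,1,1,1,1,1,1,1]

```text
time: 24.1
tool_pos: [0.544, -0.3743, 0.1257]
tool_rot: [3.131, -0.001, 0.965]
contact_force: [2.1, -1.2, 12.4]
opening: 0.0093
```

Request:
carry_out:
  translation:
    - [0,0,0]
    - [0,0,0.01]
    - [0,0,0.01]
    - [0,0,0.01]
    - [0,0,0.005]
    - [0,0,0.002]
    - [0,0,0]
  turn:
    - [0,0,0]
    - [0,0,0]
    - [0,0,0]
    - [0,0,0]
    - [0,0,0]
    - [0,0,0]
    - [0,0,0]
  gripper: [1,1,1,1,1,1,1]

```text
time: 24.8
tool_pos: [0.5474, -0.3825, 0.0967]
tool_rot: [3.11, 0.006, 0.962]
contact_force: [-0.6, -16.5, 43.1]
opening: 0.012
```

Contact: my offset entry put cup2's wall onto cup1's lug. Back up and look.

Request:
carry_out:
  translation:
    - [0,0,-0.01]
    - [0,0,-0.02]
    - [0,0,-0.03]
    - [0,0,-0.03]
    - [0,0,-0.03]
    - [0,0,-0.03]
    - [0,0,-0.03]
    - [0,0,-0.02]
    - [0,0,0]
  turn:
    - [0,0,0]
    - [0,0,0]
    - [0,0,0]
    - [0,0,0]
    - [0,0,0]
    - [0,0,0]
    - [0,0,0]
    - [0,0,0]
    - [0,0,0]
  gripper: [1,1,1,1,1,1,1,1,1]

```text
time: 25.7
tool_pos: [0.5418, -0.3728, 0.2868]
tool_rot: [3.137, 0.0, 0.967]
contact_force: [1.4, -0.6, -2.9]
opening: 0.0098
```

```bash
python3 - <<'E'
from cups import *
p,y,s=pose(); print(p.round(4),y,s['tool_rot'],s['opening'],s['contact_force'])
w=read_camera('wrist');sc=read_camera('scene');t=read_camera('top')
z0=p[2]-.068; c=p[:2]+.0507*np.array([np.cos(y),np.sin(y)])-.0043*np.array([np.sin(y),-np.cos(y)]); print('pred c',c,z0)
ov=w['img'].copy()
cs,_=cv2.findContours((cupmask(w,2,*c,y,z0)>.5).astype(np.uint8),0,2); cv2.drawContours(ov,cs,-1,(255,0,0),1)
cv2.imwrite('pics/x4.png',cv2.resize(np.hstack([ov[:,:,::-1],cv2.resize(sc['img'][160:300,90:250,::-1],(480,420),interpolation=2)]),(800,323)))
for cam,pp in(('top',t),('scene',sc)):
    for r in nets.regions_of(pp,'cup1'): print(cam,np.round(r['pixel']),r['region'].sum(),round(r['score'],2))
E
```

```text
[ 0.5418 -0.3728  0.2868] 0.9670680116529518 [3.13678063e+00 4.10872786e-04 9.67068012e-01] 0.009805111214967037 [ 1.41465368 -0.58598351 -2.86264053]
pred c [ 0.56701514 -0.3286334 ] 0.21881941617948997
top [422. 202.] 1532 0.93
top [288. 228.] 687 0.8
top [198. 245.] 298 0.7
top [392. 206.] 975 0.64
scene [188. 242.] 1042 0.91
scene [180. 206.] 634 0.76
scene [324. 185.] 230 0.75
scene [265. 208.] 482 0.56
```

View pics/x4.png

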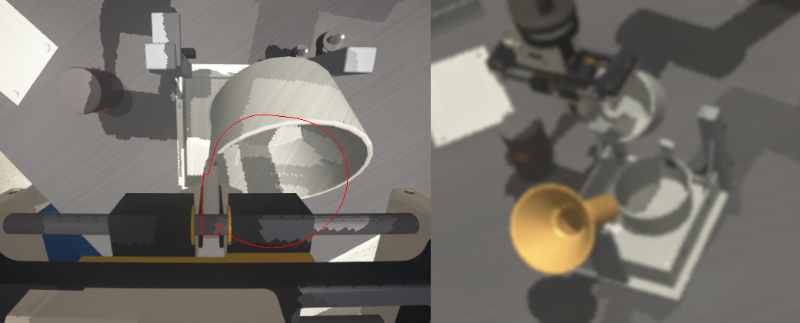

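Cup1 still stands upright in the bay, but cup2 has rolled in the pads about the jaw axis: its underside swung to the bay's front. I'll estimate the tilt, level it with the tool, set it down on a free patch and regrip.

```bash
cat > tilt.py <<'E'
from h import *
p,y,s=pose(); Rt=R.from_euler('xyz',s['tool_rot']).as_matrix()
w=read_camera('wrist'); rs=nets.regions_of(w,'cup1'); r=max(rs,key=lambda r:r['region'].sum())
print([(np.round(q['pixel']),q['region'].sum()) for q in rs])
g=r['region'].astype(float); print('rows max',np.nonzero(g)[0].max())
lim=190; g[lim:]=0
a=np.linspace(0,2*np.pi,60,endpoint=False)
def mask(v):
    th,dy,dz=v[0]*10,v[1],v[2]
    P=np.vstack([np.c_[.0495*np.cos(a),.0495*np.sin(a),0*a+.087],np.c_[.0545*np.cos(a),.0545*np.sin(a),0*a+.025]])+[.0507,dy,dz]
    P=R.from_rotvec([th,0,0]).apply(P)+[0,0,-.019]
    q=proj(w,P@Rt.T+p); m=np.zeros((1680,2240),np.uint8); cv2.fillConvexPoly(m,cv2.convexHull(np.round(q*4+1.5).astype(np.int32)),1)
    m=cv2.resize(m*255,(560,420),interpolation=cv2.INTER_AREA)/255.; m[lim:]=0; return m
f=lambda v:1-np.minimum(g,m:=mask(v)).sum()/np.maximum(g,m).sum()
best=min((minimize(f,[t/10,-.0043,0],method='Nelder-Mead',options=dict(initial_simplex=np.array([[t/10,-.0043,0],[t/10+.02,-.0043,0],[t/10,.002,0],[t/10,-.0043,.005]]))) for t in np.arange(-1.2,1.3,.3)),key=lambda r:r.fun)
print('theta,dy,dz',best.x*[10,1,1],'iou',1-best.fun)
E
python3 tilt.py
```

```text
[(array([370., 176.]), np.int64(31510)), (array([274., 146.]), np.int64(211)), (array([252.,  92.]), np.int64(14587))]
rows max 309
theta,dy,dz [ 0.71290009 -0.00847876 -0.0043207 ] iou 0.9908152351174863
```

```bash
python3 - <<'E'
from h import *
p,y,s=pose(); e=plan([p[0],p[1],.33],y,2); e=plan([.588,-.084,.33],.967,10,e); plan([.588,-.084,.1],.967,8,e)
E
```

```text
2 rows: t=[0.0, 0.0, -0.0236] turn z=-0.0000  (len 23.6 mm)  end q6~-1.57
10 rows: t=[0.0264, -0.0125, -0.0] turn z=-0.0000  (len 29.2 mm)  end q6~-1.11
8 rows: t=[0.0, 0.0, 0.0288] turn z=-0.0000  (len 28.8 mm)  end q6~-1.11
```

Request:
carry_out:
  translation:
    - [0,0,-0.024]
    - [0,0,-0.024]
    - [0.0264,-0.0125,0]
    - [0.0264,-0.0125,0]
    - [0.0264,-0.0125,0]
    - [0.0264,-0.0125,0]
    - [0.0264,-0.0125,0]
    - [0.0264,-0.0125,0]
    - [0.0264,-0.0125,0]
    - [0.0264,-0.0125,0]
  turn:
    - [0,0,0]
    - [0,0,0]
    - [0,0,0]
    - [0,0,0]
    - [0,0,0]
    - [0,0,0]
    - [0,0,0]
    - [0,0,0]
    - [0,0,0]
    - [0,0,0]
  gripper: [1,1,1,1,1,1,1,1,1,1]

```text
time: 27.05
tool_pos: [0.5785, -0.141, 0.3317]
tool_rot: [-3.141, 0.0, 0.966]
contact_force: [0.0, 0.0, -1.3]
opening: 0.0098
```

Request:
carry_out:
  translation:
    - [0.0264,-0.0125,0]
    - [0.0264,-0.0125,0]
    - [0,0,0]
    - [0,0,0]
    - [0,0,0]
    - [0,0,0]
    - [0,0,0]
    - [0,0,0]
    - [0,0,0]
  turn:
    - [0,0,0]
    - [0,0,0]
    - [-0.119,0,0]
    - [-0.119,0,0]
    - [-0.119,0,0]
    - [-0.119,0,0]
    - [-0.119,0,0]
    - [-0.119,0,0]
    - [0,0,0]
  gripper: [1,1,1,1,1,1,1,1,1]

```text
time: 27.95
tool_pos: [0.5844, -0.083, 0.3285]
tool_rot: [2.434, 0.004, 0.968]
contact_force: [-0.7, 0.5, -3.0]
opening: 0.0095
```

```bash
python3 tilt.py; python3 - <<'E'
from h import *
p,y,s=pose(); Rt=R.from_euler('xyz',s['tool_rot']); print(p,s['tool_rot'],s['qpos'])
print('tilt z',Rt.as_matrix()[:,2], 'down in tool:',Rt.inv().apply([0,0,-1]).round(4),'to z=.1:',((Rt.inv().apply([0,0,.1-p[2]]))/8).round(4))
E
```

```text
[(array([102.,  79.]), np.int64(4764)), (array([370., 176.]), np.int64(31730)), (array([133.,  91.]), np.int64(26219))]
rows max 310
theta,dy,dz [ 0.71255709 -0.00875402 -0.00379929] iou 0.9921799900415006
[ 0.58776987 -0.08427485  0.33219438] [2.43077907e+00 6.86749369e-04 9.66988572e-01] [-0.10301558  0.11983472  1.73844589 -0.50721812  0.70211306 -0.7767358 ]
tilt z [ 0.53678849 -0.37087747 -0.75783113] down in tool: [ 7.000e-04 -6.525e-01  7.578e-01] to z=.1: [ 0.     -0.0189  0.022 ]
```

Request:
carry_out:
  translation:
    - [0,-0.0189,0.022]
    - [0,-0.0189,0.022]
    - [0,-0.0189,0.022]
    - [0,-0.0189,0.022]
    - [0,-0.0189,0.022]
    - [0,-0.0189,0.022]
    - [0,-0.0189,0.022]
    - [0,-0.0189,0.022]
    - [0,0,0]
  turn:
    - [0,0,0]
    - [0,0,0]
    - [0,0,0]
    - [0,0,0]
    - [0,0,0]
    - [0,0,0]
    - [0,0,0]
    - [0,0,0]
    - [0,0,0]
  gripper: [1,1,1,1,1,1,1,1,1]

```text
time: 28.95
tool_pos: [0.6004, -0.0893, 0.1308]
tool_rot: [2.494, -0.002, 0.967]
contact_force: [0.5, -0.2, -1.7]
opening: 0.0096
```

Request:
carry_out:
  translation:
    - [0,-0.0065,0.0076]
    - [0,-0.0065,0.0076]
    - [0,-0.0052,0.0061]
    - [0,0,0]
  turn:
    - [0,0,0]
    - [0,0,0]
    - [0,0,0]
    - [0,0,0]
  gripper: [1,1,1,1]

```text
time: 29.35
tool_pos: [0.6021, -0.0873, 0.1143]
tool_rot: [2.514, -0.005, 0.971]
contact_force: [0.4, 0.3, -1.7]
opening: 0.0095
```

Request:
carry_out:
  translation:
    - [0,0.0176,-0.0243]
    - [0,0.0176,-0.0243]
    - [0,0.0176,-0.0243]
    - [0,0.0176,-0.0243]
    - [0,0,0]
    - [0,0,0]
  turn:
    - [0,0,0]
    - [0,0,0]
    - [0,0,0]
    - [0,0,0]
    - [0,0,0]
    - [0,0,0]
  gripper: [1,1,1,1,1,1]

```text
time: 29.95
tool_pos: [0.6012, -0.0876, 0.2346]
tool_rot: [2.514, -0.006, 0.971]
contact_force: [-0.1, -0.0, -3.0]
opening: 0.0098
```

```bash
cat > pt.py <<'E'
from h import *
def plant(tgt,Rtgt,n,start=None):
    "general: constant rows (translation, rotvec) from present pose to tgt,Rtgt (Rotation)"
    if start is None:
        p,_,s=pose(); R0=R.from_euler('xyz',s['tool_rot'])
    else: p,R0=start
    w=(R0.inv()*Rtgt).as_rotvec()/n; S=sum((R0*R.from_rotvec(w*k)).as_matrix() for k in range(n))
    t=np.linalg.solve(S,np.array(tgt)-p); print(n,'rows t',t.round(4).tolist(),'turn',w.round(4).tolist(),'len',np.linalg.norm(t).round(4),'ang',np.linalg.norm(w).round(3))
    return np.array(tgt),Rtgt
E
python3 - <<'E'
from pt import *
p,y,s=pose(); print(p,s['tool_rot'],s['qpos'],s['time'])
D=lambda yaw,th:R.from_euler('xyz',[np.pi,0,yaw])*R.from_rotvec([th,0,0])
e=plant([.59,-.05,.22],D(-.43,-.713),14)
e=plant([.59,-.05,.10],D(-.43,-.713),4,e)
e=plant([.59,-.05,.0705],D(-.43,-.713),3,e)
E
```

```text
[ 0.60121502 -0.08759809  0.23464459] [ 2.51350809 -0.00552466  0.9706279 ] [-0.13435078  0.25482051  1.80936166 -0.51150747  0.55979556 -0.7376903 ] 29.95
14 rows t [0.0001, -0.003, -0.0011] turn [-0.0053, -0.0624, 0.0782] len 0.0032 ang 0.1
4 rows t [-0.0, -0.0196, 0.0227] turn [0.0, 0.0, 0.0] len 0.03 ang 0.0
3 rows t [-0.0, -0.0064, 0.0074] turn [0.0, 0.0, 0.0] len 0.0098 ang 0.0
```

Request:
carry_out:
  translation:
    - [0.0001,-0.003,-0.0011]
    - [0.0001,-0.003,-0.0011]
    - [0.0001,-0.003,-0.0011]
    - [0.0001,-0.003,-0.0011]
    - [0.0001,-0.003,-0.0011]
    - [0.0001,-0.003,-0.0011]
    - [0.0001,-0.003,-0.0011]
  turn:
    - [-0.0053,-0.0624,0.0782]
    - [-0.0053,-0.0624,0.0782]
    - [-0.0053,-0.0624,0.0782]
    - [-0.0053,-0.0624,0.0782]
    - [-0.0053,-0.0624,0.0782]
    - [-0.0053,-0.0624,0.0782]
    - [-0.0053,-0.0624,0.0782]
  gripper: [1,1,1,1,1,1,1]

```text
time: 30.65
tool_pos: [0.5881, -0.0704, 0.2255]
tool_rot: [2.473, 0.017, 0.267]
contact_force: [-1.2, -0.6, -2.9]
opening: 0.0097
```

Request:
carry_out:
  translation:
    - [0.0001,-0.003,-0.0011]
    - [0.0001,-0.003,-0.0011]
    - [0.0001,-0.003,-0.0011]
    - [0.0001,-0.003,-0.0011]
    - [0.0001,-0.003,-0.0011]
    - [0.0001,-0.003,-0.0011]
    - [0.0001,-0.003,-0.0011]
    - [0,0,0]
  turn:
    - [-0.0053,-0.0624,0.0782]
    - [-0.0053,-0.0624,0.0782]
    - [-0.0053,-0.0624,0.0782]
    - [-0.0053,-0.0624,0.0782]
    - [-0.0053,-0.0624,0.0782]
    - [-0.0053,-0.0624,0.0782]
    - [-0.0053,-0.0624,0.0782]
    - [0,0,0]
  gripper: [1,1,1,1,1,1,1,1]

```text
time: 31.45
tool_pos: [0.5906, -0.0507, 0.2173]
tool_rot: [2.427, 0.003, -0.431]
contact_force: [-0.8, -0.7, -2.9]
opening: 0.0094
```

```bash
python3 - <<'E'
from pt import *
p,y,s=pose(); print(p,s['tool_rot'],s['qpos'],s['time'],s['opening'])
D=lambda yaw,th:R.from_euler('xyz',[np.pi,0,yaw])*R.from_rotvec([th,0,0])
e=plant([p[0],p[1],.10],D(-.43,-.713),5)
e=plant([p[0],p[1],.0705],D(-.43,-.713),3,e)
E
python3 tilt.py
```

```text
[ 0.59055097 -0.05065945  0.21733256] [ 2.42656897  0.00326311 -0.43083281] [ 0.09082961  0.72164777  1.11728134 -0.60788099  1.68812551  0.56858171] 31.45 0.009403631241711868
5 rows t [0.0, -0.0154, 0.0177] turn [0.0004, 0.0006, 0.0003] len 0.0235 ang 0.001
3 rows t [-0.0, -0.0064, 0.0074] turn [0.0, 0.0, 0.0] len 0.0098 ang 0.0
[(array([107.,  49.]), np.int64(12816))]
rows max 116
theta,dy,dz [-1.2    -0.0043  0.    ] iou 0.0
```

Request:
carry_out:
  translation:
    - [0,-0.0154,0.0177]
    - [0,-0.0154,0.0177]
    - [0,-0.0154,0.0177]
    - [0,-0.0154,0.0177]
    - [0,-0.0154,0.0177]
    - [0,-0.0064,0.0074]
    - [0,-0.0064,0.0074]
    - [0,-0.0052,0.0061]
    - [0,0,0]
  turn:
    - [0,0,0]
    - [0,0,0]
    - [0,0,0]
    - [0,0,0]
    - [0,0,0]
    - [0,0,0]
    - [0,0,0]
    - [0,0,0]
    - [0,0,0]
  gripper: [1,1,1,1,1,1,1,1,1]

```text
time: 32.45
tool_pos: [0.5901, -0.0498, 0.0753]
tool_rot: [2.429, 0.001, -0.429]
contact_force: [-1.3, -0.1, -2.6]
opening: 0.0099
```

Request:
carry_out:
  translation:
    - [0,-0.0013,0.0015]
    - [0,-0.0013,0.0015]
    - [0,-0.0013,0.0015]
    - [0,0,0]
  turn:
    - [0,0,0]
    - [0,0,0]
    - [0,0,0]
    - [0,0,0]
  gripper: [1,1,1,1]

```text
time: 32.85
tool_pos: [0.5906, -0.0499, 0.0713]
tool_rot: [2.429, -0.001, -0.429]
contact_force: [-1.5, 0.1, 3.8]
opening: 0.0094
```

```bash
python3 - <<'E'
from h import *
p,y,s=pose(); print(p,s['tool_rot'],s['contact_force'])
w=read_camera('wrist');sc=read_camera('scene')
cv2.imwrite('pics/x5.png',cv2.resize(np.hstack([w['img'][:,:,::-1],cv2.resize(sc['img'][160:300,190:350,::-1],(480,420),interpolation=2)]),(800,323)))
E
```

```text
[ 0.59064916 -0.04992682  0.07127904] [ 2.42854774e+00 -1.25962416e-03 -4.29454864e-01] [-1.52250314  0.07103252  3.80094803]
```

View pics/x5.png

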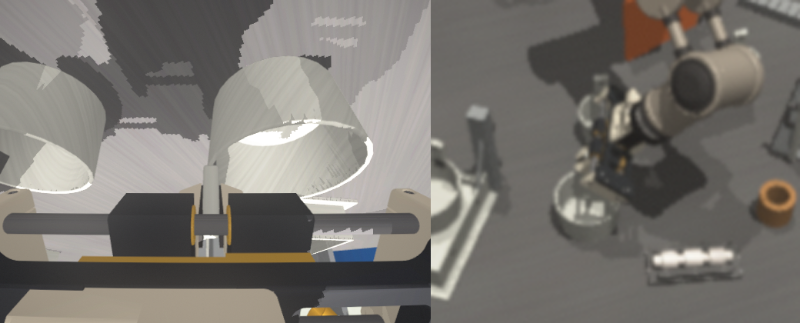

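Cup2 touches the bench level (force +3.8 N). Release and retract along the fingers.

Request:
carry_out:
  translation:
    - [0,0,0]
    - [0,0,0]
    - [0,0,0]
    - [0,0,-0.02]
    - [0,0,-0.03]
    - [0,0,-0.04]
    - [0,0,-0.04]
    - [0,0,-0.04]
  turn:
    - [0,0,0]
    - [0,0,0]
    - [0,0,0]
    - [0,0,0]
    - [0,0,0]
    - [0,0,0]
    - [0,0,0]
    - [0,0,0]
  gripper: [0.5,0.3,0.3,0.3,0.3,0.3,0.1,0]

```text
time: 33.75
tool_pos: [0.6368, 0.0521, 0.1996]
tool_rot: [2.429, 0.001, -0.429]
contact_force: [0.9, -1.3, 0.3]
opening: 0.0433
```

```bash
python3 - <<'E'
from pt import *
p,y,s=pose(); print(p,s['tool_rot'],s['time'])
D=lambda yaw,th:R.from_euler('xyz',[np.pi,0,yaw])*R.from_rotvec([th,0,0])
plant([.53,-.05,.30],D(-.43,0),8)
E
```

```text
[0.63680123 0.05205987 0.19960319] [ 2.42903799e+00  5.92494033e-04 -4.29410146e-01] 33.75
8 rows t [-0.0068, 0.0211, -0.005] turn [0.0891, 0.0, 0.0001] len 0.0228 ang 0.089
```

Request:
carry_out:
  translation:
    - [-0.0068,0.0211,-0.005]
    - [-0.0068,0.0211,-0.005]
    - [-0.0068,0.0211,-0.005]
    - [-0.0068,0.0211,-0.005]
    - [-0.0068,0.0211,-0.005]
    - [-0.0068,0.0211,-0.005]
    - [-0.0068,0.0211,-0.005]
    - [-0.0068,0.0211,-0.005]
    - [0,0,0]
  turn:
    - [0.0891,0,0]
    - [0.0891,0,0]
    - [0.0891,0,0]
    - [0.0891,0,0]
    - [0.0891,0,0]
    - [0.0891,0,0]
    - [0.0891,0,0]
    - [0.0891,0,0]
    - [0,0,0]
  gripper: [0,0,0,0,0,0,0,0,0]

```text
time: 34.65
tool_pos: [0.5288, -0.054, 0.3009]
tool_rot: [-3.14, -0.003, -0.435]
contact_force: [0.5, -0.2, -0.1]
opening: 0.0459
```

```bash
python3 - <<'E'
from cups import *
p,y,s=pose(); print(p.round(4),s['tool_rot'])
c=np.array([.646,-.048])
w=look({2:(*c,-.43),3:C[3],1:(.566,-.329,-.81,.006)}); look({2:(*c,-.43),3:C[3],5:C[5]},'top')
save(w,'x6.png',s=1.2)
E
```

```text
[ 0.5288 -0.054   0.3009] [-3.14024410e+00 -2.68679463e-03 -4.34507727e-01]
wrist 2 [ 0.6457 -0.0539 -0.5024  0.9576]
wrist 3 [ 0.4838  0.0272 -0.1536  0.9685]
wrist 1 [ 0.566 -0.329 -0.96   0.   ]
top 2 not seen [312.00233589 176.99335769]
top 3 [ 0.4861  0.0385 -0.5019  0.4622]
top 5 [0.439  0.3099 1.2805 0.8857]
```

View pics/x6.png

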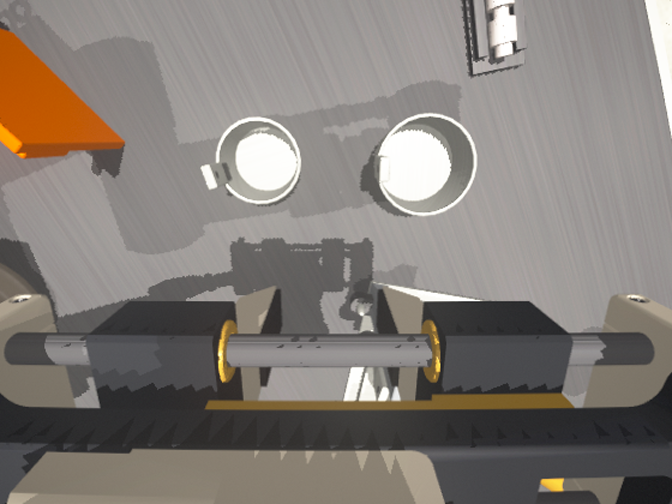

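Cup2 stands upright with its lug top at (384,171) in the 1.2x view. Next I'll re-measure cup1 and the pins from above the bay.

```bash
python3 - <<'E'
from h import *
w=read_camera('wrist'); l=atz(w,(384/1.2,171/1.2),.104)[:2]; c=np.array([.6457,-.0539]); v=c-l; print('lug2',l,np.hypot(*v),'yaw',np.arctan2(v[1],v[0]))
rs=nets.regions_of(w,'cup1'); px=proj(w,[*c,.03])[0]; r=min(rs,key=lambda r:np.hypot(*(np.array(r['pixel'])-px)))
for a in(-.6,-.4,-.2,0): print(np.round(fitcup(w,r['region'],2,c,[a]),4))
plan([.53,-.35,.36],-.43,9)
E
```

```text
lug2 [ 0.59872008 -0.02852161] 0.053396399232548505 yaw -0.49528543181393886
[ 0.6459 -0.053  -0.4453  0.983 ]
[ 0.6459 -0.0529 -0.4702  0.9827]
[ 0.646  -0.0529 -0.1336  0.9792]
[ 0.6458 -0.0529 -0.5175  0.9827]
9 rows: t=[0.0138, 0.0304, -0.0069] turn z=-0.0000  (len 34.1 mm)  end q6~-0.15
```

Request:
carry_out:
  translation:
    - [0.0138,0.0304,-0.0069]
    - [0.0138,0.0304,-0.0069]
    - [0.0138,0.0304,-0.0069]
    - [0.0138,0.0304,-0.0069]
    - [0.0138,0.0304,-0.0069]
    - [0.0138,0.0304,-0.0069]
    - [0.0138,0.0304,-0.0069]
    - [0.0138,0.0304,-0.0069]
    - [0.0138,0.0304,-0.0069]
    - [0,0,0]
  turn:
    - [0,0,0]
    - [0,0,0]
    - [0,0,0]
    - [0,0,0]
    - [0,0,0]
    - [0,0,0]
    - [0,0,0]
    - [0,0,0]
    - [0,0,0]
    - [0,0,0]
  gripper: [0,0,0,0,0,0,0,0,0,0]

```text
time: 35.95
tool_pos: [0.5296, -0.3543, 0.3597]
tool_rot: [3.14, 0.001, -0.432]
contact_force: [-0.3, 1.2, -0.7]
opening: 0.0461
```

```bash
python3 v.py v3 && python3 - <<'E'
from cups import *
p,y,s=pose(); print(p.round(4),y)
look({1:(.566,-.329,-.81,.006)})
e=plan([p[0],p[1],.36],y,1); plan([.599,-.029,.20],-.48,12)
import pickle
E
sed -i "s/for f in('v1','v2'):/for f in('v1','v2','v3'):/" f.py; python3 f.py | head -20
```

```text
cup1 [([271.4, 130.1], 0.97)]
pin_low [([212.7, 62.6], 0.96), ([195.5, 48.8], 0.29)]
pin_high [([195.8, 45.3], 0.93)]
keeper [([177.7, 218.9], 0.94)]
bay_floor []
spout [([352.5, 165.1], 0.77), ([196.6, 46.9], 0.59)]
bay []
knuckle_low []
knuckle_high []
door []
rack []
[ 0.5294 -0.3508  0.3613] -0.4287991892909726
wrist 1 [ 0.5452 -0.3058 -0.7189  0.9749]
1 rows: t=[-0.0, -0.0002, 0.0012] turn z=-0.0000  (len 1.2 mm)  end q6~-0.16
12 rows: t=[-0.0065, -0.0267, 0.0134] turn z=0.0042  (len 30.6 mm)  end q6~0.43
bay [ 0.5625 -0.3299 -0.6119]
v1pin_low [1.7 0.2]
v1pin_high [-2.8 -0.6]
v1bay_floor [-0.   1.4]
v1bay [1.6 0.3]
v2pin_low [-0.2  2.2]
v2pin_high [-1.7 -3.2]
v2bay_floor [1.8 1.4]
v2spout [-1.2  0.2]
v2bay [0.1 0.3]
v3pin_low [ 0.6 -0.1]
v3pin_high [0.1 1.9]
v3spout [ 2.1 -1.5]
pin_low [array([ 0.5149, -0.1798,  0.0441]), np.float64(0.0025)] [ 0.5141 -0.1811  0.05  ]
pin_high [array([ 0.5132, -0.1831,  0.1569]), np.float64(0.0032)] [ 0.5141 -0.1811  0.15  ]
bay_floor [array([ 0.5637, -0.3258,  0.0158]), np.float64(0.0003)] [ 0.5625 -0.3299  0.006 ]
keeper (array([ 0.41430315, -0.34198306,  0.19352264]), np.float64(0.001048113527396755))
cup1 lug (array([ 0.58793476, -0.07882421,  0.10712596]), np.float64(0.0005659419540090092)) cup3 lug (array([0.44166223, 0.02957313, 0.10560821]), np.float64(4.45686004340371e-06))
corner (array([ 0.59035159, -0.4701731 ,  0.05967302]), np.float64(0.000767929704741114)) [np.float64(0.5914735208567556), np.float64(-0.4626374256955103), 0.06]
```

```bash
python3 - <<'E'
from cups import *
import pickle
w,d=pickle.load(open('v3.pkl','rb'))
w2=read_camera('wrist'); rs=nets.regions_of(w2,'cup1'); print([(np.round(r['pixel']),r['region'].sum()) for r in rs])
r=rs[0]
for a in(-1.2,-.9,-.7,-.5): print(np.round(fitcup(w2,r['region'],1,(.545,-.306),[a],.006),4), )
ov=w2['img'].copy(); f=fitcup(w2,r['region'],1,(.545,-.306),[-.7],.006)
cs,_=cv2.findContours((cupmask(w2,1,*f[:3],.006)>.5).astype(np.uint8),0,2); cv2.drawContours(ov,cs,-1,(255,0,0),1)
for nm in('pin_low','pin_high','keeper'): cv2.circle(ov,tuple(np.round(d[nm][0][0]).astype(int)),3,(0,255,0),1)
w2['img']=ov; save(w2,'x7.png',(140,0,420,240),2.8)
E
```

```text
[(array([271., 133.]), np.int64(5904))]
[ 0.5455 -0.306  -0.7311  0.9648]
[ 0.5451 -0.3058 -0.7268  0.9645]
[ 0.5451 -0.3063 -0.744   0.9646]
[ 0.5454 -0.3061 -0.7262  0.965 ]
```

View pics/x7.png

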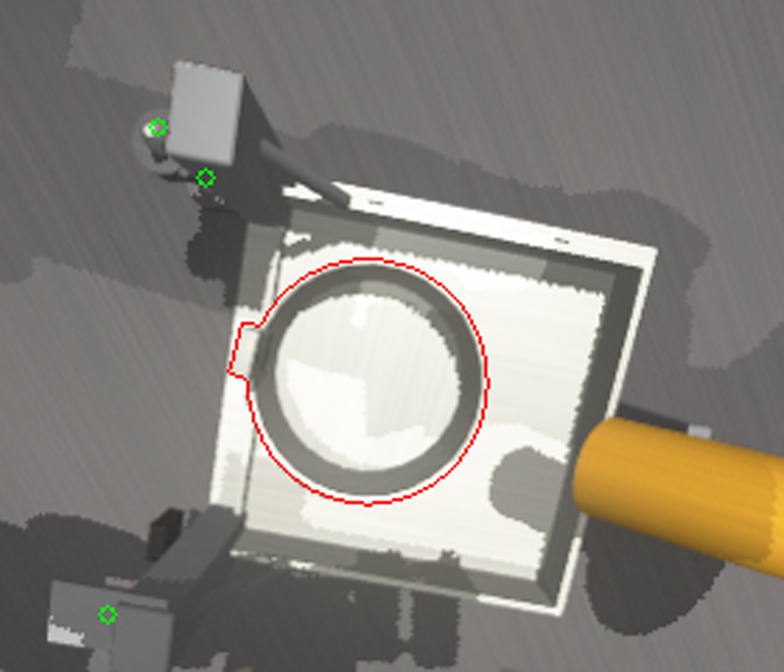

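Cup1 is upright but slid 28 mm towards the front; the fit outlines it exactly. I'll regrip its lug and recentre it.

```bash
python3 - <<'E'
from h import *
e=plan([.5006,-.266,.22],-.73,7); e=plan([.5006,-.266,.0765],-.73,6,e); e=plan([.5006,-.266,.0865],-.73,2,e); e=plan([.522,-.2856,.0865],-.83,4,e)
E
```

```text
7 rows: t=[-0.01, -0.0082, 0.0202] turn z=0.0430  (len 23.9 mm)  end q6~0.24
6 rows: t=[0.0, -0.0, 0.0239] turn z=-0.0000  (len 23.9 mm)  end q6~0.24
2 rows: t=[0.0, -0.0, -0.005] turn z=-0.0000  (len 5.0 mm)  end q6~0.24
4 rows: t=[0.0073, -0.0002, -0.0] turn z=0.0250  (len 7.3 mm)  end q6~0.33
```

Request:
carry_out:
  translation:
    - [-0.01,-0.0082,0.0202]
    - [-0.01,-0.0082,0.0202]
    - [-0.01,-0.0082,0.0202]
    - [-0.01,-0.0082,0.0202]
    - [-0.01,-0.0082,0.0202]
    - [-0.01,-0.0082,0.0202]
    - [-0.01,-0.0082,0.0202]
    - [0,0,0]
    - [0,0,0]
  turn:
    - [0,0,0.043]
    - [0,0,0.043]
    - [0,0,0.043]
    - [0,0,0.043]
    - [0,0,0.043]
    - [0,0,0.043]
    - [0,0,0.043]
    - [0,0,0]
    - [0,0,0]
  gripper: [0,0,0,0,0,0,0,0,0]

```text
time: 37.65
tool_pos: [0.5007, -0.266, 0.2204]
tool_rot: [3.141, -0.0, -0.729]
contact_force: [-0.7, -0.5, 0.5]
opening: 0.0458
```

```bash
python3 - <<'E'
from h import *
print(pose()[0]); e=plan([.5006,-.266,.0765],-.73,6)
E
```

```text
[ 0.50070273 -0.26601172  0.22037035]
6 rows: t=[-0.0, 0.0, 0.024] turn z=-0.0000  (len 24.0 mm)  end q6~0.24
```

Request:
carry_out:
  translation:
    - [0,0,0.024]
    - [0,0,0.024]
    - [0,0,0.024]
    - [0,0,0.024]
    - [0,0,0.024]
    - [0,0,0.024]
    - [0,0,0]
  turn:
    - [0,0,0]
    - [0,0,0]
    - [0,0,0]
    - [0,0,0]
    - [0,0,0]
    - [0,0,0]
    - [0,0,0]
  gripper: [0,0,0,0,0,0,0]

```text
time: 38.35
tool_pos: [0.4996, -0.2659, 0.074]
tool_rot: [3.141, 0.004, -0.73]
contact_force: [-0.8, 0.4, -0.5]
opening: 0.0459
```

Request:
carry_out:
  translation:
    - [0,0,0]
    - [0,0,0]
    - [0,0,0]
    - [0,0,0]
    - [0,0,-0.005]
    - [0,0,-0.005]
    - [0,0,0]
    - [0,0,0]
  turn:
    - [0,0,0]
    - [0,0,0]
    - [0,0,0]
    - [0,0,0]
    - [0,0,0]
    - [0,0,0]
    - [0,0,0]
    - [0,0,0]
  gripper: [1,1,1,1,1,1,1,1]
  squeeze: 60

```text
time: 39.15
tool_pos: [0.5002, -0.2655, 0.0857]
tool_rot: [3.142, 0.001, -0.73]
contact_force: [0.4, 1.0, -3.4]
opening: 0.0095
```

Request:
carry_out:
  translation:
    - [0.0073,0,0]
    - [0.0073,0,0]
    - [0.0073,0,0]
    - [0.0073,0,0]
    - [0,0,0.005]
    - [0,0,0.003]
    - [0,0,0.002]
    - [0,0,0]
  turn:
    - [0,0,0.025]
    - [0,0,0.025]
    - [0,0,0.025]
    - [0,0,0.025]
    - [0,0,0]
    - [0,0,0]
    - [0,0,0]
    - [0,0,0]
  gripper: [1,1,1,1,1,1,1,1]

```text
time: 39.95
tool_pos: [0.5226, -0.2871, 0.0809]
tool_rot: [-3.141, -0.006, -0.83]
contact_force: [-6.4, 2.9, 31.3]
opening: 0.0098
```

Request:
carry_out:
  translation:
    - [0,0,-0.003]
    - [0,0,0]
    - [0,0,0]
    - [0,0,0]
    - [0,0,-0.02]
    - [0,0,-0.04]
    - [0,0,-0.04]
    - [0,0,-0.04]
    - [0,0,0]
    - [0,0,0]
  turn:
    - [0,0,0]
    - [0,0,0]
    - [0,0,0]
    - [0,0,0]
    - [0,0,0]
    - [0,0,0]
    - [0,0,0]
    - [0,0,0]
    - [0,0,0]
    - [0,0,0]
  gripper: [1,0.6,0.4,0.3,0.3,0.3,0.1,0,0,0]

```text
time: 40.95
tool_pos: [0.5216, -0.286, 0.219]
tool_rot: [-3.141, -0.001, -0.83]
contact_force: [-0.7, -0.8, -0.8]
opening: 0.0461
```

```bash
python3 - <<'E'
from cups import *
p,y,s=pose(); print(p.round(4),y)
w=look({1:(.5625,-.3299,-.83,.006)}); save(w,'x8.png')
e=plan([p[0],p[1],.30],y,2); e=plan([.599,-.029,.20],-.48,12,e)
E
```

```text
[ 0.5216 -0.286   0.219 ] -0.8302230741929697
wrist 1 [ 0.5623 -0.3314 -0.8524  0.9631]
2 rows: t=[0.0005, -0.0001, -0.0415] turn z=-0.0000  (len 41.5 mm)  end q6~0.33
12 rows: t=[-0.0083, -0.0209, 0.0083] turn z=-0.0292  (len 24.0 mm)  end q6~0.43
```

Request:
carry_out:
  translation:
    - [0,0,-0.041]
    - [0,0,-0.041]
    - [-0.0083,-0.0209,0.0083]
    - [-0.0083,-0.0209,0.0083]
    - [-0.0083,-0.0209,0.0083]
    - [-0.0083,-0.0209,0.0083]
    - [-0.0083,-0.0209,0.0083]
    - [-0.0083,-0.0209,0.0083]
  turn:
    - [0,0,0]
    - [0,0,0]
    - [0,0,-0.0292]
    - [0,0,-0.0292]
    - [0,0,-0.0292]
    - [0,0,-0.0292]
    - [0,0,-0.0292]
    - [0,0,-0.0292]
  gripper: [0,0,0,0,0,0,0,0]

```text
time: 41.85
tool_pos: [0.5709, -0.1596, 0.2484]
tool_rot: [3.141, 0.004, -0.654]
contact_force: [1.0, 0.1, -1.1]
opening: 0.0462
```

Request:
carry_out:
  translation:
    - [-0.0083,-0.0209,0.0083]
    - [-0.0083,-0.0209,0.0083]
    - [-0.0083,-0.0209,0.0083]
    - [-0.0083,-0.0209,0.0083]
    - [-0.0083,-0.0209,0.0083]
    - [-0.0083,-0.0209,0.0083]
    - [0,0,0]
    - [0,0,0]
  turn:
    - [0,0,-0.0292]
    - [0,0,-0.0292]
    - [0,0,-0.0292]
    - [0,0,-0.0292]
    - [0,0,-0.0292]
    - [0,0,-0.0292]
    - [0,0,0]
    - [0,0,0]
  gripper: [0,0,0,0,0,0,0,0]

```text
time: 42.65
tool_pos: [0.598, -0.0287, 0.1997]
tool_rot: [3.14, 0.003, -0.479]
contact_force: [-0.3, 0.1, -0.1]
opening: 0.0461
```

```bash
python3 - <<'E'
from cups import *
p,y,s=pose(); print(p.round(4),y)
w=look({2:(.6459,-.0529,-.48)}); save(w,'x9.png')
plan([.599,-.029,.068],-.48,6)
E
```

```text
[ 0.598  -0.0287  0.1997] -0.4793383273809384
wrist 2 [ 0.6458 -0.0525 -0.4591  0.9642]
6 rows: t=[0.0, -0.0001, 0.0221] turn z=-0.0000  (len 22.1 mm)  end q6~0.43
```

Request:
carry_out:
  translation:
    - [0,0,0.022]
    - [0,0,0.022]
    - [0,0,0.022]
    - [0,0,0.022]
    - [0,0,0.022]
    - [0,0,0.022]
    - [0,0,0]
  turn:
    - [0,0,0]
    - [0,0,0]
    - [0,0,0]
    - [0,0,0]
    - [0,0,0]
    - [0,0,0]
    - [0,0,0]
  gripper: [0,0,0,0,0,0,0]

```text
time: 43.45
tool_pos: [0.5966, -0.0296, 0.0664]
tool_rot: [3.14, 0.006, -0.482]
contact_force: [-0.6, 0.1, -0.8]
opening: 0.0457
```

Request:
carry_out:
  translation:
    - [0,0,0]
    - [0,0,0]
    - [0,0,0]
    - [0,0,0]
    - [0,0,0]
    - [0,0,-0.01]
    - [0,0,-0.03]
    - [0,0,-0.03]
    - [0,0,-0.03]
    - [0,0,0]
  turn:
    - [0,0,0]
    - [0,0,0]
    - [0,0,0]
    - [0,0,0]
    - [0,0,0]
    - [0,0,0]
    - [0,0,0]
    - [0,0,0]
    - [0,0,0]
    - [0,0,0]
  gripper: [1,1,1,1,1,1,1,1,1,1]
  squeeze: 60

```text
time: 44.45
tool_pos: [0.6007, -0.0289, 0.174]
tool_rot: [-3.139, -0.008, -0.48]
contact_force: [0.7, 0.3, -1.7]
opening: 0.0096
```

```bash
cat >> h.py <<'E'
def carry(k,ci,grasp_z,cf,yawf,tool_yawf,n,zt=.295,zf=.011):
    "held cup k, centre ci measured before grasp; bring centre to cf with tool yaw; prints rows"
    p,y,s=pose(); print('now',p.round(4),round(y,3),s['opening'],np.round(s['contact_force'],1))
    x,yy=np.array([np.cos(y),np.sin(y)]),np.array([np.sin(y),-np.cos(y)]); d=np.array(ci)-p[:2]; off=np.array([d@x,d@yy]); print('offset in tool',off.round(4))
    x,yy=np.array([np.cos(tool_yawf),np.sin(tool_yawf)]),np.array([np.sin(tool_yawf),-np.cos(tool_yawf)]); t=np.array(cf)-off[0]*x-off[1]*yy
    print('tcp target',t.round(4)); e=plan([p[0],p[1],zt],y,6); e=plan([*t,zt],tool_yawf,n,e); e=plan([*t,grasp_z+zf+.03],tool_yawf,8,e); plan([*t,grasp_z+zf],tool_yawf,5,e)
    return off
E
python3 - <<'E'
from h import *
c1=np.array([.5625,-.331]); BY=-.612
away=np.array([np.cos(-.84),np.sin(-.84)])*.003
carry(2,(.6458,-.0527),.068,c1+away,None,-.612+np.pi/2,20)
E
```

```text
now [ 0.6007 -0.0289  0.174 ] -0.48 0.009575039211950251 [ 0.7  0.3 -1.7]
offset in tool [0.051  0.0003]
tcp target [ 0.535  -0.3748]
6 rows: t=[0.0, -0.0, -0.0202] turn z=-0.0000  (len 20.2 mm)  end q6~0.43
20 rows: t=[-0.0073, 0.0178, -0.0] turn z=-0.0719  (len 19.2 mm)  end q6~-1.57
8 rows: t=[0.0, 0.0, 0.0232] turn z=-0.0000  (len 23.2 mm)  end q6~-1.57
5 rows: t=[0.0, 0.0, 0.006] turn z=-0.0000  (len 6.0 mm)  end q6~-1.57
```

Request:
carry_out:
  translation:
    - [0,0,-0.0202]
    - [0,0,-0.0202]
    - [0,0,-0.0202]
    - [0,0,-0.0202]
    - [0,0,-0.0202]
    - [0,0,-0.0202]
  turn:
    - [0,0,0]
    - [0,0,0]
    - [0,0,0]
    - [0,0,0]
    - [0,0,0]
    - [0,0,0]
  gripper: [1,1,1,1,1,1]

```text
time: 45.05
tool_pos: [0.5979, -0.0286, 0.2897]
tool_rot: [3.141, 0.003, -0.48]
contact_force: [0.1, -0.0, -2.0]
opening: 0.0097
```

Request:
carry_out:
  translation:
    - [-0.0073,0.0178,0]
    - [-0.0073,0.0178,0]
    - [-0.0073,0.0178,0]
    - [-0.0073,0.0178,0]
    - [-0.0073,0.0178,0]
    - [-0.0073,0.0178,0]
    - [-0.0073,0.0178,0]
    - [-0.0073,0.0178,0]
    - [-0.0073,0.0178,0]
    - [-0.0073,0.0178,0]
  turn:
    - [0,0,-0.0719]
    - [0,0,-0.0719]
    - [0,0,-0.0719]
    - [0,0,-0.0719]
    - [0,0,-0.0719]
    - [0,0,-0.0719]
    - [0,0,-0.0719]
    - [0,0,-0.0719]
    - [0,0,-0.0719]
    - [0,0,-0.0719]
  gripper: [1,1,1,1,1,1,1,1,1,1]

```text
time: 46.05
tool_pos: [0.4999, -0.1901, 0.2891]
tool_rot: [-3.14, 0.002, 0.242]
contact_force: [-0.1, -0.6, -3.2]
opening: 0.0095
```

Request:
carry_out:
  translation:
    - [-0.0073,0.0178,0]
    - [-0.0073,0.0178,0]
    - [-0.0073,0.0178,0]
    - [-0.0073,0.0178,0]
    - [-0.0073,0.0178,0]
    - [-0.0073,0.0178,0]
    - [-0.0073,0.0178,0]
    - [-0.0073,0.0178,0]
    - [-0.0073,0.0178,0]
    - [-0.0073,0.0178,0]
  turn:
    - [0,0,-0.0719]
    - [0,0,-0.0719]
    - [0,0,-0.0719]
    - [0,0,-0.0719]
    - [0,0,-0.0719]
    - [0,0,-0.0719]
    - [0,0,-0.0719]
    - [0,0,-0.0719]
    - [0,0,-0.0719]
    - [0,0,-0.0719]
  gripper: [1,1,1,1,1,1,1,1,1,1]

```text
time: 47.05
tool_pos: [0.5331, -0.3758, 0.2887]
tool_rot: [-3.139, -0.0, 0.961]
contact_force: [0.3, -0.4, -2.4]
opening: 0.0099
```

Request:
carry_out:
  translation:
    - [0,0,0]
    - [0,0,0]
  turn:
    - [0,0,0]
    - [0,0,0]
  gripper: [1,1]

```text
time: 47.25
tool_pos: [0.533, -0.3749, 0.2887]
tool_rot: [-3.138, -0.001, 0.957]
contact_force: [0.1, -0.2, -3.4]
opening: 0.0095
```

```bash
cat > held.py <<'E'
from h import *
def held(k,off,th_free=True,lim=235,zg=None):
    "fit pose of held cup in wrist view: returns centre xy, tilt about tool x and y"
    p,y,s=pose(); Rt=R.from_euler('xyz',s['tool_rot']).as_matrix()
    w=read_camera('wrist'); rs=nets.regions_of(w,'cup1'); r=max(rs,key=lambda r:r['region'].sum()); g=r['region'].astype(float); g[lim:]=0
    rim,foot,h,_=[v/1000 for v in CUP[k]]; zg=h+.006 if zg is None else zg
    a=np.linspace(0,2*np.pi,60,endpoint=False)
    def pts(v): return R.from_rotvec([v[0]*10,v[1]*10,0]).apply(np.vstack([np.c_[foot/2*np.cos(a),foot/2*np.sin(a),0*a+zg+.019],np.c_[rim/2*np.cos(a),rim/2*np.sin(a),0*a+zg+.019-h],[[0,0,zg+.019]]])+[off[0],v[2],v[3]])+[0,0,-.019]
    def mask(v):
        q=proj(w,pts(v)[:-1]@Rt.T+p); m=np.zeros((1680,2240),np.uint8); cv2.fillConvexPoly(m,cv2.convexHull(np.round(q*4+1.5).astype(np.int32)),1)
        m=cv2.resize(m*255,(560,420),interpolation=cv2.INTER_AREA)/255.; m[lim:]=0; return m
    f=lambda v:1-np.minimum(g,m:=mask(v)).sum()/np.maximum(g,m).sum()
    v0=np.array([0,0,off[1],0]); sx=np.vstack([v0]+[v0+d for d in np.diag([.01,.01,.004,.004])])
    b=minimize(f,v0,method='Nelder-Mead',options=dict(initial_simplex=sx,maxiter=400)); base=(pts(b.x)[-1:]@Rt.T+p)[0]
    print('tcp',p.round(4),round(y,3),'tilt x,y',(b.x[:2]*10).round(3),'dy,dz',b.x[2:].round(4),'iou',round(1-b.fun,4),'iou0',round(1-f(v0),4),'base',base.round(4),'base if rigid',((pts(v0)[-1:]@Rt.T+p)[0]).round(4)); return w,base
E
python3 - <<'E'
from held import *
w,b=held(2,(.051,.0003)); save(w,'x10.png'); plan([.535,-.3748,.12],-.612+np.pi/2,8)
E
```

```text
tcp [ 0.533  -0.3749  0.2887] 0.957 tilt x,y [ 1.133 -0.664] dy,dz [-0.0337  0.0042] iou 0.4141 iou0 0.0024 base [ 0.4494 -0.3066  0.288 ] base if rigid [ 0.5624 -0.3332  0.2207]
8 rows: t=[0.0001, 0.0002, 0.0212] turn z=-0.0000  (len 21.2 mm)  end q6~-1.57
```

```bash
python3 - <<'E'
s=open('held.py').read()
s=s.replace("r=max(rs,key=lambda r:r['region'].sum()); g=r['region'].astype(float); g[lim:]=0\n","\n")
s=s.replace("    f=lambda v:","    def iou(G,m): G=G.astype(float).copy(); G[lim:]=0; return np.minimum(G,m).sum()/np.maximum(G,m).sum()\n    m0=mask([0,0,off[1],0]); r=max(rs,key=lambda r:iou(r['region'],m0)); g=r['region'].astype(float); g[lim:]=0; print([(np.round(q['pixel']),q['region'].sum(),round(iou(q['region'],m0),2)) for q in rs])\n    f=lambda v:",1)
open('held.py','w').write(s)
E
python3 - <<'E'
from held import *
w,b=held(2,(.051,.0003)); plan([.535,-.3748,.12],-.612+np.pi/2,8)
E
```

```text
[(array([303., 153.]), np.int64(3376), np.float64(0.01)), (array([365., 218.]), np.int64(15512), np.float64(0.95))]
tcp [ 0.5331 -0.3744  0.2897] 0.958 tilt x,y [-0.01  -0.004] dy,dz [0.0015 0.0018] iou 0.9928 iou0 0.953 base [ 0.5641 -0.3343  0.2197] base if rigid [ 0.5626 -0.3328  0.2218]
8 rows: t=[0.0001, 0.0002, 0.0213] turn z=-0.0000  (len 21.3 mm)  end q6~-1.57
```

The held-cup fit shows level (tilt under 0.01 rad), with the base at (0.5641, -0.3343) against a target of (0.5645, -0.333). Lowering straight in.

Request:
carry_out:
  translation:
    - [0.001,0,0.021]
    - [0,0,0.021]
    - [0,0,0.021]
    - [0,0,0.021]
    - [0,0,0.021]
    - [0,0,0.02]
    - [0,0,0]
  turn:
    - [0,0,0]
    - [0,0,0]
    - [0,0,0]
    - [0,0,0]
    - [0,0,0]
    - [0,0,0]
    - [0,0,0]
  gripper: [1,1,1,1,1,1,1]

```text
time: 48.15
tool_pos: [0.5326, -0.3727, 0.1625]
tool_rot: [-3.135, -0.001, 0.958]
contact_force: [-0.3, -0.1, -2.7]
opening: 0.0092
```

Request:
carry_out:
  translation:
    - [0,0,0.01]
    - [0,0,0.01]
    - [0,0,0.01]
    - [0,0,0.01]
    - [0,0,0.01]
    - [0,0,0]
  turn:
    - [0,0,0]
    - [0,0,0]
    - [0,0,0]
    - [0,0,0]
    - [0,0,0]
    - [0,0,0]
  gripper: [1,1,1,1,1,1]

```text
time: 48.75
tool_pos: [0.5331, -0.3737, 0.1132]
tool_rot: [-3.138, -0.0, 0.958]
contact_force: [0.3, 0.2, -3.1]
opening: 0.0095
```

Request:
carry_out:
  translation:
    - [0,0,0.008]
    - [0,0,0.008]
    - [0,0,0.006]
    - [0,0,0]
  turn:
    - [0,0,0]
    - [0,0,0]
    - [0,0,0]
    - [0,0,0]
  gripper: [1,1,1,1]

```text
time: 49.15
tool_pos: [0.5334, -0.3739, 0.092]
tool_rot: [-3.139, -0.0, 0.958]
contact_force: [0.3, 0.3, -3.0]
opening: 0.0096
```

Request:
carry_out:
  translation:
    - [0,0,0.004]
    - [0,0,0.002]
    - [0,0,0.001]
    - [0,0,0]
  turn:
    - [0,0,0]
    - [0,0,0]
    - [0,0,0]
    - [0,0,0]
  gripper: [1,1,1,1]

```text
time: 49.55
tool_pos: [0.5339, -0.3744, 0.0862]
tool_rot: [-3.141, -0.0, 0.958]
contact_force: [-0.2, -0.5, -3.5]
opening: 0.0095
```

Request:
carry_out:
  translation:
    - [0,0,0.002]
    - [0,0,0.002]
    - [0,0,0.001]
    - [0,0,0]
  turn:
    - [0,0,0]
    - [0,0,0]
    - [0,0,0]
    - [0,0,0]
  gripper: [1,1,1,1]

```text
time: 49.95
tool_pos: [0.5338, -0.3743, 0.0811]
tool_rot: [-3.141, -0.0, 0.958]
contact_force: [-0.3, 0.3, -2.3]
opening: 0.0096
```

Request:
carry_out:
  translation:
    - [0,0,0]
    - [0,0,0]
    - [0,0,0]
    - [0,0,0]
    - [0,0,-0.02]
    - [0,0,-0.04]
    - [0,0,-0.04]
    - [0,0,-0.04]
    - [0,0,-0.04]
    - [0,0,0]
  turn:
    - [0,0,0]
    - [0,0,0]
    - [0,0,0]
    - [0,0,0]
    - [0,0,0]
    - [0,0,0]
    - [0,0,0]
    - [0,0,0]
    - [0,0,0]
    - [0,0,0]
  gripper: [0.65,0.5,0.4,0.4,0.4,0.4,0.4,0.2,0,0]

```text
time: 50.95
tool_pos: [0.5358, -0.376, 0.2686]
tool_rot: [3.129, 0.001, 0.958]
contact_force: [0.5, -0.3, -0.0]
opening: 0.0446
```

```bash
python3 - <<'E'
from cups import *
p,y,s=pose(); print(p.round(4),y,s['time'])
w=look({1:(.5625,-.331,-.84,.006),2:(.565,-.333,.96,.011)}); save(w,'x11.png')
look({3:C[3],5:C[5]},'top')
e=plan([p[0],p[1],.30],y,1); x,yy,a=.4838,.0274,-.145; l=np.array([x,yy])-.043*np.array([np.cos(a),np.sin(a)]); print(l)
plan([*l,.20],a+np.pi,18,e)
E
```

```text
[ 0.5358 -0.376   0.2686] 0.9581817740403291 50.95
wrist 1 [ 0.5722 -0.3378 -0.174   0.7871]
wrist 2 [ 0.5647 -0.3338  0.9397  0.9834]
top 3 [ 4.826e-01  3.000e-02 -1.000e-04  9.636e-01]
top 5 [0.4403 0.3074 0.0304 0.9293]
1 rows: t=[-0.0003, 0.003, -0.0402] turn z=-0.0000  (len 40.3 mm)  end q6~-1.57
[0.44125125 0.03361317]
18 rows: t=[0.0277, 0.0034, 0.0056] turn z=-0.1132  (len 28.5 mm)  end q6~-2.92
```

Request:
carry_out:
  translation:
    - [0,0.003,-0.04]
    - [0.0277,0.0034,0.0056]
    - [0.0277,0.0034,0.0056]
    - [0.0277,0.0034,0.0056]
    - [0.0277,0.0034,0.0056]
    - [0.0277,0.0034,0.0056]
    - [0.0277,0.0034,0.0056]
    - [0.0277,0.0034,0.0056]
    - [0.0277,0.0034,0.0056]
    - [0.0277,0.0034,0.0056]
  turn:
    - [0,0,0]
    - [0,0,-0.1132]
    - [0,0,-0.1132]
    - [0,0,-0.1132]
    - [0,0,-0.1132]
    - [0,0,-0.1132]
    - [0,0,-0.1132]
    - [0,0,-0.1132]
    - [0,0,-0.1132]
    - [0,0,-0.1132]
  gripper: [0,0,0,0,0,0,0,0,0,0]

```text
time: 52.15
tool_pos: [0.6028, -0.1436, 0.2485]
tool_rot: [-3.139, -0.003, 1.982]
contact_force: [0.3, -0.2, -0.1]
opening: 0.0459
```

Request:
carry_out:
  translation:
    - [0.0277,0.0034,0.0056]
    - [0.0277,0.0034,0.0056]
    - [0.0277,0.0034,0.0056]
    - [0.0277,0.0034,0.0056]
    - [0.0277,0.0034,0.0056]
    - [0.0277,0.0034,0.0056]
    - [0.0277,0.0034,0.0056]
    - [0.0277,0.0034,0.0056]
    - [0.0277,0.0034,0.0056]
    - [0,0,0]
  turn:
    - [0,0,-0.1132]
    - [0,0,-0.1132]
    - [0,0,-0.1132]
    - [0,0,-0.1132]
    - [0,0,-0.1132]
    - [0,0,-0.1132]
    - [0,0,-0.1132]
    - [0,0,-0.1132]
    - [0,0,-0.1132]
    - [0,0,0]
  gripper: [0,0,0,0,0,0,0,0,0,0]

```text
time: 53.15
tool_pos: [0.4375, 0.0345, 0.1986]
tool_rot: [3.141, -0.007, 2.999]
contact_force: [-0.9, -0.1, -0.7]
opening: 0.0462
```

```bash
python3 - <<'E'
from cups import *
p,y,s=pose(); print(p.round(4),y,s['qpos'])
w=look({3:(.4838,.0274,-.145)}); save(w,'x12.png')
plan([.4413,.0336,.066],-.145+np.pi,6)
E
```

```text
[0.4375 0.0345 0.1986] 2.9988884575059513 [-9.67262270e-02  2.16475098e-01  1.78462426e+00  5.79880195e-04
  1.14737625e+00 -3.09585404e+00]
wrist 3 [ 0.483   0.027  -0.1458  0.9782]
6 rows: t=[0.0, 0.0001, 0.0223] turn z=-0.0000  (len 22.3 mm)  end q6~-2.92
```

Request:
carry_out:
  translation:
    - [0,0,0.022]
    - [0,0,0.022]
    - [0,0,0.022]
    - [0,0,0.022]
    - [0,0,0.022]
    - [0,0,0.022]
    - [0,0,0]
  turn:
    - [0,0,0.02]
    - [0,0,0.02]
    - [0,0,0]
    - [0,0,0]
    - [0,0,0]
    - [0,0,0]
    - [0,0,0]
  gripper: [0,0,0,0,0,0,0]

```text
time: 53.95
tool_pos: [0.4407, 0.0328, 0.0661]
tool_rot: [-3.141, -0.006, 2.954]
contact_force: [-0.7, -0.4, 0.1]
opening: 0.0457
```

Request:
carry_out:
  translation:
    - [0,0,0]
    - [0,0,0]
    - [0,0,0]
    - [0,0,0]
    - [0,0,0]
    - [0,0,-0.01]
    - [0,0,-0.03]
    - [0,0,-0.03]
    - [0,0,-0.03]
    - [0,0,0]
  turn:
    - [0,0,0]
    - [0,0,0]
    - [0,0,0]
    - [0,0,0]
    - [0,0,0]
    - [0,0,0]
    - [0,0,0]
    - [0,0,0]
    - [0,0,0]
    - [0,0,0]
  gripper: [1,1,1,1,1,1,1,1,1,1]
  squeeze: 60

```text
time: 54.95
tool_pos: [0.4439, 0.033, 0.1726]
tool_rot: [3.141, 0.008, 2.956]
contact_force: [0.8, 0.4, -2.7]
opening: 0.0099
```

```bash
python3 - <<'E'
from h import *
c2=np.array([.5647,-.3338]); a=.95
away=np.array([np.cos(a),np.sin(a)])*.0025
print(c2+away)
carry(3,(.483,.027),.066,c2+away,None,-.612+np.pi/2,20,zf=.016)
E
```

```text
[ 0.56615421 -0.33176646]
now [0.4439 0.033  0.1726] 2.956 0.009923268692531125 [ 0.8  0.4 -2.7]
offset in tool [-0.0395  0.0014]
tcp target [ 0.5877 -0.2987]
6 rows: t=[-0.0, 0.0, -0.0204] turn z=-0.0000  (len 20.4 mm)  end q6~-2.88
20 rows: t=[-0.0214, -0.0006, -0.0] turn z=0.0999  (len 21.5 mm)  end q6~-1.43
8 rows: t=[0.0, 0.0, 0.0229] turn z=-0.0000  (len 22.9 mm)  end q6~-1.43
5 rows: t=[0.0, 0.0, 0.006] turn z=-0.0000  (len 6.0 mm)  end q6~-1.43
```

Request:
carry_out:
  translation:
    - [0,0,-0.0204]
    - [0,0,-0.0204]
    - [0,0,-0.0204]
    - [0,0,-0.0204]
    - [0,0,-0.0204]
    - [0,0,-0.0204]
  turn:
    - [0,0,0]
    - [0,0,0]
    - [0,0,0]
    - [0,0,0]
    - [0,0,0]
    - [0,0,0]
  gripper: [1,1,1,1,1,1]

```text
time: 55.55
tool_pos: [0.441, 0.0332, 0.2908]
tool_rot: [3.142, -0.003, 2.956]
contact_force: [0.7, -0.2, -2.9]
opening: 0.0097
```

Request:
carry_out:
  translation:
    - [-0.0214,-0.0006,0]
    - [-0.0214,-0.0006,0]
    - [-0.0214,-0.0006,0]
    - [-0.0214,-0.0006,0]
    - [-0.0214,-0.0006,0]
    - [-0.0214,-0.0006,0]
    - [-0.0214,-0.0006,0]
    - [-0.0214,-0.0006,0]
    - [-0.0214,-0.0006,0]
    - [-0.0214,-0.0006,0]
  turn:
    - [0,0,0.0999]
    - [0,0,0.0999]
    - [0,0,0.0999]
    - [0,0,0.0999]
    - [0,0,0.0999]
    - [0,0,0.0999]
    - [0,0,0.0999]
    - [0,0,0.0999]
    - [0,0,0.0999]
    - [0,0,0.0999]
  gripper: [1,1,1,1,1,1,1,1,1,1]

```text
time: 56.55
tool_pos: [0.6037, -0.0938, 0.2892]
tool_rot: [-3.139, -0.002, 1.953]
contact_force: [0.3, 0.0, -3.0]
opening: 0.01
```

Request:
carry_out:
  translation:
    - [-0.0214,-0.0006,0]
    - [-0.0214,-0.0006,0]
    - [-0.0214,-0.0006,0]
    - [-0.0214,-0.0006,0]
    - [-0.0214,-0.0006,0]
    - [-0.0214,-0.0006,0]
    - [-0.0214,-0.0006,0]
    - [-0.0214,-0.0006,0]
    - [-0.0214,-0.0006,0]
    - [-0.0214,-0.0006,0]
  turn:
    - [0,0,0.0999]
    - [0,0,0.0999]
    - [0,0,0.0999]
    - [0,0,0.0999]
    - [0,0,0.0999]
    - [0,0,0.0999]
    - [0,0,0.0999]
    - [0,0,0.0999]
    - [0,0,0.0999]
    - [0,0,0.0999]
  gripper: [1,1,1,1,1,1,1,1,1,1]

```text
time: 57.55
tool_pos: [0.5841, -0.2985, 0.2889]
tool_rot: [-3.138, -0.0, 0.954]
contact_force: [-0.1, 0.3, -2.5]
opening: 0.0097
```

Request:
carry_out:
  translation:
    - [0,0,0]
    - [0,0,0]
    - [0,0,0]
  turn:
    - [0,0,0]
    - [0,0,0]
    - [0,0,0]
  gripper: [1,1,1]

```text
time: 57.85
tool_pos: [0.585, -0.297, 0.2902]
tool_rot: [-3.14, -0.001, 0.96]
contact_force: [-0.4, 0.0, -2.8]
opening: 0.0094
```

```bash
python3 - <<'E'
from held import *
w,b=held(3,(-.043,.001)); save(w,'x13.png'); print('target .5662 -.3318')
p,y,s=pose(); plan([p[0]+.5662-b[0],p[1]-.3318-b[1],p[2]],y,1)
E
```

```text
[(array([253., 165.]), np.int64(2567), np.float64(0.0)), (array([255., 138.]), np.int64(1338), np.float64(0.0)), (array([204., 217.]), np.int64(11087), np.float64(0.98)), (array([254., 108.]), np.int64(19862), np.float64(0.0))]
tcp [ 0.585  -0.297   0.2902] 0.96 tilt x,y [-0.012 -0.001] dy,dz [0.0004 0.0035] iou 0.9903 iou0 0.979 base [ 0.5614 -0.3331  0.2207] base if rigid [ 0.5611 -0.3327  0.2242]
target .5662 -.3318
1 rows: t=[0.0038, 0.0032, -0.0] turn z=-0.0000  (len 5.0 mm)  end q6~-1.42
```

Request:
carry_out:
  translation:
    - [0.0038,0.0032,0.02]
    - [0,0,0.025]
    - [0,0,0.025]
    - [0,0,0.025]
    - [0,0,0.025]
    - [0,0,0.02]
    - [0,0,0.01]
    - [0,0,0.01]
    - [0,0,0]
  turn:
    - [0,0,0]
    - [0,0,0]
    - [0,0,0]
    - [0,0,0]
    - [0,0,0]
    - [0,0,0]
    - [0,0,0]
    - [0,0,0]
    - [0,0,0]
  gripper: [1,1,1,1,1,1,1,1,1]

```text
time: 58.85
tool_pos: [0.5893, -0.2961, 0.13]
tool_rot: [-3.14, -0.0, 0.958]
contact_force: [0.2, 0.1, -2.9]
opening: 0.0098
```

Request:
carry_out:
  translation:
    - [0,0,0.01]
    - [0,0,0.01]
    - [0,0,0.008]
    - [0,0,0.006]
    - [0,0,0.004]
    - [0,0,0.002]
    - [0,0,0]
  turn:
    - [0,0,0]
    - [0,0,0]
    - [0,0,0]
    - [0,0,0]
    - [0,0,0]
    - [0,0,0]
    - [0,0,0]
  gripper: [1,1,1,1,1,1,1]

```text
time: 59.55
tool_pos: [0.5895, -0.2966, 0.0907]
tool_rot: [-3.141, -0.0, 0.958]
contact_force: [0.5, -0.7, -2.1]
opening: 0.0101
```

Request:
carry_out:
  translation:
    - [0,0,0.002]
    - [0,0,0.002]
    - [0,0,0.001]
    - [0,0,0]
  turn:
    - [0,0,0]
    - [0,0,0]
    - [0,0,0]
    - [0,0,0]
  gripper: [1,1,1,1]

```text
time: 59.95
tool_pos: [0.5894, -0.2965, 0.0857]
tool_rot: [-3.141, -0.0, 0.958]
contact_force: [-0.0, 0.0, -3.1]
opening: 0.0096
```

Request:
carry_out:
  translation:
    - [0,0,0]
    - [0,0,0]
    - [0,0,0]
    - [0,0,0]
    - [0,0,-0.02]
    - [0,0,-0.04]
    - [0,0,-0.04]
    - [0,0,-0.04]
    - [0,0,-0.04]
    - [0,0,0]
  turn:
    - [0,0,0]
    - [0,0,0]
    - [0,0,0]
    - [0,0,0]
    - [0,0,0]
    - [0,0,0]
    - [0,0,0]
    - [0,0,0]
    - [0,0,0]
    - [0,0,0]
  gripper: [0.65,0.5,0.4,0.4,0.4,0.4,0.4,0.2,0,0]

```text
time: 60.95
tool_pos: [0.5915, -0.2978, 0.2733]
tool_rot: [3.129, -0.0, 0.958]
contact_force: [0.2, 0.4, 0.2]
opening: 0.0446
```

```bash
python3 - <<'E'
from cups import *
p,y,s=pose(); print(p.round(4),y,s['time'])
w=look({2:(.565,-.333,.96,.011),3:(.566,-.332,-2.18,.016)}); save(w,'x14.png')
look({5:C[5]},'top')
e=plan([p[0],p[1],.32],y,2); x,yy,a=.440,.308,0.0; l=np.array([x,yy])-.026*np.array([np.cos(a),np.sin(a)]); print(l)
plan([*l,.24],a,22,e)
E
```

```text
[ 0.5915 -0.2978  0.2733] 0.9578027447266622 60.95
wrist 2 [ 0.5753 -0.3279  0.2943  0.719 ]
wrist 3 [ 0.5659 -0.3318 -2.182   0.9784]
top 5 [0.3952 0.2769 1.6683 0.8954]
2 rows: t=[0.0001, 0.0014, -0.0278] turn z=-0.0000  (len 27.9 mm)  end q6~-1.42
[0.414 0.308]
22 rows: t=[0.0064, -0.0291, 0.0036] turn z=0.0435  (len 30.0 mm)  end q6~0.64
```

Cup3 is nested. Cup5 has been knocked aside, from (0.440, 0.308) to about (0.395, 0.277). I'll go above it and measure again.

```bash
python3 - <<'E'
from h import *
plan([.40,.25,.31],-.3,20)
E
```

```text
20 rows: t=[0.0008, -0.0309, -0.0023] turn z=0.0629  (len 31.0 mm)  end q6~0.86
```

Request:
carry_out:
  translation:
    - [0.0008,-0.0309,-0.0023]
    - [0.0008,-0.0309,-0.0023]
    - [0.0008,-0.0309,-0.0023]
    - [0.0008,-0.0309,-0.0023]
    - [0.0008,-0.0309,-0.0023]
    - [0.0008,-0.0309,-0.0023]
    - [0.0008,-0.0309,-0.0023]
    - [0.0008,-0.0309,-0.0023]
    - [0.0008,-0.0309,-0.0023]
    - [0.0008,-0.0309,-0.0023]
  turn:
    - [0,0,0.0629]
    - [0,0,0.0629]
    - [0,0,0.0629]
    - [0,0,0.0629]
    - [0,0,0.0629]
    - [0,0,0.0629]
    - [0,0,0.0629]
    - [0,0,0.0629]
    - [0,0,0.0629]
    - [0,0,0.0629]
  gripper: [0,0,0,0,0,0,0,0,0,0]

```text
time: 62.15
tool_pos: [0.4044, -0.0532, 0.2877]
tool_rot: [-3.139, 0.003, 0.326]
contact_force: [0.4, 0.5, -0.4]
opening: 0.0458
```

Request:
carry_out:
  translation:
    - [0.0008,-0.0309,-0.0023]
    - [0.0008,-0.0309,-0.0023]
    - [0.0008,-0.0309,-0.0023]
    - [0.0008,-0.0309,-0.0023]
    - [0.0008,-0.0309,-0.0023]
    - [0.0008,-0.0309,-0.0023]
    - [0.0008,-0.0309,-0.0023]
    - [0.0008,-0.0309,-0.0023]
    - [0.0008,-0.0309,-0.0023]
    - [0.0008,-0.0309,-0.0023]
  turn:
    - [0,0,0.0629]
    - [0,0,0.0629]
    - [0,0,0.0629]
    - [0,0,0.0629]
    - [0,0,0.0629]
    - [0,0,0.0629]
    - [0,0,0.0629]
    - [0,0,0.0629]
    - [0,0,0.0629]
    - [0,0,0.0629]
  gripper: [0,0,0,0,0,0,0,0,0,0]

```text
time: 63.15
tool_pos: [0.3991, 0.2508, 0.3107]
tool_rot: [3.14, 0.003, -0.302]
contact_force: [0.0, -1.0, 0.1]
opening: 0.0461
```

```bash
python3 v.py v5; python3 - <<'E'
from cups import *
p,y,s=pose(); print(p.round(4),y,s['time'])
w=read_camera('wrist'); rs=nets.regions_of(w,'cup1'); print([(np.round(r['pixel']),r['region'].sum()) for r in rs])
c=(.3952,.2769); px=proj(w,[*c,.03])[0]; print(px); r=min(rs,key=lambda r:np.hypot(*(np.array(r['pixel'])-px)))
b=max((fitcup(w,r['region'],5,atz(w,r['pixel'],.03)[:2],[a]) for a in np.arange(-3.1,3.1,.4)),key=lambda f:f[3]); print(np.round(b,4))
ov=w['img'].copy()
cs,_=cv2.findContours((cupmask(w,5,*b[:3])>.5).astype(np.uint8),0,2); cv2.drawContours(ov,cs,-1,(255,0,0),1)
w['img']=ov; save(w,'x15.png',s=1.2)
E
```

```text
cup1 [([266.3, 151.0], 0.91)]
pin_low []
pin_high []
keeper []
bay_floor []
spout []
bay [([542.9, 201.8], 0.57)]
knuckle_low [([185.6, 167.5], 0.89), ([319.3, 5.0], 0.81)]
knuckle_high [([162.3, 184.1], 0.72)]
door [([377.3, 46.6], 0.89), ([224.5, 210.7], 0.64)]
rack [([371.3, 44.9], 0.6)]
[0.3998 0.2492 0.3122] -0.30101138680347694 63.75
[(array([262., 158.]), np.int64(1579))]
[264.93892576 153.49181999]
[ 0.3959  0.2781 -0.0111  0.9647]
```

```bash
python3 - <<'E'
from h import *
import pickle
w,d=pickle.load(open('v5.pkl','rb')); t=read_camera('top')
for z in(.025,.033): print('kl',z,atz(w,(185.6,167.5),z))
for z in(.125,.133): print('kh',z,atz(w,(162.3,184.1),z))
print('top kl',atz(t,(206,297),.03),'kh',atz(t,(199,302),.13)); print('top edge ends top cam',atz(t,(195,303),.16),atz(t,(265,288),.16))
print('tri kl',tri([(w,(185.6,167.5)),(t,(206,297))]),'door org',tri([(w,(224.5,210.7)),(t,(238,291))]))
for r in nets.regions_of(w,'door'): print(np.round(r['pixel']),r['region'].sum(),r['score'])
E
```

```text
kl 0.025 [0.27473067 0.29334348 0.025     ]
kl 0.033 [0.27739625 0.29390425 0.033     ]
kh 0.125 [0.27455392 0.29038613 0.125     ]
kh 0.133 [0.27799988 0.2911791  0.133     ]
top kl [0.27714108 0.29282456 0.03      ] kh [0.2756578 0.2910486 0.13     ]
top edge ends top cam [0.27715466 0.29508586 0.16      ] [0.3141709  0.10035082 0.16      ]
tri kl (array([0.2766052 , 0.29333432, 0.02922346]), np.float64(0.0005434602660705493)) door org (array([ 0.28975067,  0.19986827, -0.0305109 ]), np.float64(0.0028994145088837883))
[425.  35.] 9337 0.89
[198. 213.] 5633 0.88
[507. 103.] 2658 0.31
```

View pics/x15.png

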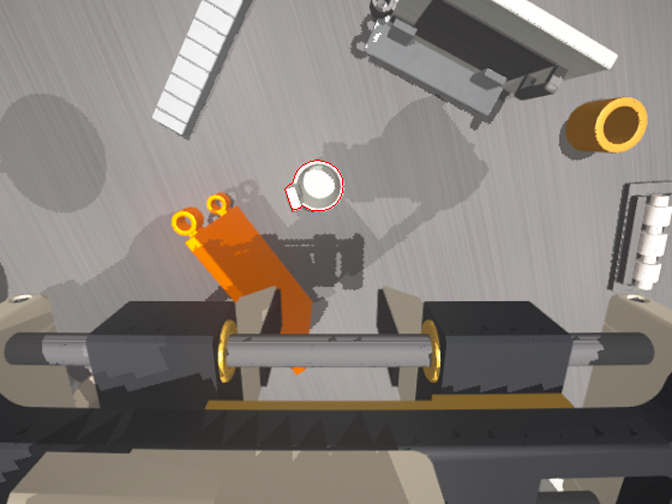

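The orange look-alike's top edge runs from (0.277, 0.295) to (0.314, 0.10), too close for the body along the lug's radial direction. I'll pinch cup5's lug across its width instead, with the body parallel to the orange plate and about 25 mm clear of it.

```bash
python3 - <<'E'
from h import *
e=plan([.370,.2784,.21],-1.581,12); plan([.370,.2784,.062],-1.581,6,e)
E
```

```text
12 rows: t=[-0.0037, 0.0004, 0.0085] turn z=0.1067  (len 9.3 mm)  end q6~2.23
6 rows: t=[-0.0, -0.0, 0.0247] turn z=-0.0000  (len 24.7 mm)  end q6~2.23
```

Request:
carry_out:
  translation:
    - [-0.0037,0.0004,0.0085]
    - [-0.0037,0.0004,0.0085]
    - [-0.0037,0.0004,0.0085]
    - [-0.0037,0.0004,0.0085]
    - [-0.0037,0.0004,0.0085]
    - [-0.0037,0.0004,0.0085]
  turn:
    - [0,0,0.1067]
    - [0,0,0.1067]
    - [0,0,0.1067]
    - [0,0,0.1067]
    - [0,0,0.1067]
    - [0,0,0.1067]
  gripper: [-0.1,-0.1,-0.1,-0.1,-0.1,-0.1]

```text
time: 64.55
tool_pos: [0.38, 0.2595, 0.2608]
tool_rot: [-3.142, 0.0, -0.945]
contact_force: [-0.2, -0.6, -0.1]
opening: 0.0508
```

Request:
carry_out:
  translation:
    - [-0.0037,0.0004,0.0085]
    - [-0.0037,0.0004,0.0085]
    - [-0.0037,0.0004,0.0085]
    - [-0.0037,0.0004,0.0085]
    - [-0.0037,0.0004,0.0085]
    - [-0.0037,0.0004,0.0085]
    - [0,0,0]
    - [0,0,0]
  turn:
    - [0,0,0.1067]
    - [0,0,0.1067]
    - [0,0,0.1067]
    - [0,0,0.1067]
    - [0,0,0.1067]
    - [0,0,0.1067]
    - [0,0,0]
    - [0,0,0]
  gripper: [-0.1,-0.1,-0.1,-0.1,-0.1,-0.1,-0.1,-0.1]

```text
time: 65.35
tool_pos: [0.3702, 0.279, 0.2103]
tool_rot: [3.141, 0.0, -1.578]
contact_force: [0.4, -0.3, 0.3]
opening: 0.0505
```

```bash
python3 - <<'E'
from cups import *
p,y,s=pose(); print(p.round(4),s['tool_rot'],s['qpos'])
look({5:(.3959,.2781,-.011)})
plan([.370,.2784,.062],-1.581,6)
E
```

```text
[0.3702 0.279  0.2103] [ 3.14128578e+00  1.46846667e-04 -1.57758793e+00] [4.80092702e-01 2.45217784e-01 1.71044297e+00 2.94910374e-04
 1.18613442e+00 2.05756991e+00]
wrist 5 [0.3963 0.2786 0.0252 0.9433]
6 rows: t=[0.0001, 0.0001, 0.0248] turn z=-0.0000  (len 24.8 mm)  end q6~2.23
```

Request:
carry_out:
  translation:
    - [0,0,0.0248]
    - [0,0,0.0248]
    - [0,0,0.0248]
    - [0,0,0.0248]
    - [0,0,0.0248]
    - [0,0,0.0238]
    - [0,0,0]
  turn:
    - [0,0,0]
    - [0,0,0]
    - [0,0,0]
    - [0,0,0]
    - [0,0,0]
    - [0,0,0]
    - [0,0,0]
  gripper: [-0.1,-0.1,-0.1,-0.1,-0.1,-0.1,-0.1]

```text
time: 66.15
tool_pos: [0.3688, 0.2781, 0.0604]
tool_rot: [3.137, -0.002, -1.58]
contact_force: [0.1, -0.5, 0.3]
opening: 0.0502
```

Request:
carry_out:
  translation:
    - [0,0,0]
    - [0,0,0]
    - [0,0,0]
    - [0,0,0]
    - [0,0,0]
    - [0,0,-0.01]
    - [0,0,-0.03]
    - [0,0,-0.03]
    - [0,0,-0.03]
    - [0,0,-0.03]
  turn:
    - [0,0,0]
    - [0,0,0]
    - [0,0,0]
    - [0,0,0]
    - [0,0,0]
    - [0,0,0]
    - [0,0,0]
    - [0,0,0]
    - [0,0,0]
    - [0,0,0]
  gripper: [1,1,1,1,1,1,1,1,1,1]
  squeeze: 60

```text
time: 67.15
tool_pos: [0.3698, 0.2789, 0.1941]
tool_rot: [3.141, 0.0, -1.581]
contact_force: [0.4, 0.5, -0.9]
opening: 0.0236
```

```bash
python3 - <<'E'
from h import *
p,y,s=pose(); print(p,y,s['opening'],s['contact_force'])
# cup centre offset in tool: -y by .026
c=np.array([.5655,-.332]); yf=-.612-np.pi/2; yh=np.array([np.sin(yf),-np.cos(yf)]); t=c+.026*yh; print(t)
e=plan([p[0],p[1],.31],y,5); e=plan([*t,.31],yf,24,e)
E
```

```text
[0.36977074 0.27889997 0.19411301] -1.5806081737504742 0.023631780795332753 [ 0.37202514  0.45421523 -0.91259728]
[ 0.54421898 -0.31706285]
5 rows: t=[-0.0, -0.0, -0.0232] turn z=-0.0000  (len 23.2 mm)  end q6~2.23
24 rows: t=[0.0219, -0.0145, -0.0] turn z=0.0251  (len 26.3 mm)  end q6~1.66
```

Request:
carry_out:
  translation:
    - [0,0,-0.0232]
    - [0,0,-0.0232]
    - [0,0,-0.0232]
    - [0,0,-0.0232]
    - [0,0,-0.0232]
  turn:
    - [0,0,0]
    - [0,0,0]
    - [0,0,0]
    - [0,0,0]
    - [0,0,0]
  gripper: [1,1,1,1,1]

```text
time: 67.65
tool_pos: [0.3696, 0.2788, 0.3098]
tool_rot: [3.141, 0.0, -1.581]
contact_force: [-0.0, 0.0, -1.0]
opening: 0.0234
```

Request:
carry_out:
  translation:
    - [0.0219,-0.0145,0]
    - [0.0219,-0.0145,0]
    - [0.0219,-0.0145,0]
    - [0.0219,-0.0145,0]
    - [0.0219,-0.0145,0]
    - [0.0219,-0.0145,0]
    - [0.0219,-0.0145,0]
    - [0.0219,-0.0145,0]
  turn:
    - [0,0,0.0251]
    - [0,0,0.0251]
    - [0,0,0.0251]
    - [0,0,0.0251]
    - [0,0,0.0251]
    - [0,0,0.0251]
    - [0,0,0.0251]
    - [0,0,0.0251]
  gripper: [1,1,1,1,1,1,1,1]

```text
time: 68.45
tool_pos: [0.4683, 0.0926, 0.3087]
tool_rot: [3.141, 0.0, -1.782]
contact_force: [0.6, 0.7, -1.1]
opening: 0.0233
```

Request:
carry_out:
  translation:
    - [0.0219,-0.0145,0]
    - [0.0219,-0.0145,0]
    - [0.0219,-0.0145,0]
    - [0.0219,-0.0145,0]
    - [0.0219,-0.0145,0]
    - [0.0219,-0.0145,0]
    - [0.0219,-0.0145,0]
    - [0.0219,-0.0145,0]
  turn:
    - [0,0,0.0251]
    - [0,0,0.0251]
    - [0,0,0.0251]
    - [0,0,0.0251]
    - [0,0,0.0251]
    - [0,0,0.0251]
    - [0,0,0.0251]
    - [0,0,0.0251]
  gripper: [1,1,1,1,1,1,1,1]

```text
time: 69.25
tool_pos: [0.5274, -0.1085, 0.3086]
tool_rot: [3.141, 0.0, -1.983]
contact_force: [0.2, -0.6, -1.8]
opening: 0.0236
```

Request:
carry_out:
  translation:
    - [0.0219,-0.0145,0]
    - [0.0219,-0.0145,0]
    - [0.0219,-0.0145,0]
    - [0.0219,-0.0145,0]
    - [0.0219,-0.0145,0]
    - [0.0219,-0.0145,0]
    - [0.0219,-0.0145,0]
    - [0.0219,-0.0145,0]
    - [0,0,0]
    - [0,0,0]
  turn:
    - [0,0,0.0251]
    - [0,0,0.0251]
    - [0,0,0.0251]
    - [0,0,0.0251]
    - [0,0,0.0251]
    - [0,0,0.0251]
    - [0,0,0.0251]
    - [0,0,0.0251]
    - [0,0,0]
    - [0,0,0]
  gripper: [1,1,1,1,1,1,1,1,1,1]

```text
time: 70.25
tool_pos: [0.5451, -0.3166, 0.308]
tool_rot: [3.14, 0.001, -2.184]
contact_force: [-0.4, 0.6, -0.6]
opening: 0.0234
```

```bash
python3 - <<'E'
from held import *
w,b=held(5,(0,-.026)); save(w,'x16.png')
p,y,s=pose(); print(s['opening']); plan([p[0]+.5655-b[0],p[1]-.332-b[1],p[2]],y,1)
look=[(np.round(r['pixel']),r['region'].sum()) for r in nets.regions_of(w,'cup1')]
E
```

```text
[(array([270., 142.]), np.int64(2591), np.float64(0.01)), (array([258., 116.]), np.int64(898), np.float64(0.0)), (array([305., 135.]), np.int64(1133), np.float64(0.0)), (array([275., 215.]), np.int64(8516), np.float64(0.96))]
tcp [ 0.5451 -0.3166  0.308 ] -2.184 tilt x,y [-0.009  0.015] dy,dz [-0.0253  0.0034] iou 0.9821 iou0 0.9612 base [ 0.5645 -0.3317  0.2424] base if rigid [ 0.5663 -0.3315  0.246 ]
0.023062577477835015
1 rows: t=[-0.0003, -0.001, -0.0] turn z=-0.0000  (len 1.1 mm)  end q6~1.66
```

Request:
carry_out:
  translation:
    - [0,-0.001,0.025]
    - [0,0,0.025]
    - [0,0,0.025]
    - [0,0,0.025]
    - [0,0,0.025]
    - [0,0,0.025]
    - [0,0,0.015]
    - [0,0,0.01]
    - [0,0,0]
  turn:
    - [0,0,0]
    - [0,0,0]
    - [0,0,0]
    - [0,0,0]
    - [0,0,0]
    - [0,0,0]
    - [0,0,0]
    - [0,0,0]
    - [0,0,0]
  gripper: [1,1,1,1,1,1,1,1,1]

```text
time: 71.3
tool_pos: [0.5459, -0.3161, 0.1321]
tool_rot: [3.139, 0.0, -2.182]
contact_force: [-0.3, 0.5, -0.3]
opening: 0.0235
```

Request:
carry_out:
  translation:
    - [0,0,0.01]
    - [0,0,0.01]
    - [0,0,0.01]
    - [0,0,0.006]
    - [0,0,0.004]
    - [0,0,0.002]
    - [0,0,0]
  turn:
    - [0,0,0]
    - [0,0,0]
    - [0,0,0]
    - [0,0,0]
    - [0,0,0]
    - [0,0,0]
    - [0,0,0]
  gripper: [1,1,1,1,1,1,1]

```text
time: 72.0
tool_pos: [0.5462, -0.3172, 0.0909]
tool_rot: [3.141, 0.0, -2.183]
contact_force: [1.0, 0.6, -1.0]
opening: 0.0235
```

Request:
carry_out:
  translation:
    - [0,0,0.003]
    - [0,0,0.001]
    - [0,0,0]
    - [0,0,0]
    - [0,0,0]
    - [0,0,0]
    - [0,0,-0.02]
    - [0,0,-0.03]
    - [0,0,-0.04]
    - [0,0,-0.04]
  turn:
    - [0,0,0]
    - [0,0,0]
    - [0,0,0]
    - [0,0,0]
    - [0,0,0]
    - [0,0,0]
    - [0,0,0]
    - [0,0,0]
    - [0,0,0]
    - [0,0,0]
  gripper: [1,1,0.42,0.33,0.3,0.3,0.3,0.3,0.3,0.3]

```text
time: 73.0
tool_pos: [0.546, -0.317, 0.2183]
tool_rot: [3.14, 0.0, -2.183]
contact_force: [0.1, -0.2, 0.3]
opening: 0.0323
```

Request:
carry_out:
  translation:
    - [0,0,-0.04]
    - [0,0,-0.04]
    - [0,-0.02,-0.04]
    - [0,-0.02,-0.02]
    - [0,0,0]
  turn:
    - [0,0,0]
    - [0,0,0]
    - [0,0,0]
    - [0,0,0]
    - [0,0,0]
  gripper: [0.3,0.3,0.3,0.3,0.3]

```text
time: 73.5
tool_pos: [0.5807, -0.3416, 0.36]
tool_rot: [-3.135, -0.0, -2.183]
contact_force: [0.3, -0.9, -1.5]
opening: 0.0322
```

```bash
python3 v.py v6; python3 - <<'E'
from cups import *
p,y,s=pose(); print(p.round(4),y,s['time'])
w=read_camera('wrist'); rs=nets.regions_of(w,'cup1'); print([(np.round(r['pixel']),r['region'].sum()) for r in rs])
ov=w['img'].copy()
for k,x,yy,a,z in((1,.5625,-.331,-.84,.006),(2,.5647,-.3338,.95,.011),(3,.5659,-.3318,-2.18,.016),(5,.5655,-.332,-.612,.021)):
    cs,_=cv2.findContours((cupmask(w,k,x,yy,a,z)>.5).astype(np.uint8),0,2); cv2.drawContours(ov,cs,-1,(255,0,0),1)
w['img']=ov; save(w,'n1.png',(130,0,430,230),2.6)
E
sed -i "s/for f in('v1','v2','v3'):/for f in('v1','v2','v3','v6'):/" f.py; python3 f.py | head -20
```

```text
cup1 [([273.4, 179.3], 0.6), ([272.7, 174.7], 0.59)]
pin_low [([215.5, 251.0], 0.71)]
pin_high []
keeper []
bay_floor []
spout [([277.5, 135.0], 0.7)]
bay []
knuckle_low []
knuckle_high [([219.7, 252.6], 0.15)]
door []
rack [([407.4, 215.9], 0.24)]
[ 0.5789 -0.3401  0.3571] -2.183074342921693 74.1
[(array([305., 169.]), np.int64(1154)), (array([276., 185.]), np.int64(1354)), (array([260., 166.]), np.int64(1646)), (array([267., 213.]), np.int64(1178))]
bay [ 0.562  -0.33   -0.6184]
v1pin_low [ 1.6 -0.2]
v1pin_high [-2.9 -1.1]
v1bay_floor [0.1 1.7]
v1bay [1.7 0.6]
v2pin_low [-0.3  1.8]
v2pin_high [-1.8 -3.6]
v2bay_floor [1.9 1.7]
v2spout [-0.7  1. ]
v2bay [0.2 0.5]
v3pin_low [ 0.9 -0.4]
v3pin_high [0.4 1.5]
v3spout [ 1.7 -0.8]
v6pin_low [3.4 3.9]
v6spout [-2.2 -0.5]
pin_low [array([ 0.5163, -0.1787,  0.0402]), np.float64(0.0053)] [ 0.5147 -0.181   0.05  ]
pin_high [array([ 0.5132, -0.1831,  0.1569]), np.float64(0.0032)] [ 0.5147 -0.181   0.15  ]
bay_floor [array([ 0.5637, -0.3258,  0.0158]), np.float64(0.0003)] [ 0.562 -0.33   0.006]
keeper (array([ 0.41430315, -0.34198306,  0.19352264]), np.float64(0.001048113527396755))
cup1 lug (array([ 0.58793476, -0.07882421,  0.10712596]), np.float64(0.0005659419540090092)) cup3 lug (array([0.44166223, 0.02957313, 0.10560821]), np.float64(4.45686004340371e-06))
```

View pics/n1.png

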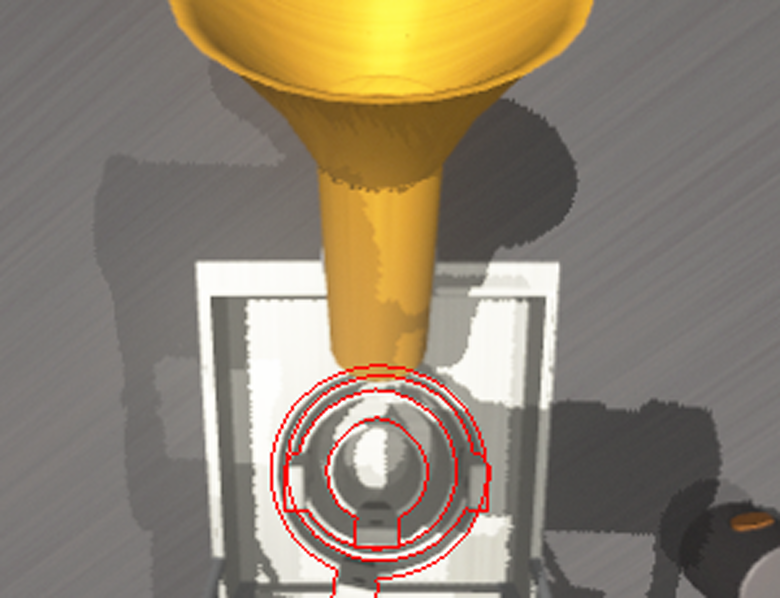

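All four cups are nested and concentric, matching the model outlines. Now the door.

```bash
python3 - <<'E'
from h import *
p,y,s=pose(); print(p)
e=plan([.50,.30,.36],y,16); plan([.50,.30,.36],.76,24,e)
E
```

```text
[ 0.57901823 -0.34016336  0.35707487]
16 rows: t=[-0.0299, 0.027, -0.0002] turn z=-0.0000  (len 40.3 mm)  end q6~2.72
24 rows: t=[0.0, -0.0, -0.0] turn z=-0.1226  (len 0.0 mm)  end q6~-0.22
```

Request:
carry_out:
  translation:
    - [-0.0299,0.027,0]
    - [-0.0299,0.027,0]
    - [-0.0299,0.027,0]
    - [-0.0299,0.027,0]
    - [-0.0299,0.027,0]
    - [-0.0299,0.027,0]
    - [-0.0299,0.027,0]
    - [-0.0299,0.027,0]
  turn:
    - [0,0,0]
    - [0,0,0]
    - [0,0,0]
    - [0,0,0]
    - [0,0,0]
    - [0,0,0]
    - [0,0,0]
    - [0,0,0]
  gripper: [0,0,0,0,0,0,0,0]

```text
time: 75.0
tool_pos: [0.5393, -0.0187, 0.3574]
tool_rot: [-3.141, 0.0, -2.183]
contact_force: [0.4, -0.1, -0.1]
opening: 0.0459
```

Request:
carry_out:
  translation:
    - [-0.0299,0.027,0]
    - [-0.0299,0.027,0]
    - [-0.0299,0.027,0]
    - [-0.0299,0.027,0]
    - [-0.0299,0.027,0]
    - [-0.0299,0.027,0]
    - [-0.0299,0.027,0]
    - [-0.0299,0.027,0]
  turn:
    - [0,0,0]
    - [0,0,0]
    - [0,0,0]
    - [0,0,0]
    - [0,0,0]
    - [0,0,0]
    - [0,0,0]
    - [0,0,0]
  gripper: [0,0,0,0,0,0,0,0]

```text
time: 75.8
tool_pos: [0.5, 0.3012, 0.3575]
tool_rot: [3.142, 0.0, -2.183]
contact_force: [0.4, -0.0, 1.4]
opening: 0.0457
```

Request:
carry_out:
  translation:
    - [0,0,0]
    - [0,0,0]
    - [0,0,0]
    - [0,0,0]
    - [0,0,0]
    - [0,0,0]
    - [0,0,0]
    - [0,0,0]
  turn:
    - [0,0,-0.1226]
    - [0,0,-0.1226]
    - [0,0,-0.1226]
    - [0,0,-0.1226]
    - [0,0,-0.1226]
    - [0,0,-0.1226]
    - [0,0,-0.1226]
    - [0,0,-0.1226]
  gripper: [0,0,0,0,0,0,0,0]

```text
time: 76.6
tool_pos: [0.5005, 0.2996, 0.3573]
tool_rot: [-3.142, 0.0, -1.197]
contact_force: [-0.7, 0.6, 0.0]
opening: 0.0459
```

Request:
carry_out:
  translation:
    - [0,0,0]
    - [0,0,0]
    - [0,0,0]
    - [0,0,0]
    - [0,0,0]
    - [0,0,0]
    - [0,0,0]
    - [0,0,0]
  turn:
    - [0,0,-0.1226]
    - [0,0,-0.1226]
    - [0,0,-0.1226]
    - [0,0,-0.1226]
    - [0,0,-0.1226]
    - [0,0,-0.1226]
    - [0,0,-0.1226]
    - [0,0,-0.1226]
  gripper: [0,0,0,0,0,0,0,0]

```text
time: 77.4
tool_pos: [0.5005, 0.2996, 0.3573]
tool_rot: [-3.141, 0.0, -0.216]
contact_force: [-0.2, -1.2, 0.4]
opening: 0.0458
```

Request:
carry_out:
  translation:
    - [0,0,0]
    - [0,0,0]
    - [0,0,0]
    - [0,0,0]
    - [0,0,0]
    - [0,0,0]
    - [0,0,0]
    - [0,0,0]
    - [0,0,0]
  turn:
    - [0,0,-0.1226]
    - [0,0,-0.1226]
    - [0,0,-0.1226]
    - [0,0,-0.1226]
    - [0,0,-0.1226]
    - [0,0,-0.1226]
    - [0,0,-0.1226]
    - [0,0,-0.1226]
    - [0,0,0]
  gripper: [0,0,0,0,0,0,0,0,0]

```text
time: 78.3
tool_pos: [0.5005, 0.2996, 0.3573]
tool_rot: [-3.141, -0.0, 0.76]
contact_force: [0.0, -0.7, 0.1]
opening: 0.0462
```

```bash
python3 v.py d1 | grep -E "knuck|door|rack"; python3 - <<'E'
from h import *
p,y,s=pose(); print(p.round(4),y,s['qpos'],s['time'])
w=read_camera('wrist')
for r in nets.regions_of(w,'door'):
    m=r['region']; print(r['score'],np.round(r['pixel']),m.sum(),w['img'][m].mean(0).round())
E
```

```text
knuckle_low [([162.1, 66.2], 0.91), ([345.5, 110.5], 0.75), ([460.2, 127.4], 0.57)]
knuckle_high [([130.8, 54.0], 0.74), ([358.7, 104.2], 0.71), ([505.2, 130.9], 0.67)]
door [([339.8, 168.3], 0.73), ([443.9, 70.0], 0.71), ([146.3, 122.7], 0.57)]
rack [([339.3, 163.2], 0.85)]
[0.5005 0.2996 0.3572] 0.7590167861258379 [ 4.07800201e-01  3.97924415e-01  1.08819836e+00  3.23307218e-04
  1.65561931e+00 -3.51189213e-01] 78.9
0.86 [483.  64.] 11395 [106.  50. 123.]
0.81 [359. 171.] 5235 [150. 149. 146.]
0.8 [119. 119.] 8529 [219. 117.  11.]
```

```bash
cat > doorfit.py <<'E'
from h import *
a8=np.linspace(0,2*np.pi,16,endpoint=False)
def box(x0,x1,y0,y1,z0,z1): return np.array([[x,y,z] for x in(x0,x1) for y in(y0,y1) for z in(z0,z1)])
PARTS=[box(-.006,.006,-.09,.08,0,.16),box(-.034,-.006,-.078,-.066,.065,.125)]+[np.array([[.012*np.cos(t),.094+.012*np.sin(t),z+h] for t in a8 for h in(0,.022)]) for z in(.025,.125)]+[box(-.005,.005,.08,.09,z,z+.022) for z in(.025,.125)]
def dmask(w,x,y,yaw,z0,rot=None):
    m=np.zeros((1680,2240),np.uint8); Rz=R.from_euler('z',yaw).as_matrix() if rot is None else rot
    for P in PARTS:
        q=proj(w,P@Rz.T+[x,y,z0]); cv2.fillConvexPoly(m,cv2.convexHull(np.round(q*4+1.5).astype(np.int32)),1)
    return cv2.resize(m*255,(560,420),interpolation=cv2.INTER_AREA)/255.
def fitdoor(w,g,v0,z0,lim=420):
    g=g.astype(float).copy(); g[lim:]=0
    def f(v):
        m=dmask(w,v[0],v[1],v[2]*10,z0); m[lim:]=0; return 1-np.minimum(g,m).sum()/np.maximum(g,m).sum()
    v0=np.array([v0[0],v0[1],v0[2]/10]); sx=np.vstack([v0]+[v0+d for d in np.diag([.008,.008,.01])])
    b=minimize(f,v0,method='Nelder-Mead',options=dict(initial_simplex=sx)); return b.x[0],b.x[1],b.x[2]*10,1-b.fun
E
python3 - <<'E'
from doorfit import *
w=read_camera('wrist'); r=[q for q in nets.regions_of(w,'door') if abs(q['pixel'][0]-359)<25][0]
for v0 in((.577,.364,.76),(.57,.37,.85)): b=fitdoor(w,r['region'],v0,.008); print(np.round(b,4))
c,s=np.cos(b[2]),np.sin(b[2])
print('kh pred px',proj(w,[b[0]-s*.094,b[1]+c*.094,.133]),'kl',proj(w,[b[0]-s*.094,b[1]+c*.094,.033]),'org',proj(w,[b[0],b[1],.008]))
# bright top face inside region
g=cv2.cvtColor(w['img'],cv2.COLOR_RGB2GRAY); m=(r['region']&(g>200)).astype(np.uint8); n,l,st,_=cv2.connectedComponentsWithStats(m); i=1+st[1:,4].argmax(); ys,xs=np.nonzero(l==i); rc=cv2.minAreaRect(np.c_[xs,ys].astype(np.float32)); print(st[i],rc)
P=[atz(w,q,.168)[:2] for q in cv2.boxPoints(rc)]; print(np.round(P,4))
ov=w['img'].copy(); cs,_=cv2.findContours((dmask(w,*b[:3],.008)>.5).astype(np.uint8),0,2); cv2.drawContours(ov,cs,-1,(255,0,0),1)
cs,_=cv2.findContours(r['region'].astype(np.uint8),0,2); cv2.drawContours(ov,cs,-1,(0,255,0),1)
w['img']=ov; save(w,'d1o.png',(260,60,480,260),3)
E
```

```text
[0.585  0.3739 0.8417 0.8888]
[0.5853 0.3735 0.8388 0.8896]
kh pred px [[360.64096464 106.10430036]] kl [[342.57017195 108.15702495]] org [[340.27848346 166.47145105]]
[ 364  115   11  136 1255] ((369.0, 182.5), (135.0, 10.0), 90.0)
[[0.5189 0.4251]
 [0.5269 0.4328]
 [0.6505 0.325 ]
 [0.6412 0.3163]]
```

```bash
python3 - <<'E'
from h import *
import pickle
w,d=pickle.load(open('d1.pkl','rb')); t=read_camera('top'); q=nets.tip_of(t,'knuckle_high'); print([(np.round(x['pixel']),x['score']) for x in q])
x=min(q,key=lambda x:np.hypot(x['pixel'][0]-153,x['pixel'][1]-223)); print('kh two-view',tri([(w,(358.7,104.2)),(t,x['pixel'])]))
e=plan([.5887,.3704,.23],.842,6); plan([.5887,.3704,.132],.842,5,e)
E
```

```text
[(array([200., 304.]), 0.77), (array([424., 249.]), 0.66)]
kh two-view (array([0.37696314, 0.19598226, 0.8780887 ]), np.float64(0.0808184932364445))
6 rows: t=[0.0187, 0.0022, 0.0212] turn z=-0.0138  (len 28.4 mm)  end q6~-0.28
5 rows: t=[0.0, 0.0, 0.0196] turn z=-0.0000  (len 19.6 mm)  end q6~-0.28
```

Request:
carry_out:
  translation:
    - [0.0187,0.0022,0.0212]
    - [0.0187,0.0022,0.0212]
    - [0.0187,0.0022,0.0212]
    - [0.0187,0.0022,0.0212]
    - [0.0187,0.0022,0.0212]
    - [0.0187,0.0022,0.0212]
    - [0,0,0]
  turn:
    - [0,0,-0.0138]
    - [0,0,-0.0138]
    - [0,0,-0.0138]
    - [0,0,-0.0138]
    - [0,0,-0.0138]
    - [0,0,-0.0138]
    - [0,0,0]
  gripper: [0,0,0,0,0,0,0]

```text
time: 79.9
tool_pos: [0.5881, 0.3706, 0.2252]
tool_rot: [-3.138, 0.006, 0.843]
contact_force: [-0.4, -1.1, -0.2]
opening: 0.046
```

```bash
python3 v.py d2 | grep -E "knuck|door"; python3 - <<'E'
from doorfit import *
import pickle
w1,d1=pickle.load(open('d1.pkl','rb'));w2,d2=pickle.load(open('d2.pkl','rb'))
p,y,s=pose(); print(p.round(4),y)
v=(.585,.3737,.842); c,sn=np.cos(v[2]),np.sin(v[2])
for n,px,z in(('knuckle_low',(345.5,110.5),.033),('knuckle_high',(358.7,104.2),.133)):
    pr=proj(w2,[v[0]-sn*.094,v[1]+c*.094,z])[0]; q=min(d2[n],key=lambda q:np.hypot(*(q[0]-pr)),default=None)
    if q is not None: print(n,'pred',pr,'net',q[0],'tri',tri([(w1,px),(w2,q[0])]))
w=read_camera('wrist'); rs=nets.regions_of(w,'door'); print([(np.round(r['pixel']),r['region'].sum(),w['img'][r['region']].mean(0).round()) for r in rs])
m0=dmask(w,*v,.008); r=max(rs,key=lambda r:(r['region']*m0).sum()); lim=np.nonzero(r['region'])[0].max(); print('lim',lim,np.round(fitdoor(w,r['region'],v,.008,230),4))
plan([.5887,.3704,.132],.842,5)
E
```

```text
knuckle_low [([26.8, 13.1], 0.88), ([433.3, 142.2], 0.87), ([278.6, 94.2], 0.59)]
knuckle_high [([277.5, 86.1], 0.59), ([494.1, 140.8], 0.55)]
door [([19.3, 98.4], 0.81), ([422.0, 57.4], 0.7), ([274.1, 176.6], 0.58)]
[0.5885 0.3702 0.2305] 0.842012813898511
knuckle_low pred [275.40739929  96.34360988] net [278.6  94.2] tri (array([0.51759647, 0.43726595, 0.04645401]), np.float64(0.002814912121172707))
knuckle_high pred [275.22735903  87.88826144] net [277.5  86.1] tri (array([0.51423306, 0.43927712, 0.11896251]), np.float64(0.00015573101442771775))
[(array([13., 60.]), np.int64(4231), array([187.,  91.,   4.])), (array([274., 182.]), np.int64(4312), array([191., 189., 186.])), (array([475.,  68.]), np.int64(16559), array([111.,  53., 129.]))]
lim 312 [0.585  0.3728 0.829  0.9038]
5 rows: t=[0.0, 0.0, 0.0196] turn z=-0.0000  (len 19.6 mm)  end q6~-0.28
```

Request:
carry_out:
  translation:
    - [0,0,0.0196]
    - [0,0,0.0196]
    - [0,0,0.0196]
    - [0,0,0.0196]
    - [0,0,0.0196]
    - [0,0,0]
  turn:
    - [0,0,0.004]
    - [0,0,0]
    - [0,0,0]
    - [0,0,0]
    - [0,0,0]
    - [0,0,0]
  gripper: [0,0,0,0,0,0]

```text
time: 81.2
tool_pos: [0.5869, 0.3696, 0.1287]
tool_rot: [-3.139, 0.006, 0.838]
contact_force: [-0.8, -0.6, 0.2]
opening: 0.0459
```

Request:
carry_out:
  translation:
    - [0,0,0]
    - [0,0,0]
    - [0,0,0]
    - [0,0,0]
    - [0,0,0]
    - [0,0,0]
    - [0,0,-0.005]
    - [0,0,-0.01]
    - [0,0,-0.015]
    - [0,0,0]
  turn:
    - [0,0,0]
    - [0,0,0]
    - [0,0,0]
    - [0,0,0]
    - [0,0,0]
    - [0,0,0]
    - [0,0,0]
    - [0,0,0]
    - [0,0,0]
    - [0,0,0]
  gripper: [1,1,1,1,1,1,1,1,1,1]
  squeeze: 60

```text
time: 82.2
tool_pos: [0.5894, 0.3708, 0.1645]
tool_rot: [3.141, -0.003, 0.838]
contact_force: [0.9, -0.5, -5.2]
opening: 0.0113
```

Door is held (5.2 N, matching 0.55 kg). I'll lift it clear, carry it high, then turn it to about 0.75 rad open in front of the hinge.

```bash
python3 - <<'E'
from h import *
p,y,s=pose(); print(p.round(4),y,s['opening'])
e=plan([p[0],p[1],.36],y,8); e=plan([.36,-.155,.36],y,18,e); e=plan([.36,-.155,.36],-1.362,20,e)
E
```

```text
[0.5894 0.3708 0.1645] 0.8381603655569485 0.011264125356600633
8 rows: t=[0.0, 0.0, -0.0244] turn z=-0.0000  (len 24.4 mm)  end q6~-0.28
18 rows: t=[-0.0302, 0.0101, -0.0] turn z=-0.0000  (len 31.9 mm)  end q6~-1.24
20 rows: t=[0.0, -0.0, -0.0] turn z=0.1100  (len 0.0 mm)  end q6~0.96
```

Request:
carry_out:
  translation:
    - [0,0,-0.0244]
    - [0,0,-0.0244]
    - [0,0,-0.0244]
    - [0,0,-0.0244]
    - [0,0,-0.0244]
    - [0,0,-0.0244]
    - [0,0,-0.0244]
    - [0,0,-0.0244]
  turn:
    - [0,0,0]
    - [0,0,0]
    - [0,0,0]
    - [0,0,0]
    - [0,0,0]
    - [0,0,0]
    - [0,0,0]
    - [0,0,0]
  gripper: [1,1,1,1,1,1,1,1]

```text
time: 83.0
tool_pos: [0.5883, 0.3701, 0.3575]
tool_rot: [-3.141, 0.001, 0.838]
contact_force: [0.5, -0.6, -5.1]
opening: 0.0121
```

Request:
carry_out:
  translation:
    - [-0.0302,0.0101,0]
    - [-0.0302,0.0101,0]
    - [-0.0302,0.0101,0]
    - [-0.0302,0.0101,0]
    - [-0.0302,0.0101,0]
    - [-0.0302,0.0101,0]
    - [-0.0302,0.0101,0]
    - [-0.0302,0.0101,0]
    - [-0.0302,0.0101,0]
  turn:
    - [0,0,0]
    - [0,0,0]
    - [0,0,0]
    - [0,0,0]
    - [0,0,0]
    - [0,0,0]
    - [0,0,0]
    - [0,0,0]
    - [0,0,0]
  gripper: [1,1,1,1,1,1,1,1,1]

```text
time: 83.9
tool_pos: [0.4733, 0.1063, 0.3568]
tool_rot: [-3.141, 0.001, 0.838]
contact_force: [0.1, -0.7, -4.9]
opening: 0.0116
```

Request:
carry_out:
  translation:
    - [-0.0302,0.0101,0]
    - [-0.0302,0.0101,0]
    - [-0.0302,0.0101,0]
    - [-0.0302,0.0101,0]
    - [-0.0302,0.0101,0]
    - [-0.0302,0.0101,0]
    - [-0.0302,0.0101,0]
    - [-0.0302,0.0101,0]
    - [-0.0302,0.0101,0]
  turn:
    - [0,0,0]
    - [0,0,0]
    - [0,0,0]
    - [0,0,0]
    - [0,0,0]
    - [0,0,0]
    - [0,0,0]
    - [0,0,0]
    - [0,0,0]
  gripper: [1,1,1,1,1,1,1,1,1]

```text
time: 84.8
tool_pos: [0.3591, -0.1562, 0.357]
tool_rot: [-3.141, -0.0, 0.838]
contact_force: [2.0, -0.3, -5.1]
opening: 0.0117
```

Request:
carry_out:
  translation:
    - [0,0,0]
    - [0,0,0]
    - [0,0,0]
    - [0,0,0]
    - [0,0,0]
    - [0,0,0]
    - [0,0,0]
    - [0,0,0]
    - [0,0,0]
    - [0,0,0]
  turn:
    - [0,0,0.11]
    - [0,0,0.11]
    - [0,0,0.11]
    - [0,0,0.11]
    - [0,0,0.11]
    - [0,0,0.11]
    - [0,0,0.11]
    - [0,0,0.11]
    - [0,0,0.11]
    - [0,0,0.11]
  gripper: [1,1,1,1,1,1,1,1,1,1]

```text
time: 85.8
tool_pos: [0.3597, -0.1551, 0.3569]
tool_rot: [-3.141, 0.001, -0.266]
contact_force: [0.3, -0.1, -5.1]
opening: 0.0115
```

Request:
carry_out:
  translation:
    - [0,0,0]
    - [0,0,0]
    - [0,0,0]
    - [0,0,0]
    - [0,0,0]
    - [0,0,0]
    - [0,0,0]
    - [0,0,0]
    - [0,0,0]
    - [0,0,0]
  turn:
    - [0,0,0.11]
    - [0,0,0.11]
    - [0,0,0.11]
    - [0,0,0.11]
    - [0,0,0.11]
    - [0,0,0.11]
    - [0,0,0.11]
    - [0,0,0.11]
    - [0,0,0.11]
    - [0,0,0.11]
  gripper: [1,1,1,1,1,1,1,1,1,1]

```text
time: 86.8
tool_pos: [0.3597, -0.1551, 0.3569]
tool_rot: [3.141, 0.001, -1.366]
contact_force: [-0.7, -0.9, -5.0]
opening: 0.0118
```

Request:
carry_out:
  translation:
    - [0,0,0]
    - [0,0,0]
  turn:
    - [0,0,0]
    - [0,0,0]
  gripper: [1,1]

```text
time: 87.0
tool_pos: [0.3599, -0.1552, 0.357]
tool_rot: [3.141, 0.001, -1.359]
contact_force: [0.1, 0.9, -5.0]
opening: 0.0116
```

```bash
python3 v.py k1 | grep -E "knuck|door|pin|keeper"; python3 - <<'E'
from h import *
p,y,s=pose(); print(p.round(4),s['tool_rot'],s['opening'],s['qpos'].round(2) if hasattr(s['qpos'],'round') else s['qpos'],s['time'])
E
```

```text
pin_low [([311.1, 66.7], 0.55)]
pin_high [([325.1, 52.3], 0.58)]
keeper [([452.1, 176.3], 0.72)]
knuckle_low [([275.7, 84.2], 0.74)]
knuckle_high [([269.7, 67.1], 0.66), ([414.5, 60.0], 0.63), ([314.0, 67.6], 0.2)]
door [([59.5, 152.7], 0.77)]
[ 0.3601 -0.1554  0.3572] [ 3.14138365e+00  3.36548727e-04 -1.36175142e+00] 0.011584977296551478 [-0.6   0.01  1.58  0.    1.55  0.76] 87.6
```

```bash
cat > kn.py <<'E'
from h import *
import pickle
PIN=np.array([.5143,-.1812])
def heldk(off=(0,.0985),dz=.0015):
    p,y,s=pose(); Rt=R.from_euler('xyz',s['tool_rot']).as_matrix()
    # tool frame: x off, -y .0985 ; knuckle_high underside at tool z = -dz
    kh=Rt@np.array([off[0],-off[1],-dz])+p; kl=Rt@np.array([off[0],-off[1],.1-dz])+p; return p,y,kh,kl
E
python3 - <<'E'
from kn import *
w,d=pickle.load(open('k1.pkl','rb')); p,y,kh,kl=heldk(); up=np.array([0,0,.022])
print('kh',kh.round(4),'px',proj(w,kh),'net',d['knuckle_high'][0][0],'top of tube',proj(w,kh+up)); print('kl',kl.round(4),proj(w,kl),'net',d['knuckle_low'][0][0])
print('pinhigh root',proj(w,[*PIN,.15]),'tip',proj(w,[*PIN,.17]),'net',d['pin_high'][0][0]);print('pinlow',proj(w,[*PIN,.05]),d['pin_low'][0][0])
g=cv2.cvtColor(w['img'],cv2.COLOR_RGB2GRAY); save(w,'k1c.png',(200,0,400,150),4)
# standoff: knuckle 60 mm in front of pin along bay -x; knuckles 38 above shoulder
yaw=-1.362; dy=np.array([-np.sin(yaw),np.cos(yaw)]); bx=np.array([np.cos(-.612),np.sin(-.612)])
t=PIN-.0985*dy; s=t-.06*bx; print('final tcp',t,'standoff',s); z=.188-.0015
plan([*s,z],yaw,8)
E
```

```text
kh [ 0.4565 -0.135   0.3587] px [[274.60214642  69.41959993]] net [269.7  67.1] top of tube [[274.71813293  61.36455319]]
kl [ 0.4564 -0.1349  0.2587] [[274.28955599  88.23359947]] net [275.7  84.2]
pinhigh root [[326.17596694  52.24129521]] tip [[329.37020294  48.32717586]] net [325.1  52.3]
pinlow [[314.48532534  66.57890771]] [311.1  66.7]
final tcp [ 0.41793931 -0.20161733] standoff [ 0.36882927 -0.16714699]
8 rows: t=[0.0017, -0.0008, 0.0213] turn z=-0.0000  (len 21.4 mm)  end q6~0.94
```

View pics/k1c.png

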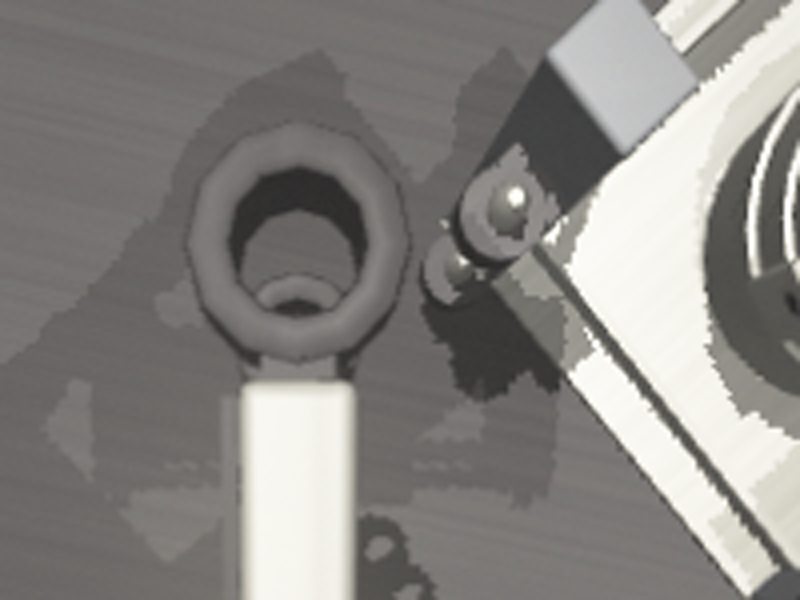

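The upper bore centre is at crop (299,237), within 1 mm of my prediction. The pin tips are at crop (512,200) and (460,264), about 1 to 2 mm from prediction. I'll go to the standoff and refine the pin position numerically from the tip highlights over several views.

Request:
carry_out:
  translation:
    - [0.0017,-0.0008,0.0213]
    - [0.0017,-0.0008,0.0213]
    - [0.0017,-0.0008,0.0213]
    - [0.0017,-0.0008,0.0213]
    - [0.0017,-0.0008,0.0213]
    - [0.0017,-0.0008,0.0213]
    - [0.0017,-0.0008,0.0213]
    - [0.0017,-0.0008,0.0213]
    - [0,0,0]
    - [0,0,0]
  turn:
    - [0,0,0]
    - [0,0,0]
    - [0,0,0]
    - [0,0,0]
    - [0,0,0]
    - [0,0,0]
    - [0,0,0]
    - [0,0,0]
    - [0,0,0]
    - [0,0,0]
  gripper: [1,1,1,1,1,1,1,1,1,1]

```text
time: 88.6
tool_pos: [0.3693, -0.1674, 0.1872]
tool_rot: [3.141, 0.001, -1.362]
contact_force: [0.4, 0.6, -3.9]
opening: 0.0116
```

```bash
python3 v.py k2 | grep -E "knuck|pin"; python3 - <<'E'
from kn import *
p,y,s=pose(); print(p.round(4),s['tool_rot'],s['opening'],s['contact_force'])
def spot(w,X,rad):
    q=proj(w,X)[0]; g=cv2.cvtColor(w['img'],cv2.COLOR_RGB2GRAY).astype(float); x0,y0=np.round(q).astype(int); c=g[y0-rad:y0+rad+1,x0-rad:x0+rad+1]
    j=np.unravel_index(c.argmax(),c.shape); t=c[j]; yy,xx=np.nonzero((c>t-40)&(np.hypot(np.arange(c.shape[0])[:,None]-j[0],np.arange(c.shape[1])[None]-j[1])<4))
    return np.array([x0-rad+xx.mean(),y0-rad+yy.mean()]),t,q,c
obs=[];
for f,r in(('v1',4),('v2',4),('v3',4),('k1',4),('k2',8)):
    w,d=pickle.load(open(f+'.pkl','rb')); sp,t,q,c=spot(w,[*PIN,.168],r); print(f,'spot',sp.round(1),t,'pred',q.round(1)); obs.append((w,sp))
for sel in(obs,obs[:3],obs[2:],[obs[0],obs[2],obs[4]]): print([np.round(v,4) for v in tri(sel)])
w=obs[-1][0]; q=proj(w,[*PIN,.16])[0]; print(q)
g=cv2.cvtColor(w['img'],cv2.COLOR_RGB2GRAY); x0,y0=np.round(q).astype(int)
print(x0-22,y0-18); print('\n'.join(' '.join('%2d'%(v//8) for v in row) for row in g[y0-18:y0+22,x0-22:x0+22]))
E
```

```text
pin_low [([321.1, 45.8], 0.87)]
pin_high []
knuckle_low [([276.9, 86.5], 0.82)]
knuckle_high [([272.0, 66.4], 0.91)]
[ 0.3692 -0.1673  0.1869] [ 3.14150647e+00  2.34236369e-04 -1.36183703e+00] 0.011886836617787413 [-0.18271764  0.53324511 -4.59254284]
v1 spot [325.4 101.3] 230.0 pred [325.8 101.2]
v2 spot [198.5 128. ] 231.0 pred [199.2 127.7]
v3 spot [190.6  42.7] 233.0 pred [191.8  43.5]
k1 spot [328.5  48.5] 253.0 pred [329.   48.7]Traceback (most recent call last):
  File "<stdin>", line 9, in <module>
  File "<stdin>", line 5, in spot
ValueError: attempt to get argmax of an empty sequence
```

```bash
python3 - <<'E'
from kn import *
S={'v1':(325.4,101.3),'v2':(198.5,128.),'v3':(190.6,42.7),'k1':(328.5,48.5)}
obs=[(pickle.load(open(f+'.pkl','rb'))[0],s) for f,s in S.items()]
print('tri',[np.round(v,4) for v in tri(obs)])
for (w,s),f in zip(obs,S): print(f,'at z=.168',atz(w,s,.168).round(4),'z=.170',atz(w,s,.17).round(4))
w,d=pickle.load(open('k2.pkl','rb')); p,y,kh,kl=heldk((0,.0993))
print('pinhigh tip px',proj(w,[*PIN,.17]),'root',proj(w,[*PIN,.15]),'pin low tip',proj(w,[*PIN,.07]),'root',proj(w,[*PIN,.05]),'net',d['pin_low'][0][0])
print('kh',kh.round(4),proj(w,kh),d['knuckle_high'][0][0],'kl',proj(w,kl),d['knuckle_low'][0][0],'tubetop',proj(w,kh+[0,0,.022]))
# dark bore of tube top: centroid & ring in k1,k2
g=cv2.cvtColor(w['img'],cv2.COLOR_RGB2GRAY); x0,y0=np.round(proj(w,kh+[0,0,.022])[0]).astype(int)
print(x0-32,y0-34); print('\n'.join(' '.join('%2d'%(v//8) for v in row[::2]) for row in g[y0-34:y0+40:2,x0-32:x0+33]))
E
```

```text
tri [array([ 0.514 , -0.1805,  0.1696]), np.float64(0.0002)]
v1 at z=.168 [ 0.5142 -0.1808  0.168 ] z=.170 [ 0.5141 -0.1805  0.17  ]
v2 at z=.168 [ 0.5139 -0.1803  0.168 ] z=.170 [ 0.514  -0.1808  0.17  ]
v3 at z=.168 [ 0.5135 -0.18    0.168 ] z=.170 [ 0.5138 -0.1806  0.17  ]
k1 at z=.168 [ 0.5144 -0.1806  0.168 ] z=.170 [ 0.5139 -0.1804  0.17  ]
pinhigh tip px [[359.59402112  -9.91628961]] root [[350.06613012   4.07506906]] pin low tip [[326.57583736  38.64347032]] root [[322.79984322  44.20975818]] net [321.1  45.8]
kh [ 0.4663 -0.1467  0.1883] [[273.25868244  68.5614187 ]] [272.   66.4] kl [[273.48361262  87.69859632]] [276.9  86.5] tubetop [[273.14973736  60.37213115]]
241 26
12 12 12 12 12 12 12 12 12 12 12 12 12 12 12 12 12 12 12 12 12 12 12 12 12 12 12 12 12 14 14 14 14
12 12 12 12 12 12 12 12 12 12 12 12 12 12 12 12 12 12 12 12 12 12 12 12 12 12 12 12 12 14 14 14 14
12 12 12 12 12 12 12 12 12 12 12 12 12 12 12 11 12 12 11 12 12 12 12 12 12 12 12 12 12 14 14 15 14
12 12 12 12 12 12 12 12 12 12 12 12 11 12 13 14 14 14 13 13 13 11 12 12 12 12 12 12 12 12 12 14 14
12 12 12 12 12 
[... 2551 characters left out ...]
2 12 12
13 13 13 13 13 13 12 13  9  7 11 12 13 13 13 14 14 14 14 13 13 13 12 11  7  9 12 12 12 12 12 12 12
13 13 13 13 13 13 13 13 13  9  7  7 10 12 12 13 13 13 13 11 11 11  6  6  8 13 13 12 12 12 12 12 12
12 12 13 13 13 13 13 13 13 12 10  7 13 16 15 13 12 12 13 15 16 13  6  9 11 13 13 13 13 13 13 12 12
13 12 12 12 13 13 13 13 13 12 13 14 15 16 16 16 16 16 16 16 16 13  7 11 11 12 12 12 12 12 13 13 13
13 13 13 13 13 13 13 12 13 13 10 15 16 16 16 16 15 14 16 16 16 15  9  7 12 12 12 12 12 12 12 12 12
13 13 13 13 13 13 13 13 13 13 20 24 25 25 25 25 25 25 25 25 25 25 24 19 13 13 13 13 12 12 12 12 12
13 13 13 13 13 13 13 14 14 14 24 29 29 29 29 29 29 28 28 28 28 28 28 23 14 13 13 13 13 13 13 13 12
```

The pin tip triangulates to (0.5140, -0.1805, 0.1696) with a 0.2 mm residual over four views, and the bore is within 0.5 mm of its prediction. Moving in level, 38 mm above the shoulders.

Request:
carry_out:
  translation:
    - [0.0071,-0.0066,0]
    - [0.0071,-0.0066,0]
    - [0.0071,-0.0066,0]
    - [0.0071,-0.0066,0]
    - [0.0071,-0.0067,0]
    - [0.007,-0.0067,0]
    - [0,0,0]
    - [0,0,0]
  turn:
    - [0,0,0]
    - [0,0,0]
    - [0,0,0]
    - [0,0,0]
    - [0,0,0]
    - [0,0,0]
    - [0,0,0]
    - [0,0,0]
  gripper: [1,1,1,1,1,1,1,1]

```text
time: 90.0
tool_pos: [0.4168, -0.2006, 0.1865]
tool_rot: [3.141, 0.001, -1.362]
contact_force: [-0.1, -0.3, -4.8]
opening: 0.0116
```

```bash
cat > bore.py <<'E'
from kn import *
p,y,s=pose(); print(p.round(4),np.round(s['tool_rot'],4),s['opening'],np.round(s['contact_force'],1))
w=read_camera('wrist'); p,y,kh,kl=heldk((.0005,.0992)); print('kh',kh.round(4),'kl',kl.round(4),'err to pin mm',((kh[:2]-[.5140,-.1805])*1000).round(2))
t=proj(w,kh+[0,0,.022])[0]; print('tube top',t,'pin tip',proj(w,[.5140,-.1805,.17]),'root',proj(w,[.5140,-.1805,.15]))
g=cv2.cvtColor(w['img'],cv2.COLOR_RGB2GRAY); x0,y0=np.round(t).astype(int)
print(x0-24,y0-24); print('\n'.join(' '.join('%2d'%(v//8) for v in row[::2]) for row in g[y0-24:y0+26:2,x0-24:x0+25]))
E
python3 bore.py
```

```text
[ 0.4168 -0.2006  0.1865] [ 3.1409e+00  1.0000e-03 -1.3619e+00] 0.011598581699799677 [-0.1 -0.3 -4.8]
kh [ 0.5138 -0.1803  0.188 ] kl [ 0.5137 -0.1803  0.088 ] err to pin mm [-0.21  0.16]
tube top [274.30995025  60.50821544] pin tip [[274.61827669  73.42867043]] root [[274.55734006  77.98986615]]
250 37
12 12 12 11 13 14 14 14 14 14 15 15 14 14 14 14 14 14 14 13 13  8  8  8  8
12 12 11 13 14 15 14 14 14 14 14 14 13 14 14 14 14 15 14 14 13 12  8  8  8
12 12 13 14 15 14 14 13 13 13 13 11 10 11 12 13 14 14 15 14 14 13 12  8  8
12 13 15 15 15 14 13 12 10  8  6  6  6  6  6  8 10 13 15 15 14 13 13 11  8
12 14 15 15 14 14 12  8  6  6  5  6  6  6  6  6  6  8 13 15 15 14 13 12 11
13 15 15 15 14 13  9  6  6  6  6  6  6  6  6  6  6  6 10 14 15 15 14 13 12
14 15 15 14 13  9  6  6  6  6  6  6  6  6  6  6  6  6  6 10 14 15 14 13 12
14 15 15 14 11  6  6  6  6  6  5  6  6  6  6  6  6  6  6  6 12 15 15 13 13
14 15 15 13  9  6  6  6  6  6  8 11 15 14 10  6  6  6  6  6  9 15 15 14 13
15 15 15 13  7  6  6  6 10 12 12 15 16 16 16 16 12  6  6  6  7 14 15 14 13
15 15 14 13  6  6  6  9 12 13 12 13 15 16 16 
[... 379 characters left out ...]
6 16 16 13 11 15 16 14 13
14 15 15 14 12 13 16 16 16 15 11 12 12 12 12 13 16 16 16 14 13 16 15 13 13
13 15 15 15 14 11 16 16 16 12 12 13 14 14 12 12  9  7 13 11 15 16 15 13 12
12 14 15 15 15 14 11 16 14 11 12 14 15 15 13 12 11  7  8 14 16 16 14 13 11
10 14 15 15 15 15 14 11 14 11 11 14 19 14 13 11 11  9 15 16 16 15 13 12  9
 9 11 14 14 15 15 15 14 10 11 11 13 31 30 14 10 10 14 16 16 15 13 13 11 10
13  7 11 14 14 15 15 15 14 14 14 11 10 11 14 14 15 16 16 15 13 13 11  6  8
12 11  7 11 13 14 15 15 15 16 16 15 15 15 16 16 16 16 15 14 13 11  6  7  8
13 13 10  7 11 13 14 14 15 15 16 16 16 16 15 15 15 14 14 13 12  7  7  7  7
13 12 13  9  7 12 13 13 14 14 15 15 15 15 14 14 13 13 12 12  7  7  8  7  8
```

The pin is visible inside the bore and centred within about 1 mm. Lowering with force checks.

Request:
carry_out:
  translation:
    - [0,0,0.004]
    - [0,0,0.004]
    - [0,0,0.004]
    - [0,0,0.003]
    - [0,0,0.002]
    - [0,0,0.002]
    - [0,0,0.002]
    - [0,0,0]
  turn:
    - [0,0,0]
    - [0,0,0]
    - [0,0,0]
    - [0,0,0]
    - [0,0,0]
    - [0,0,0]
    - [0,0,0]
    - [0,0,0]
  gripper: [1,1,1,1,1,1,1,1]

```text
time: 90.85
tool_pos: [0.4168, -0.2006, 0.1655]
tool_rot: [3.141, 0.001, -1.362]
contact_force: [0.0, 0.5, -5.1]
opening: 0.0117
```

Request:
carry_out:
  translation:
    - [0,0,0.002]
    - [0,0,0.002]
    - [0,0,0.002]
    - [0,0,0]
  turn:
    - [0,0,0]
    - [0,0,0]
    - [0,0,0]
    - [0,0,0]
  gripper: [1,1,1,1]

```text
time: 91.25
tool_pos: [0.4167, -0.2005, 0.1594]
tool_rot: [3.141, 0.001, -1.362]
contact_force: [-0.2, -0.3, -4.5]
opening: 0.0116
```

Request:
carry_out:
  translation:
    - [0,0,0.003]
    - [0,0,0.003]
    - [0,0,0.002]
    - [0,0,0]
  turn:
    - [0,0,0]
    - [0,0,0]
    - [0,0,0]
    - [0,0,0]
  gripper: [1,1,1,1]

```text
time: 91.65
tool_pos: [0.4167, -0.2005, 0.1514]
tool_rot: [3.141, 0.001, -1.362]
contact_force: [-0.8, 0.2, -4.8]
opening: 0.0113
```

Request:
carry_out:
  translation:
    - [0,0,0.001]
    - [0,0,0.001]
    - [0,0,0.001]
    - [0,0,0]
  turn:
    - [0,0,0]
    - [0,0,0]
    - [0,0,0]
    - [0,0,0]
  gripper: [1,1,1,1]

```text
time: 92.05
tool_pos: [0.417, -0.2009, 0.1493]
tool_rot: [-3.141, -0.0, -1.362]
contact_force: [-2.4, -0.0, 2.4]
opening: 0.0121
```

Door is resting on the shoulders: z is about 0.149 as computed, and the load went from -5 to +2 N. Release, back off upward, and check.

Request:
carry_out:
  translation:
    - [0,0,0]
    - [0,0,0]
    - [0,0,0]
    - [0,0,0]
    - [0,0,0]
    - [0,0,-0.01]
    - [0,0,-0.02]
    - [0,0,-0.03]
    - [0,0,-0.03]
    - [0,0,0]
  turn:
    - [0,0,0]
    - [0,0,0]
    - [0,0,0]
    - [0,0,0]
    - [0,0,0]
    - [0,0,0]
    - [0,0,0]
    - [0,0,0]
    - [0,0,0]
    - [0,0,0]
  gripper: [0.7,0.55,0.4,0.2,0,0,0,0,0,0]

```text
time: 93.05
tool_pos: [0.4187, -0.2019, 0.2433]
tool_rot: [-3.136, -0.006, -1.362]
contact_force: [0.5, 0.9, 0.6]
opening: 0.0459
```

```bash
cat > dchk.py <<'E'
from doorfit import *
import sys
yaw0=float(sys.argv[1])
PINC=np.array([.5140,-.1805])
p,y,s=pose(); print(p.round(4),np.round(s['tool_rot'],3),s['opening'],np.round(s['contact_force'],1),s['time'])
for cam in sys.argv[2:]:
    w=read_camera(cam); rs=nets.regions_of(w,'door')
    best=None
    for z0 in(.025,.035):
        def f(yw):
            o=PINC-.094*np.array([-np.sin(yw),np.cos(yw)]); return dmask(w,*o,yw,z0)
        m0=f(yaw0); r=max(rs,key=lambda r:(r['region']*m0).sum(),default=None)
        if r is None: break
        g=r['region'].astype(float); g[250 if cam=='wrist' else 420:]=0
        def io(yw):
            m=f(yw); m[250 if cam=='wrist' else 420:]=0; return np.minimum(g,m).sum()/np.maximum(g,m).sum()
        ys=yaw0+np.arange(-.3,.301,.02); v=[io(t) for t in ys]; print(cam,'z0',z0,'yaw',ys[np.argmax(v)].round(3),'iou',round(max(v),3),'open',round(-.612-ys[np.argmax(v)],3))
E
python3 dchk.py -1.362 wrist scene top; python3 bore.py | head -4
```

```text
[ 0.4187 -0.2019  0.2433] [-3.136 -0.006 -1.362] 0.04585063668786099 [0.5 0.9 0.6] 93.05
wrist z0 0.025 yaw -1.362 iou 0.784 open 0.75
wrist z0 0.035 yaw -1.362 iou 0.76 open 0.75
scene z0 0.025 yaw -1.362 iou 0.462 open 0.75
scene z0 0.035 yaw -1.362 iou 0.445 open 0.75
top z0 0.025 yaw -1.382 iou 0.344 open 0.77
top z0 0.035 yaw -1.402 iou 0.323 open 0.79
[ 0.4164 -0.2003  0.2378] [ 3.1400e+00  1.9000e-03 -1.3619e+00] 0.04607272475809093 [-0.8 -0.2 -0.4]
kh [ 0.5136 -0.1803  0.2392] kl [ 0.5135 -0.1802  0.1392] err to pin mm [-0.35  0.17]
tube top [274.87726415  60.05579785] pin tip [[274.99831409  82.85144106]] root [[274.94231608  85.62680515]]
251 36
```

Request:
carry_out:
  translation:
    - [-0.011,0.012,0]
    - [-0.011,0.012,0]
    - [-0.011,0.012,0]
    - [0,0,0]
    - [0,0,0]
    - [0,0,0.02]
    - [0,0,0.025]
    - [0,0,0.025]
    - [0,0,0.018]
    - [0,0,0]
  turn:
    - [0,0,0]
    - [0,0,0]
    - [0,0,0]
    - [0,0,0]
    - [0,0,0]
    - [0,0,0]
    - [0,0,0]
    - [0,0,0]
    - [0,0,0]
    - [0,0,0]
  gripper: [0.5,1,1,1,1,1,1,1,1,1]
  squeeze: 20

```text
time: 94.4
tool_pos: [0.3742, -0.1754, 0.1486]
tool_rot: [3.138, 0.004, -1.362]
contact_force: [-0.3, 1.0, -0.0]
opening: 0.0005
```

```bash
python3 - <<'E'
from h import *
p,y,s=pose(); print(p,s['tool_rot'],s['opening'],s['contact_force'])
H=np.array([.5140,-.1805])
d=R.from_euler('z',-y).apply([*(p[:2]-H),0])[:2]; print('finger in door frame from hinge',d)
for yf,n in((-.70,14),):
    q=H+R.from_euler('z',yf).apply([*d,0])[:2]; e=plan([*q,p[2]],yf,n)
E
```

```text
[ 0.3741573  -0.17537508  0.14863606] [ 3.13811407  0.00398449 -1.36206009] 0.000466765423410899 [-0.27150124  0.99351857 -0.01216392]
finger in door frame from hinge [-0.03399241 -0.13574521]
14 rows: t=[0.0065, 0.0015, -0.0] turn z=-0.0473  (len 6.6 mm)  end q6~0.12
```

Request:
carry_out:
  translation:
    - [0.0065,0.0015,-0.001]
    - [0.0065,0.0015,-0.001]
    - [0.0065,0.0015,0]
    - [0.0065,0.0015,0]
    - [0.0065,0.0015,0]
    - [0.0065,0.0015,0]
    - [0.0065,0.0015,0]
  turn:
    - [0,0,-0.0473]
    - [0,0,-0.0473]
    - [0,0,-0.0473]
    - [0,0,-0.0473]
    - [0,0,-0.0473]
    - [0,0,-0.0473]
    - [0,0,-0.0473]
  gripper: [1,1,1,1,1,1,1]

```text
time: 95.1
tool_pos: [0.3815, -0.2229, 0.1537]
tool_rot: [-3.141, -0.001, -1.029]
contact_force: [-0.7, -0.2, 0.1]
opening: 0.0008
```

Request:
carry_out:
  translation:
    - [0.0065,0.0015,0]
    - [0.0065,0.0015,0]
    - [0.0065,0.0015,0]
    - [0.0065,0.0015,0]
    - [0.0065,0.0015,0]
    - [0.0065,0.0015,0]
    - [0.0065,0.0015,0]
  turn:
    - [0,0,-0.0473]
    - [0,0,-0.0473]
    - [0,0,-0.0473]
    - [0,0,-0.0473]
    - [0,0,-0.0473]
    - [0,0,-0.0473]
    - [0,0,-0.0473]
  gripper: [1,1,1,1,1,1,1]

```text
time: 95.8
tool_pos: [0.4019, -0.2646, 0.1537]
tool_rot: [-3.141, -0.001, -0.698]
contact_force: [1.4, -0.3, -0.3]
opening: 0.0005
```

```bash
python3 - <<'E'
from h import *
p,y,s=pose(); print(p,s['tool_rot'],s['opening'],s['contact_force'])
H=np.array([.5140,-.1805])
d=R.from_euler('z',-y).apply([*(p[:2]-H),0])[:2]; print('finger in door frame from hinge',d)
for yf,n in((-.545,6),):
    q=H+R.from_euler('z',yf).apply([*d,0])[:2]; e=plan([*q,.150],yf,n)
E
python3 dchk.py -.77 wrist scene top
```

```text
[ 0.40191873 -0.2645675   0.15366307] [-3.14148998e+00 -9.26044773e-04 -6.97810816e-01] 0.0005200984032363497 [ 1.44883728 -0.2668124  -0.30244252]
finger in door frame from hinge [-0.03186547 -0.13643368]
6 rows: t=[0.0035, 0.0008, 0.0006] turn z=-0.0255  (len 3.6 mm)  end q6~-0.05
[ 0.4019 -0.2646  0.1537] [-3.141e+00 -1.000e-03 -6.980e-01] 0.0005200984032363497 [ 1.4 -0.3 -0.3] 95.8
wrist z0 0.025 yaw -0.77 iou 0.908 open 0.158
wrist z0 0.035 yaw -0.79 iou 0.908 open 0.178
scene z0 0.025 yaw -0.75 iou 0.621 open 0.138
scene z0 0.035 yaw -0.71 iou 0.595 open 0.098
top z0 0.025 yaw -0.81 iou 0.541 open 0.198
top z0 0.035 yaw -0.83 iou 0.52 open 0.218
```

Request:
carry_out:
  translation:
    - [0.0035,0.0008,0]
    - [0.0035,0.0008,0]
    - [0.0035,0.0008,0]
    - [0.0035,0.0008,0]
    - [0.0035,0.0008,0]
  turn:
    - [0,0,-0.0255]
    - [0,0,-0.0255]
    - [0,0,-0.0255]
    - [0,0,-0.0255]
    - [0,0,-0.0255]
  gripper: [1,1,1,1,1]

```text
time: 96.6
tool_pos: [0.4127, -0.2777, 0.1527]
tool_rot: [-3.142, 0.0, -0.57]
contact_force: [0.6, 0.9, 0.4]
opening: 0.0009
```

Request:
carry_out:
  translation:
    - [0.0015,0,0]
    - [0.0015,0,0]
    - [0,0,0]
  turn:
    - [0,0,0]
    - [0,0,0]
    - [0,0,0]
  gripper: [1,1,1]

```text
time: 96.9
tool_pos: [0.4151, -0.2791, 0.1527]
tool_rot: [-3.142, 0.0, -0.572]
contact_force: [0.6, 0.2, 0.6]
opening: 0.0004
```

Request:
carry_out:
  translation:
    - [0.0015,0,0]
    - [0.0015,0,0]
    - [0,0,0]
  turn:
    - [0,0,0]
    - [0,0,0]
    - [0,0,0]
  gripper: [1,1,1]

```text
time: 97.2
tool_pos: [0.4164, -0.2799, 0.1526]
tool_rot: [-3.141, 0.004, -0.572]
contact_force: [-5.6, 2.3, 3.7]
opening: 0.0007
```

Request:
carry_out:
  translation:
    - [0.0015,0,0]
    - [0.0015,0,0]
    - [0,0,0]
  turn:
    - [0,0,0]
    - [0,0,0]
    - [0,0,0]
  gripper: [1,1,1]

```text
time: 97.5
tool_pos: [0.4166, -0.28, 0.1526]
tool_rot: [-3.142, 0.01, -0.572]
contact_force: [-14.6, 7.8, 11.1]
opening: 0.0005
```

Request:
carry_out:
  translation:
    - [0.001,0,0]
    - [0.001,0,0]
    - [0,0,0]
  turn:
    - [0,0,0]
    - [0,0,0]
    - [0,0,0]
  gripper: [1,1,1]

```text
time: 97.8
tool_pos: [0.4167, -0.2802, 0.1526]
tool_rot: [-3.142, 0.014, -0.572]
contact_force: [-22.1, 11.4, 17.0]
opening: 0.0003
```

```bash
python3 - <<'E'
from h import *
p,y,s=pose(); H=np.array([.5140,-.1805]); print(p,s['contact_force'])
print('finger in bay frame from hinge',R.from_euler('z',.612).apply([*(p[:2]-H),0])[:2])
E
python3 dchk.py -.64 wrist scene
```

```text
[ 0.41669548 -0.28015909  0.1526381 ] [-22.07156005  11.3945756   17.0469113 ]
finger in bay frame from hinge [-0.0223891  -0.13747302]
[ 0.4167 -0.2802  0.1526] [-3.142  0.014 -0.572] 0.0002997064986940882 [-22.1  11.4  17. ] 97.8
wrist z0 0.025 yaw -0.6 iou 0.89 open -0.012
wrist z0 0.035 yaw -0.64 iou 0.913 open 0.028
scene z0 0.025 yaw -0.62 iou 0.595 open 0.008
scene z0 0.035 yaw -0.58 iou 0.57 open -0.032
```

The door meets a firm stop at about 25 N, with the finger 22 mm in front of the hinge line, consistent with shut. Backing off and checking.

Request:
carry_out:
  translation:
    - [-0.006,0,0]
    - [-0.01,0,0]
    - [-0.02,0,0]
    - [-0.02,0,-0.03]
    - [0,0,-0.04]
    - [0,0,-0.04]
    - [0,0,-0.04]
    - [-0.01,0,-0.04]
    - [0,0,0]
  turn:
    - [0,0,0]
    - [0,0,0]
    - [0,0,0]
    - [0,0,0]
    - [0,0,0]
    - [0,0,0]
    - [0,0,0]
    - [0,0,0]
    - [0,0,0]
  gripper: [1,1,1,1,1,1,1,1,1]

```text
time: 98.9
tool_pos: [0.3673, -0.2486, 0.3481]
tool_rot: [3.14, -0.01, -0.572]
contact_force: [0.5, 0.0, 0.6]
opening: 0.0006
```

```bash
python3 dchk.py -.62 wrist scene; python3 v.py e1 | grep -E "door|knuck|keeper|pin|cup1"; python3 - <<'E'
from h import *
import pickle
w,d=pickle.load(open('e1.pkl','rb')); H=np.array([.5140,-.1805])
print('kh home px',proj(w,[*H,.15]),'top',proj(w,[*H,.172]),'kl',proj(w,[*H,.05]))
dy=np.array([-np.sin(-.612),np.cos(-.612)]); print('free top corner px',proj(w,[*(H-.184*dy),.185]),'hinge top corner',proj(w,[*(H-.014*dy),.185]),'org',proj(w,[*(H-.094*dy),.025]))
g=cv2.cvtColor(w['img'],cv2.COLOR_RGB2GRAY)
# bright top-edge strip of the door
a,b=proj(w,[*(H-.014*dy),.185])[0],proj(w,[*(H-.184*dy),.185])[0]
m=np.zeros_like(g); cv2.line(m,tuple(np.int32(a)),tuple(np.int32(b)),1,25); t=((g>185)&(m>0)).astype(np.uint8); n,l,st,c=cv2.connectedComponentsWithStats(t); i=1+st[1:,4].argmax(); ys,xs=np.nonzero(l==i); r=cv2.minAreaRect(np.c_[xs,ys].astype(np.float32)); print('strip',st[i],r); print(np.round([atz(w,q,.185)[:2] for q in cv2.boxPoints(r)],4)); print('pred ends',H-.014*dy,H-.184*dy)
E
```

```text
[ 0.3673 -0.2486  0.3481] [ 3.14  -0.01  -0.572] 0.000646099343523508 [0.5 0.  0.6] 98.9
wrist z0 0.025 yaw -0.64 iou 0.872 open 0.028
wrist z0 0.035 yaw -0.66 iou 0.84 open 0.048
scene z0 0.025 yaw -0.62 iou 0.696 open 0.008
scene z0 0.035 yaw -0.58 iou 0.663 open -0.032
cup1 [([407.1, 143.1], 0.96), ([408.4, 142.2], 0.66), ([410.7, 146.0], 0.63)]
pin_low [([334.9, 70.0], 0.84)]
pin_high [([358.7, 57.2], 0.96)]
keeper [([362.2, 238.5], 0.92)]
knuckle_low [([339.1, 70.9], 0.89)]
knuckle_high [([355.5, 58.2], 0.61)]
door [([327.2, 138.5], 0.97)]
kh home px [[356.96632548  58.76280868]] top [[362.77856729  54.71752954]] kl [[337.94680403  72.01995912]]
free top corner px [[346.22852705 232.41311752]] hinge top corner [[364.88790886  67.8464938 ]] org [[328.78556572 139.78548699]]
strip [ 342   72   34  153 2385] ((359.5306091308594, 148.2677764892578), (20.035343170166016, 152.9179229736328), 7.512144565582275)
[[ 0.4076 -0.3171]
 [ 0.5002 -0.1918]
 [ 0.5154 -0.2043]
 [ 0.4247 -0.3317]]
pred ends [ 0.50595692 -0.19195901] [ 0.40829097 -0.33110412]
```

```bash
python3 - <<'E'
from h import *
import pickle
w=read_camera('wrist'); g=cv2.cvtColor(w['img'],cv2.COLOR_RGB2GRAY); H=np.array([.5140,-.1805]); T=read_camera('top')
dx=np.array([np.cos(-.612),np.sin(-.612)]); dy=np.array([-dx[1],dx[0]])
for yy in(.06,.0,-.05,-.075):
    q=[proj(w,[*(H+(yy-.094)*dy+xx*dx),.185])[0] for xx in(-.006,.006)]
    r=int(round((q[0][1]+q[1][1])/2)); x=int(q[0][0]); print('y',yy,'row',r,'pred cols',round(q[0][0],1),round(q[1][0],1),'from',x-8,(g[r,x-8:x+20]//8).tolist())
ov=w
rs=nets.regions_of(w,'cup1'); print([(np.round(r['pixel']),r['region'].sum()) for r in rs]); 
for k,x,yy,a,z in((1,.5625,-.331,-.84,.006),(2,.5647,-.3338,.95,.011),(3,.5659,-.3318,-2.18,.016),(5,.5655,-.332,-.612,.021)): print(k,'rim centre px',proj(w,[x,yy,z+CUP[k][2]/1000]).round(1))
for n in('spool','lap_bar','mallet_head','bushing'): print(n,[np.round(q['pixel']).tolist() for q in nets.tip_of(T,n)[:2]])
print([ (np.round(q['pixel']).tolist()) for q in nets.tip_of(T,'door')])
E
```

```text
y 0.06 row 90 pred cols 355.3 367.3 from 347 [7, 7, 7, 15, 18, 17, 13, 13, 13, 24, 30, 31, 31, 31, 31, 31, 31, 31, 31, 31, 30, 24, 31, 31, 31, 31, 31, 31]
y 0.0 row 151 pred cols 348.8 360.2 from 340 [13, 14, 14, 14, 14, 14, 14, 14, 22, 28, 31, 31, 31, 31, 31, 31, 31, 31, 30, 31, 30, 25, 23, 23, 23, 23, 23, 21]
y -0.05 row 197 pred cols 343.7 354.7 from 335 [14, 15, 15, 15, 15, 15, 15, 24, 30, 31, 31, 31, 31, 31, 31, 31, 31, 30, 26, 23, 23, 23, 23, 25, 26, 26, 26, 26]
y -0.075 row 219 pred cols 341.3 352.1 from 333 [15, 15, 15, 15, 14, 14, 15, 16, 17, 17, 17, 18, 29, 31, 31, 30, 25, 15, 11, 12, 13, 13, 15, 15, 15, 15, 15, 15]
[(array([443., 130.]), np.int64(1953)), (array([424., 148.]), np.int64(1599)), (array([419., 176.]), np.int64(1477)), (array([392., 135.]), np.int64(1815)), (array([464., 154.]), np.int64(17854))]
1 rim centre px [[421.7 146.8]]
2 rim centre px [[424.9 147.9]]
3 rim centre px [[426.1 146.4]]
5 rim centre px [[426.2 146.8]]
spool [[272.0, 135.0]]
lap_bar [[153.0, 282.0]]
mallet_head []
bushing [[355.0, 216.0], [224.0, 157.0]]
[[379.0, 234.0], [113.0, 199.0], [181.0, 202.0]]
```

The top-edge profile suggests the door may sit about 0.02 rad off shut, which is within hinge play and calibration. I'll press once more near the free end, gently, and compare.

```bash
python3 - <<'E'
from h import *
e=plan([.3924,-.2773,.30],-.612,4); e=plan([.3924,-.2773,.154],-.612,6,e); plan([.3924+.0082,-.2773-.0057,.154],-.612,2,e)
E
```

```text
4 rows: t=[0.0095, 0.0025, 0.0107] turn z=0.0099  (len 14.5 mm)  end q6~-0.00
6 rows: t=[0.0, -0.0, 0.0243] turn z=-0.0000  (len 24.3 mm)  end q6~-0.00
2 rows: t=[0.005, -0.0, -0.0] turn z=-0.0000  (len 5.0 mm)  end q6~-0.00
```

Request:
carry_out:
  translation:
    - [0.0095,0.0025,0.0107]
    - [0.0095,0.0025,0.0107]
    - [0.0095,0.0025,0.0107]
    - [0.0095,0.0025,0.0107]
    - [0,0,0.0243]
    - [0,0,0.0243]
    - [0,0,0.0243]
    - [0,0,0.0243]
    - [0,0,0.0243]
    - [0,0,0.0243]
  turn:
    - [0,0,0.0099]
    - [0,0,0.0099]
    - [0,0,0.0099]
    - [0,0,0.0099]
    - [0,0,0]
    - [0,0,0]
    - [0,0,0]
    - [0,0,0]
    - [0,0,0]
    - [0,0,0]
  gripper: [1,1,1,1,1,1,1,1,1,1]

```text
time: 101.1
tool_pos: [0.3924, -0.2773, 0.1522]
tool_rot: [-3.141, 0.001, -0.612]
contact_force: [-0.6, -0.3, 0.4]
opening: 0.0004
```

Request:
carry_out:
  translation:
    - [0,0,0]
    - [0.003,0,0]
    - [0.003,0,0]
    - [0.003,0,0]
    - [0.002,0,0]
    - [0.002,0,0]
    - [0,0,0]
  turn:
    - [0,0,0]
    - [0,0,0]
    - [0,0,0]
    - [0,0,0]
    - [0,0,0]
    - [0,0,0]
    - [0,0,0]
  gripper: [1,1,1,1,1,1,1]

```text
time: 101.8
tool_pos: [0.4033, -0.2847, 0.1544]
tool_rot: [-3.142, -0.0, -0.612]
contact_force: [-0.3, 0.2, 0.6]
opening: 0.0001
```

Request:
carry_out:
  translation:
    - [0.001,0,0]
    - [0.001,0,0]
    - [0,0,0]
  turn:
    - [0,0,0]
    - [0,0,0]
    - [0,0,0]
  gripper: [1,1,1]

```text
time: 102.1
tool_pos: [0.4047, -0.2857, 0.1541]
tool_rot: [-3.142, 0.0, -0.612]
contact_force: [-0.2, 0.5, 0.6]
opening: 0.0009
```

Request:
carry_out:
  translation:
    - [0.001,0,0]
    - [0.001,0,0]
    - [0,0,0]
  turn:
    - [0,0,0]
    - [0,0,0]
    - [0,0,0]
  gripper: [1,1,1]

```text
time: 102.4
tool_pos: [0.4064, -0.2869, 0.1541]
tool_rot: [-3.142, 0.0, -0.612]
contact_force: [0.1, -0.2, 0.0]
opening: 0.0
```

Request:
carry_out:
  translation:
    - [0.001,0,0]
    - [0.001,0,0]
    - [0,0,0]
  turn:
    - [0,0,0]
    - [0,0,0]
    - [0,0,0]
  gripper: [1,1,1]

```text
time: 102.7
tool_pos: [0.408, -0.2881, 0.1541]
tool_rot: [-3.142, 0.0, -0.612]
contact_force: [0.1, 0.1, 0.1]
opening: 0.0008
```

Request:
carry_out:
  translation:
    - [0.001,0,0]
    - [0.001,0,0]
    - [0,0,0]
  turn:
    - [0,0,0]
    - [0,0,0]
    - [0,0,0]
  gripper: [1,1,1]

```text
time: 103.0
tool_pos: [0.4096, -0.2892, 0.1541]
tool_rot: [-3.142, 0.0, -0.612]
contact_force: [-0.7, -1.1, 1.2]
opening: 0.0005
```

```bash
cat > edge.py <<'E'
from h import *
w=read_camera('wrist'); g=cv2.cvtColor(w['img'],cv2.COLOR_RGB2GRAY).astype(float); H=np.array([.5140,-.1805])
p,y,s=pose(); print(p.round(4),np.round(s['contact_force'],1),'finger bay x,y from hinge',(R.from_euler('z',.612).apply([*(p[:2]-H),0])[:2]*1000).round(1))
dx=np.array([np.cos(-.612),np.sin(-.612)]); dy=np.array([-dx[1],dx[0]]); X=[];Y=[]
for yy in np.arange(-.06,.071,.005):
    # sample intensity across the door's top in mm of door x at z=.185 and take the front edge
    xs=np.arange(-.02,.004,.0005); q=proj(w,[[*(H+(yy-.094)*dy+x*dx),.185] for x in xs]); v=cv2.remap(g.astype(np.float32),q[:,0].astype(np.float32)[None],q[:,1].astype(np.float32)[None],1)[0]
    k=np.argmax(np.diff(cv2.GaussianBlur(v[None],(5,1),0)[0])); X.append(xs[k]*1000);Y.append(yy)
X=np.array(X);Y=np.array(Y); ok=abs(X-np.median(X))<4; a=np.polyfit(Y[ok],X[ok],1); print('front edge mm',X.round(1).tolist(),'slope rad',(a[0]/1000).round(4),'at y=0',a[1].round(2))
E
python3 edge.py
```

```text
[ 0.4096 -0.2891  0.1541] [-0.3  0.5  0.1] finger bay x,y from hinge [ -23.1 -148.9]
front edge mm [-20.0, -20.0, -8.5, -12.5, -11.0, -5.5, -10.0, -5.5, -5.5, -5.5, -5.5, -5.0, -5.0, -5.0, -5.0, -5.0, -5.0, -5.0, -5.0, -5.0, -5.0, -5.0, -5.0, -5.0, -5.0, -20.0, -20.0] slope rad 0.0159 at y=0 -5.48
```

Request:
carry_out:
  translation:
    - [0.001,0,0]
    - [0.001,0,0]
    - [0,0,0]
  turn:
    - [0,0,0]
    - [0,0,0]
    - [0,0,0]
  gripper: [1,1,1]

```text
time: 103.35
tool_pos: [0.4101, -0.2895, 0.1541]
tool_rot: [-3.142, 0.004, -0.612]
contact_force: [-5.3, 3.6, 3.6]
opening: 0.0006
```

```bash
python3 edge.py
```

```text
[ 0.4101 -0.2895  0.154 ] [-5.5  1.9  4. ] finger bay x,y from hinge [ -22.4 -148.9]
front edge mm [1.0, -19.5, -19.5, -20.0, -20.0, -19.5, -9.5, -5.0, -5.0, -5.0, -5.0, -5.0, -5.0, -5.0, -5.0, -5.0, -5.0, -5.0, -4.5, -5.0, -4.5, -5.0, -4.5, -4.5, -4.5, -20.0, -20.0] slope rad 0.0061 at y=0 -4.97
```

Request:
carry_out:
  translation:
    - [0.001,0,0]
    - [0.001,0,0]
    - [0,0,0]
  turn:
    - [0,0,0]
    - [0,0,0]
    - [0,0,0]
  gripper: [1,1,1]

```text
time: 103.7
tool_pos: [0.4102, -0.2896, 0.1541]
tool_rot: [3.142, 0.008, -0.611]
contact_force: [-13.0, 6.4, 9.6]
opening: 0.0006
```

```bash
python3 edge.py
```

```text
[ 0.4102 -0.2896  0.1541] [-11.7   8.    9. ] finger bay x,y from hinge [ -22.3 -148.9]
front edge mm [-19.0, -20.0, -19.5, -19.5, -19.5, -19.5, -9.5, -5.0, -5.0, -4.5, -5.0, -4.5, -5.0, -4.5, -4.5, -4.5, -4.5, -4.5, -4.5, -4.5, -4.5, -4.5, -4.5, -4.5, -4.5, -20.0, -20.0] slope rad 0.0052 at y=0 -4.7
```

Same hard stop, and the door edge is parallel to the bay within 0.006 rad. Back off gently and check it stays.

Request:
carry_out:
  translation:
    - [-0.002,0,0]
    - [-0.002,0,0]
    - [-0.004,0,0]
    - [-0.008,0,0]
    - [-0.015,0,0]
    - [-0.015,0,0]
    - [0,0,0]
  turn:
    - [0,0,0]
    - [0,0,0]
    - [0,0,0]
    - [0,0,0]
    - [0,0,0]
    - [0,0,0]
    - [0,0,0]
  gripper: [1,1,1,1,1,1,1]

```text
time: 104.45
tool_pos: [0.3739, -0.2638, 0.1541]
tool_rot: [-3.141, 0.002, -0.612]
contact_force: [-0.3, -0.5, 1.0]
opening: 0.0004
```

```bash
python3 edge.py
```

```text
[ 0.3749 -0.2647  0.1544] [0.7 0.5 0. ] finger bay x,y from hinge [ -65.5 -148.8]
front edge mm [-10.5, -10.5, -13.0, -16.5, -8.0, -8.0, -7.5, -7.5, -7.5, -7.5, -7.5, -7.0, -7.0, -7.0, -7.0, -7.0, -6.5, -6.5, -6.5, -6.5, -6.5, -6.0, -6.0, -6.0, -5.5, -20.0, -20.0] slope rad 0.0312 at y=0 -7.32
```

Request:
carry_out:
  translation:
    - [0,0,-0.03]
    - [0,0,-0.04]
    - [0,0,-0.04]
    - [0,0,-0.04]
    - [0,0,-0.04]
    - [0,0,0]
  turn:
    - [0,0,0]
    - [0,0,0]
    - [0,0,0]
    - [0,0,0]
    - [0,0,0]
    - [0,0,0]
  gripper: [1,1,1,1,1,1]

```text
time: 105.1
tool_pos: [0.3772, -0.2669, 0.3497]
tool_rot: [3.14, -0.011, -0.612]
contact_force: [1.1, 0.9, 0.4]
opening: 0.0003
```

```bash
python3 edge.py; python3 - <<'E'
from h import *
w=read_camera('wrist'); T=read_camera('top'); S=read_camera('scene'); H=np.array([.5140,-.1805])
for n,z in(('knuckle_high',.15),('knuckle_low',.05)): print(n,'home px',proj(w,[*H,z]).round(1),[np.round(q['pixel'],1).tolist() for q in nets.tip_of(w,n)[:2]])
rs=nets.regions_of(w,'cup1'); print('cups',[(np.round(r['pixel']).tolist(),int(r['region'].sum())) for r in rs],'nest px',proj(w,[.565,-.332,.075]).round(0))
for n,x in(('spool',[.798,.087,.02]),('lap_bar',[.318,.467,0]),('mallet_head',[.366,-.491,0]),('bushing',[.723,.238,0])): print(n,'start px',proj(T,x).round(0)[0].tolist(),proj(S,x).round(0)[0].tolist(),[np.round(q['pixel']).tolist() for q in nets.tip_of(T,n)[:2]],[np.round(q['pixel']).tolist() for q in nets.tip_of(S,n)[:2]])
E
```

```text
[ 0.3765 -0.2661  0.3466] [ 0.1 -0.5 -0. ] finger bay x,y from hinge [ -63.3 -149.1]
front edge mm [-6.5, -6.5, -6.0, -6.0, -6.0, -6.5, -6.0, -6.0, -6.0, -6.0, -5.5, -5.5, -6.0, -5.5, -5.5, -5.5, -5.5, -5.0, -5.5, -5.5, -5.0, -5.0, -5.5, -5.0, -5.0, -5.0, -5.0] slope rad 0.0112 at y=0 -5.69
knuckle_high home px [[331.8  46.4]] [[331.8, 44.4]]
knuckle_low home px [[318.   62.3]] [[317.1, 61.5], [332.9, 46.0]]
cups [([376.0, 123.0], 1724), ([419.0, 111.0], 2235), ([404.0, 162.0], 1287), ([406.0, 134.0], 1610)] nest px [[410. 133.]]
spool start px [269.0, 133.0] [307.0, 273.0] [[268.0, 134.0]] [[306.0, 271.0]]
lap_bar start px [154.0, 284.0] [345.0, 166.0] [[153.0, 286.0], [273.0, 135.0]] [[342.0, 166.0]]
mallet_head start px [454.0, 262.0] [134.0, 227.0] [[364.0, 212.0]] [[134.0, 229.0], [306.0, 269.0]]
bushing start px [224.0, 158.0] [335.0, 249.0] [[222.0, 159.0], [401.0, 202.0]] [[341.0, 250.0]]
```

```bash
python3 -c "
from h import *
print(robot.observe()['time']); print(robot.hand_in())"
```

```text
105.85
the job is handed in; nothing more can be done
None
```

The catch bay is closed down and the job is handed in at 105.9 s. My last checks agree with that, apart from a small doubt about the door angle described below.

**Cups**
- Cups 1, 2, 3 and 5 were on the bench; cup4 was absent. They now stand nested in size order, upright and concentric within about 3 mm, in the middle of the bay floor.
- On my first try I lowered cup2 onto cup1's lug. Cup2 tilted in the grip and cup1 slid about 28 mm forward. I set cup2 down level and regripped it, recentred cup1, and then nested them cleanly.
- Cup5 was found knocked a few centimetres aside, beside the orange look-alike. I pinched its lug across the width instead of the thickness, to keep the gripper clear of that plate.

**Door**
- I took the steel door from its rack and lowered it onto both hinge pins at about 0.75 rad open. It took weight at the height I had computed for the shoulders, and both knuckles are detected within about 2 pixels of their home positions.
- I pushed it shut until it met a hard stop, then pressed it again near its free end and found the stop in the same place.
- While pressed, the door's edge is parallel to the bay within about 0.005 rad. After backing off, the view from above gave about 0.011 rad. A lower, more grazing view gave 0.031 rad, which I trust less. I take the difference as a millimetre or two of recoil or play, not an open door.

**Bystanders**
- The spool, lap bar, bushing and mallet head are detected where they started, though the mallet head only in the scene camera (the top camera missed it).
- I never went near the orange and purple plates with the gripper, apart from the cup5 pick, where I planned about 25 mm of clearance.

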